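Ready the valve test bench

ROBOT

A 6-joint arm with a two-finger parallel gripper is mounted at the origin on the work surface. World frame = base frame: x ahead of the robot, y to its left, z up, the work surface at z = 0. Lengths are in mm, angles in rad, forces in N, time in s.
With the tool pointing down it reaches from about 350 to 800 mm from the base axis. Payload 7.3 kg.
Tool frame: the origin (TCP) lies midway between the tips of the shut fingers; the grasp point (between the pads) lies 19 mm behind it; z points along the fingers, y is the direction in which the jaws open and shut (so a half turn about z gives the same grasp; the last joint's range is limited). The gripper opens to 85 mm and grips with 20 to 120 N. Pads are 22 mm wide; open, the fingers measure 114 mm over their backs; the gripper's body (76 mm by 85 mm) begins 54 mm behind the grasp point. The pads swing forward as they close: fully open they stand 13 mm farther back than shut.
Start: joints at [-1.492, 0.342, 1.524, -0, 1.275, -0.146], TCP at [117.05, -511.804, 231.322] pointing down, gripper open.
Joint ranges: [-2.53, 2.53], [-0.77, 2.02], [0.04, 2.7], [-1, 4.14], [0.28, 2.66], [-3.11, 3.11]. Speed limits (rad/s): [2.57, 2.57, 3.14, 3.14, 3.14, 3.14].

INTERFACE

Orientations are given as a 3x3 rotation matrix whose columns are the frame's x, y, z axes.
In Python, from plant import sensors, optics, r gives the robot as it stands.
- The arm moves only by the tool move_arm, never from a script. Its argument "plan" is a list of rows, each a list of 6 numbers: the shift along the tool's x, y, z in m, then the turn, a rotation vector about the tool's x, y, z in rad. In form: [[tx, ty, tz, ax, ay, az], ...]. A call has 1 to 20 rows; each row shifts and turns the pose as measured when the row begins, along the tool's axes as they then stand; what a row does not reach is not made up. A row lasts 1/12 s, in which the tool goes at most 41.7 mm and 7.16 degrees, less where a joint would pass 70% of its speed; a pose out of reach is approached as far as the arm can. A call with a gripper value outside its range is refused whole. "grip" is the opening, from -1 (shut) to 1 (fully open), set as the call begins (left out, the last holds). The fingers move at their own pace and stop on an object; "newtons" is the grip in N (left out, the last holds). Time passes only in rows, so rows that do not move let the fingers close. It gives the time, the measured TCP pose, the force and the opening at its end, in the units of the state.
- sensors.state(): the state, without advancing time (a new reading comes with each control period).
- optics.snapshot(name): name is "side" or "top" or "wrist"; returns a dict with "image" (480x640x3 uint8, red, green, blue), "z_map" (480x640 float32, mm along the optical axis (not along the pixel's ray), 0 where there is no reading), "camera_matrix" (3x3 intrinsics, pixels), "dist_coeffs" ([k1, k2, p1, p2, k3] as OpenCV has them; the pictures are not rectified), "pose" (4x4, takes a point from camera to world coordinates); the wrist camera has in their place "T_tool_cam" (4x4, takes a point from camera to tool coordinates, whose origin is the TCP and whose axes are the flange's). Camera axes: x right, y down, z forward; pixel columns grow to the right and rows downward; lengths in mm; the calibration is good to about 2 mm. A picture is of the moment at which its call begins: read the wrist's pose just before it.
- r.close_job(): hands the job in, once; it reports no verdict.
Trained networks look in a picture, given as the dict that the camera call returned (one of the last four; its "shot" number tells which), for a name from the list of things; names that differ only in an ending like _2 or _b are one class to them, and where a whole thing is asked for, a point or a joint stands for the part that bears it (a point fixed in the world has none). Each returns a list of dicts, best first, with "score" (0 to 1); they miss things now and then, are a little off and sometimes report something else, mostly with a low value. They report only what shows in the picture. A call takes as long as a camera call. They do not tell look-alikes from the thing itself.
- optics.look_for(query, picture): "bbox" ([centre column, centre row, width, height] in pixels, round what is visible of it).
The state is a dict: "t": time; "joint_positions": joint angles; "qd": joint speeds; "joint_efforts": joint torques, N m; "ee_pos": TCP position; "eef_rot": TCP orientation; "wrist_force": force on the tool from outside, world axes, zero at the start; "moment": the same for the moment, N m; "opening": opening from 0.0 (shut) to 1.0 (fully open).
Only numpy, scipy, OpenCV 4.12 (cv2) and the standard library are available. Lean on these libraries where they do the work, as an engineer would, in place of code of your own. Each camera call takes 0.05 s, during which the arm holds its last target.

TASK

Get the bench ready for the next valve test. Fully unfold the kickstand on the back of the gauge while it lies on its sloping rest, then stand the gauge up on that kickstand, wholly on the rubber mat and square to it, dial towards the robot. Pack every nylon bushing, the way up it already is, into the tray in one close row, alternately flange down and flange up, so that each flange laps its neighbour's; leave the valve, the regulator and the spanner where they are.

Things in the scene. Friction and masses are not known exactly. Their poses are not given: they have to be found in the camera images.
- gauge: gauge in a flat aluminium case: 22 mm thick (x), 62 wide (y), 150 tall (z), about 0.45 kg; brass stub 10 mm high on top. Origin: centre of bottom end; z up the case; dial on -x face, kickstand on +x back. Starts face down on the rest: z leans 30 deg towards the rest's -x (robot), back up. On its opened kickstand it leans back (top to +x) 20 deg, on its bottom's back edge and the foot
- leg (a joint): kickstand hinge, across the case (along its y) at x = 11, z = 105 mm of the case. 0 = folded flat on the back, foot by the bottom end; grows as the foot swings away from the back; stop at 0.65 = fully unfolded. Friction of 0.05 N m holds it where it is left. Leg: steel bar 103 mm long, 16 wide, 6 thick
- leg_tab (a point): point in the kickstand's finger tab, a steel tab 18 mm wide (case y), 6 thick, square to the leg's outer side, 94 mm down the leg from the hinge, reaching 6 to 36 mm out from the case's back when folded; this point is 24 mm out, mid-width. Axes: x out along the tab, y across it, z up the leg
- leg_foot (a point): middle of the kickstand's free end (foot), 103 mm from the hinge
- rest: fixed grey sloping rest of the gauge: foot plate 110 mm long (x), 56 wide; 40 mm wide sloping bar under the lower 105 mm of the case, lip under its bottom end. Origin: middle of its underside; +x to its low end. The case's top 45 mm overhangs freely. The case's bottom end starts 40 mm along +x and 30 mm above the counter
- mat: fixed black rubber mat, 150 mm (x) by 120 mm (y), 4 mm thick; origin at the centre of its underside, its -x edge is the edge towards the robot
- tray: fixed grey steel tray, inside 72 mm (x) by 360 mm (y), floor 3 mm thick, walls 4 mm thick and 12 mm high from the counter, open above; origin at the centre of its underside. The row runs along its y
- bush_d1: flange-down black nylon bushing (hat-shaped, brim at the bottom): flange 64 mm across, 12 thick, on the counter; barrel 42 mm across above it; 36 mm high in all, 80 g. Origin at the centre of its underside, z up. Always present
- bush_d2: flange-down black nylon bushing (hat-shaped, brim at the bottom): flange 64 mm across, 12 thick, on the counter; barrel 42 mm across above it; 36 mm high in all, 80 g. Origin at the centre of its underside, z up. Always present
- bush_d3: flange-down black nylon bushing (hat-shaped, brim at the bottom): flange 64 mm across, 12 thick, on the counter; barrel 42 mm across above it; 36 mm high in all, 80 g. Origin at the centre of its underside, z up. Always present
- bush_u1: flange-up black nylon bushing (same part, other way up): barrel 42 mm across, 24 high, at the bottom; flange 64 mm across, 12 thick, on top; 36 mm high in all, 80 g. Origin at the centre of its underside, z up. Two or three of the three are present; absent ones read None from the start
- bush_u2: flange-up black nylon bushing (same part, other way up): barrel 42 mm across, 24 high, at the bottom; flange 64 mm across, 12 thick, on top; 36 mm high in all, 80 g. Origin at the centre of its underside, z up. Two or three of the three are present; absent ones read None from the start
- bush_u3: flange-up black nylon bushing (same part, other way up): barrel 42 mm across, 24 high, at the bottom; flange 64 mm across, 12 thick, on top; 36 mm high in all, 80 g. Origin at the centre of its underside, z up. Two or three of the three are present; absent ones read None from the start
- valve: brass cylinder valve standing beyond the tray, 110 mm tall; leave alone. Origin under its middle
- regulator: blue regulator, 78 mm tall; leave alone. Origin under its middle
- spanner: steel spanner 190 mm long lying at the right; leave alone. Origin under its middle
Things that resemble listed ones, but are neither listed nor needed, are in the scene too. What is shaped like the bush_d2 but green or yellow is not meant.

How it is judged:
By the outcome, as a careful person would: the job done as asked, in the order asked, and still so for the second after the job is handed in, with the robot touching nothing.
Of bush_u1, bush_u2, bush_u3 only 2 to 3 are there at a start; the rules pass over those that are not, and their reading is None.
At some moment in a run one of bush_d1, bush_d2, bush_d3 may be knocked a few centimetres aside while the robot is not near it.
It also fails if it takes over 208 s, if anything falls off the work surface, if the arm or the gripper's body presses on something with over 40 N, if the wrist force passes 120 N, or if a joint passes its speed limit or range.

## Working session

There is one attempt and no reset: what is moved stays moved. The work goes in short steps, Python scripts to look and compute and a tool call to move; the robot and the scene stay as the last step left them, time stands still between calls to the robot, and variables do not carry over. Pictures are saved under pics/ and viewed, and the job is handed in when it is done.

Besides the shell and the picture viewer there is one more tool, called after "Call:" as name([rows], argument=value, ...), one row to a line, values as JSON. move_arm: Moves the arm, as the interface text tells. Its arguments: {"type":"object","properties":{"plan":{"type":"array"},"grip":{"type":"number"},"newtons":{"type":"number"}},"required":["plan"]}

```bash
ls -la; mkdir -p pics; cat > h.py <<'E'
import numpy as np, cv2
from plant import sensors, optics, r
def save(s,name,scale=1):
    cv2.imwrite('pics/'+name+'.png', cv2.cvtColor(s['image'],cv2.COLOR_RGB2BGR))
def campose(s,st=None):
    if 'pose' in s: return np.array(s['pose'])
    T=np.eye(4);T[:3,:3]=np.array(st['eef_rot']);T[:3,3]=st['ee_pos']
    return T@np.array(s['T_tool_cam'])
def cloud(s,st=None):
    P=campose(s,st);K=np.array(s['camera_matrix']);d=np.array(s['dist_coeffs'],float)
    h,w=s['z_map'].shape
    u,v=np.meshgrid(np.arange(w),np.arange(h))
    uv=np.stack([u,v],-1).reshape(-1,1,2).astype(np.float64)
    n=cv2.undistortPoints(uv,K,d).reshape(h,w,2)
    z=s['z_map'].astype(float)
    c=np.stack([n[...,0]*z,n[...,1]*z,z],-1)
    W=c@P[:3,:3].T+P[:3,3]
    W[z==0]=np.nan
    return W
E
python3 - <<'E'
from h import *
st=sensors.state(); print({k:np.round(v,3).tolist() if v is not None else None for k,v in st.items()})
for n in ['top','side','wrist']:
    s=optics.snapshot(n); save(s,n+'0'); np.savez('/tmp/'+n+'0.npz',**{k:v for k,v in s.items()}); print(n,s.get('shot'),np.round(s['camera_matrix'],1).tolist(), np.round(s.get('pose',s.get('T_tool_cam')),3).tolist())
E
```

```text
total 12
drwxr-xr-x  3 agent agent 4096 Dec  6 05:21 .
drwxr-xr-x 23 root  root  4096 Dec  6 05:21 ..
drwxr-xr-x  2 agent agent 4096 Dec  6 05:21 pics
{'t': 0.0, 'joint_positions': [-1.492, 0.343, 1.525, -0.0, 1.275, -0.146], 'qd': [-0.0, 0.0, -0.001, 0.002, 0.0, -0.001], 'joint_efforts': [0.002, -43.366, -24.601, 0.0, 0.008, -0.0], 'ee_pos': [117.015, -511.378, 230.613], 'eef_rot': [[0.975, 0.223, -0.0], [0.223, -0.975, 0.002], [0.0, -0.002, -1.0]], 'wrist_force': [0.09, 0.409, -0.213], 'moment': [0.022, 0.031, 0.043], 'opening': 1.003}
top 1 [[495.6, 0.0, 325.2], [0.0, 495.6, 244.9], [0.0, 0.0, 1.0]] [[-0.028, -0.989, 0.143, 416.73], [-0.999, 0.033, 0.032, -99.413], [-0.037, -0.142, -0.989, 1125.555], [0.0, 0.0, 0.0, 1.0]]
side 2 [[575.9, 0.0, 313.8], [0.0, 575.9, 241.2], [0.0, 0.0, 1.0]] [[-0.991, -0.076, 0.107, 426.0], [-0.131, 0.665, -0.735, 932.647], [-0.015, -0.743, -0.67, 1024.9], [0.0, 0.0, 0.0, 1.0]]
wrist 3 [[333.5, 0.0, 327.4], [0.0, 333.5, 230.3], [0.0, 0.0, 1.0]] [[-0.001, -0.962, -0.275, 70.573], [1.0, -0.001, -0.0, 1.065], [0.0, -0.275, 0.962, -142.056], [0.0, 0.0, 0.0, 1.0]]
```

View pics/top0.png

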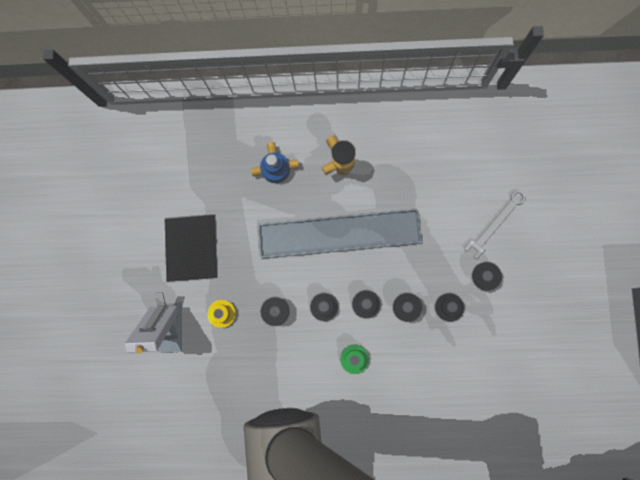

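View pics/side0.png

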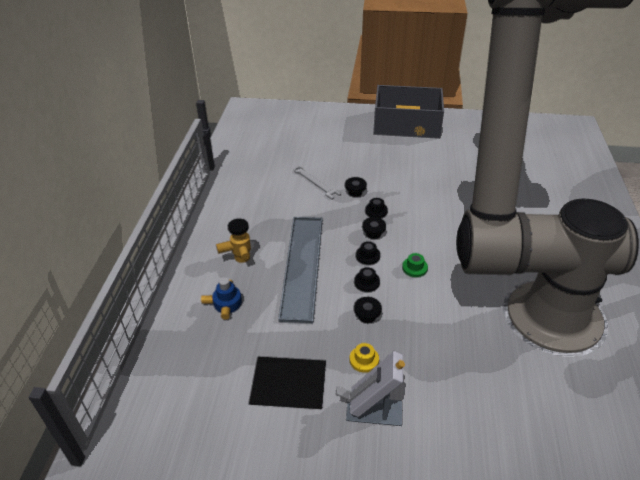

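The top view shows six black bushings at (275,311), (324,306), (366,303), (408,306), (450,306) and (487,276). The tray is at about (340,234) and the mat at about (190,247). The gauge lies on its rest at (157,325), with the leg tab near (160,298). Next I'll measure them.

```bash
cat > m.py <<'E'
from h import *
t=dict(np.load('/tmp/top0.npz',allow_pickle=True)); W=cloud(t)
s=dict(np.load('/tmp/side0.npz',allow_pickle=True)); S=cloud(s)
print(np.nanmedian(W[350:400,200:300],axis=(0,1)),np.nanmedian(S[400:440,180:240],axis=(0,1)))
for (u,v) in [(275,311),(324,306),(366,303),(408,306),(450,306),(487,276),(221,314),(354,359)]:
    w=W[v-22:v+23,u-22:u+23].reshape(-1,3); hi=w[w[:,2]>6]
    z=hi[:,2]
    out=[]
    for a,b in [(6,20),(28,45)]:
        q=hi[(z>a)&(z<b)]; out.append((len(q),np.round((q.max(0)+q.min(0))/2,1)[:2].tolist(),np.round(np.ptp(q,axis=0),0)[:2].tolist()))
    print((u,v),np.round(hi.mean(0),1),out)
E
python3 m.py
python3 - <<'E'
import cv2
a=cv2.imread('pics/top0.png'); cv2.imwrite('pics/c1.png',cv2.resize(a[280:370,110:250],None,fx=5,fy=5,interpolation=cv2.INTER_CUBIC))
a=cv2.imread('pics/side0.png'); b=cv2.resize(a[170:330,330:430],None,fx=3.5,fy=3.5,interpolation=cv2.INTER_CUBIC);c=cv2.resize(a[330:435,330:420],None,fx=4,fy=4,interpolation=cv2.INTER_CUBIC)
import numpy as np
o=np.zeros((560,800,3),np.uint8);o[:560,:350]=b;o[:420,355:715]=c;cv2.imwrite('pics/c2.png',o)
E
```

```text
[293.64098997 114.53390819  -0.73343378] [7.27022250e+02 3.57423087e+02 4.33085863e-01]
(275, 311) [432.3  50.7  35.3] [(1, [451.4, 96.8], [0.0, 0.0]), (662, [432.1, 50.7], [61.0, 62.0])]
(324, 306) [439.4 -57.1  22.2] [(350, [440.3, -56.5], [62.0, 63.0]), (282, [439.8, -56.3], [39.0, 42.0])]
(366, 303) [ 442.7 -149.8   22.5] [(349, [446.9, -150.4], [68.0, 63.0]), (286, [443.5, -150.4], [39.0, 41.0])]
(408, 306) [ 433.1 -238.6   35.7] [(2, [400.0, -266.3], [19.0, 36.0]), (684, [433.5, -239.1], [63.0, 63.0])]
(450, 306) [ 430.8 -332.1   23. ] [(338, [421.8, -344.6], [79.0, 81.0]), (295, [431.7, -334.8], [39.0, 40.0])]
(487, 276) [ 496.4 -412.6   34.7] [(23, [498.9, -410.1], [95.0, 51.0]), (689, [495.7, -414.1], [63.0, 64.0])]
(221, 314) [430.7 172.   22.6] [(327, [431.2, 174.7], [63.0, 62.0]), (287, [431.0, 175.7], [40.0, 42.0])]
(354, 359) [ 324.5 -120.1   22.4] [(362, [323.9, -119.5], [63.0, 62.0]), (299, [323.7, -119.9], [40.0, 41.0])]
```

View pics/c1.png

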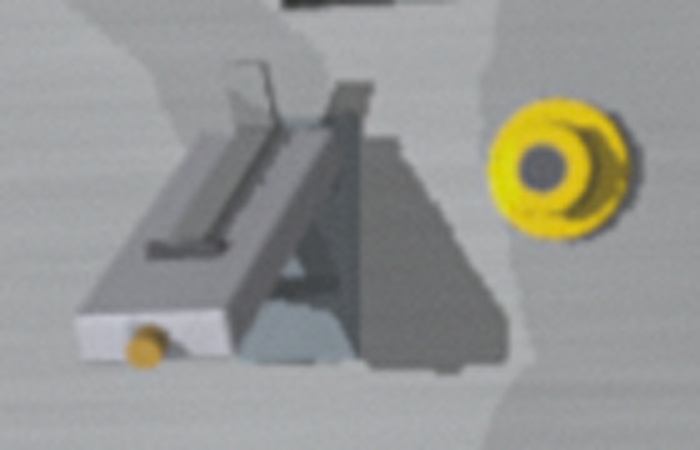

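View pics/c2.png

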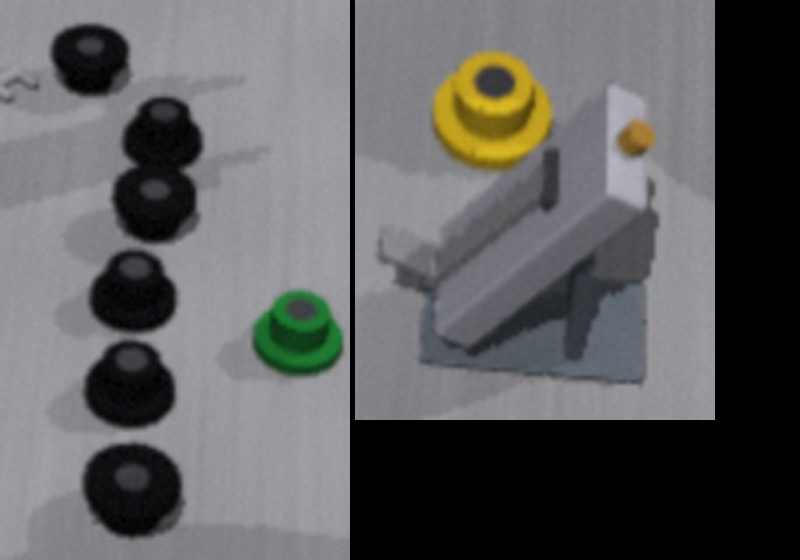

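```bash
cat > m2.py <<'E'
from h import *
t=dict(np.load('/tmp/top0.npz',allow_pickle=True)); W=cloud(t)
s=dict(np.load('/tmp/side0.npz',allow_pickle=True)); S=cloud(s)
for v in range(288,358,4):
    print(v,' '.join('%4.0f'%W[v,u,2] for u in range(124,188,3)))
# tray & mat
for nm,I,C in (('top',t['image'],W),):
    m=(I.max(2)<30)
    m[:,:150]=0;m[:,230:]=0;m[:205]=0;m[290:]=0
    q=C[m]; q=q[q[:,2]<15]; print('mat',len(q),cv2.minAreaRect(q[:,:2].astype(np.float32)),np.median(q[:,2]))
q=W[195:270,240:435].reshape(-1,3); q=q[(q[:,2]>8)&(q[:,2]<16)]
print('tray',len(q),cv2.minAreaRect(q[:,:2].astype(np.float32)))
E
python3 m2.py
```

```text
288    0    1   -3   -1    1   -1   -1    3    0   -3   -1    1    1    1   -1   -1   -4   -5    4   -0   -1    0
292   -5   -1    1    2    1    2   -1    2    3   -3    1   60   64   -2    0   -1   -4    0    1   -4   -4    1
296    1    1   -3    0   -2   -1   -2   -4   -4    2    1   61   60   59    1   -2   -4   -1   -6   -3   -1   -1
300   -3   -1   -3    1    0   -2   -2    0   -2   -3   -0   57   58   54   -3    2   -1   -4    0   -2   -2    2
304    1   -0    1    1   -1   -3   -2   -0    2    2   -1   53   52   53    1    0    3    6    5    4   -5    0
308    2    1    2   -0    0   -4    0   -1   -0   44   46   64   61   56   53   47   50   47    4    3   -1   -3
312   -3   -3    3   -3   -0   -3    2   -5   61   57   73   76   73   60   62   63   62   47    2    4   -0   -1
316    2    1    2    5   -1    0    1   74   74   87   91   92   75   76   79   78   70   47    3   -2   -4   -2
320   -1    0   -1    0   -0   -2   86   86  105  103  103   93   93   93   90   84   62   -0    2    2   -1    1
324   -1   -1   -1    1   -1  106  101  117  117  118  106  104  106  109 
[... 379 characters left out ...]
 0
340    0  156  158  154  155  157  154  157  159  157  nan  150  135    0    2    2   -0    1    1    2    5   -3
344  163  162  163  163  164  159  160  163  165  159  162  149  133    4    3   -1    8    4    3    3    2    1
348    2  161  159  157  169  171  164  157  161  156  158  149   -1    2    4   -0    4   -0    2    3   -0   -1
352   -3  nan    1   -2  168  166   -1    0   -1    3   -1    7    4    2    4    4   -5   -4   -1   -0   -1   -1
356    0   -0   -0   -0    2   -0   -2    2    1   -1   -1    1    2    3  nan    1    0   -1   -4   -5    0   -2
mat 0 ((0.0, 0.0), (0.0, 0.0), 0.0) nan
tray 730 ((605.1369018554688, -94.88175964355469), (81.08656311035156, 368.1389465332031), 3.5790014266967773)
  return _methods._mean(a, axis=axis, dtype=dtype,
  ret = ret.dtype.type(ret / rcount)
```

```bash
cat > gfit.py <<'E'
from h import *
from scipy.optimize import least_squares
def boxdist(p,c,h):
    q=np.abs(p-c)-h
    return np.linalg.norm(np.maximum(q,0),axis=1)+np.minimum(q.max(1),0)
def Rc(yaw,tilt): # case frame: z tilted by tilt from vertical towards +x (neg = towards robot)
    cy,sy=np.cos(yaw),np.sin(yaw);c,s=np.cos(tilt),np.sin(tilt)
    Rz=np.array([[cy,-sy,0],[sy,cy,0],[0,0,1]]);Ry=np.array([[c,0,s],[0,1,0],[-s,0,c]])
    return Rz@Ry
def sd(P,R,o,leg=0.0,full=True):
    q=(P-o)@R
    d=boxdist(q,np.array([0,0,75.]),np.array([11,31,75.]))
    d=np.minimum(d,boxdist(q,np.array([0,0,155.]),np.array([5,5,5.])))
    # leg frame at hinge (11,.,105), rotate
    l=q-np.array([11,0,105.]);c,s=np.cos(leg),np.sin(leg)
    # leg dir: (sin,0,-cos); out normal: (cos,0,sin)
    a=l[:,0]*c+l[:,2]*s; b=l[:,0]*s-l[:,2]*c
    L=np.stack([a,l[:,1],b],1)
    d=np.minimum(d,boxdist(L,np.array([3,0,51.5]),np.array([3,8,51.5])))
    d=np.minimum(d,boxdist(L,np.array([21,0,94.]),np.array([15,9,3.])))
    return d
def fit(P,o0,yaw0,tilt0,leg=0.,ftilt=True,fz=True,fleg=False):
    def un(p): return np.array(p[:3]),p[3],p[4],p[5]
    def f(p):
        o=p[:3]*1.; return sd(P,Rc(p[3],p[4]),o,p[5])
    x0=np.r_[o0,yaw0,tilt0,leg].astype(float)
    mask=np.array([1,1,fz,1,ftilt,fleg],bool)
    def g(v):
        p=x0.copy();p[mask]=v;return f(p)
    sol=least_squares(g,x0[mask],loss='soft_l1',f_scale=2.,x_scale=np.array([1,1,1,.02,.02,.02])[mask])
    p=x0.copy();p[mask]=sol.x
    return p,np.abs(g(sol.x))
E
cat > m3.py <<'E'
from gfit import *
t=dict(np.load('/tmp/top0.npz',allow_pickle=True)); W=cloud(t)
s=dict(np.load('/tmp/side0.npz',allow_pickle=True)); S=cloud(s)
a=W[285:360,115:186].reshape(-1,3);a=a[a[:,2]>60]
b=S[345:425,330:408].reshape(-1,3);b=b[(b[:,2]>60)]
print(len(a),len(b),a.min(0),a.max(0),b.min(0),b.max(0))
b=b[(b[:,1]>230)]
for P in (a,b,np.r_[a,b]):
  best=None
  for y0 in (-.4,-.2,0,.2,.4):
    p,e=fit(P,[430,300,30],y0,-np.pi/6,ftilt=False,fz=False)
    if best is None or e.mean()<best[1].mean(): best=(p,e)
  print(np.round(best[0],3),best[1].mean())
  p,e=fit(P,best[0][:3],best[0][3],-np.pi/6); print('  free',np.round(p,3),e.mean())
m=(t['image'].max(2)<40); m[:,:150]=0;m[:,230:]=0;m[:205]=0;m[290:]=0
n,lab,stt,_=cv2.connectedComponentsWithStats(m.astype(np.uint8)); i=1+stt[1:,4].argmax(); q=W[lab==i]
q=q[~np.isnan(q[:,0])];print('mat',len(q),cv2.minAreaRect(q[:,:2].astype(np.float32)),np.median(q[:,2]))
E
python3 m3.py
```

```text
1468 1785 [356.64626213 265.65447012  60.08875606] [479.59262405 330.10450697 172.54025535] [358.84784083 267.99157517  60.04022991] [481.05075372 333.43384653 174.15803762]
[ 4.42140e+02  2.99498e+02  3.00000e+01  1.40000e-02 -5.24000e-01
  0.00000e+00] 1.1663044846215114
  free [ 4.42939e+02  2.99557e+02  2.96930e+01  1.50000e-02 -5.30000e-01
  0.00000e+00] 1.134121092919866
[ 4.44436e+02  3.00299e+02  3.00000e+01  2.50000e-02 -5.24000e-01
  0.00000e+00] 1.5078039363516391
  free [ 4.44267e+02  3.00349e+02  3.16750e+01  2.60000e-02 -5.29000e-01
  0.00000e+00] 1.3899414140482527
[ 4.43352e+02  2.99770e+02  3.00000e+01  1.50000e-02 -5.24000e-01
  0.00000e+00] 1.5643304416698263
  free [ 4.43654e+02  2.99776e+02  3.07920e+01  1.60000e-02 -5.30000e-01
  0.00000e+00] 1.5438465971895419Traceback (most recent call last):
  File "m3.py", line 16, in <module>
    n,lab,stt,_=cv2.connectedComponentsWithStats(m.astype(np.uint8)); i=1+stt[1:,4].argmax(); q=W[lab==i]
                                                                          ~~~~~~~~~~~~~~~~^^
ValueError: attempt to get argmax of an empty sequence
```

```bash
cat > m4.py <<'E'
from h import *
t=dict(np.load('/tmp/top0.npz',allow_pickle=True)); W=cloud(t)
s=dict(np.load('/tmp/side0.npz',allow_pickle=True)); S=cloud(s)
for I,C,(v0,v1,u0,u1) in ((t['image'],W,(205,290,150,230)),(s['image'],S,(350,415,240,335))):
    g=I.max(2).astype(int); sub=g[v0:v1,u0:u1]; print(np.percentile(sub,[5,25,50,75]))
    m=np.zeros_like(g,np.uint8); m[v0:v1,u0:u1]=sub<70
    n,lab,stt,_=cv2.connectedComponentsWithStats(m); i=1+stt[1:,4].argmax()
    q=C[lab==i];q=q[~np.isnan(q[:,0])];q=q[np.abs(q[:,2])<15]
    print('mat',len(q),cv2.minAreaRect(q[:,:2].astype(np.float32)),q.mean(0))
b=S[210:330,270:335].reshape(-1,3);b=b[(b[:,2]>8)&(b[:,2]<16)]
print('tray side',len(b),cv2.minAreaRect(b[:,:2].astype(np.float32)))
E
python3 m4.py
```

```text
[ 55.    58.   147.   167.25]
mat 3053 ((583.4119873046875, 249.22314453125), (145.1824188232422, 117.53667449951172), 2.568310499191284) [582.62177096 248.68539193   3.25608832]
[ 18.   20.   24.  139.5]
mat 3435 ((585.2355346679688, 250.273681640625), (148.49256896972656, 125.96074676513672), 2.638218879699707) [584.54361083 254.87517729   5.05551582]
tray side 492 ((607.0847778320312, -107.2943115234375), (406.23236083984375, 106.3152847290039), 89.16226196289062)
```

```bash
cat > mv.py <<'E'
from h import *
from scipy.spatial.transform import Rotation as Ro
import json
def Rt(yaw,tau=0.):
    c,s=np.cos(tau),np.sin(tau)
    R=np.array([[c,0,s],[0,-1,0],[s,0,-c]])
    return Ro.from_euler('z',yaw).as_matrix()@R
def rows(p0,R0,p1,R1,n=None,step=40.,ang=6.8,dec=4,show=True):
    p0,p1=np.array(p0,float),np.array(p1,float)
    d=np.linalg.norm(p1-p0); rv=Ro.from_matrix(R0.T@R1).as_rotvec(); a=np.degrees(np.linalg.norm(rv))
    if n is None: n=int(max(1,np.ceil(d/step-1e-6),np.ceil(a/ang-1e-6)))
    out=[];R=R0
    for i in range(n):
        t=R.T@((p1-p0)/n)/1000
        out.append([round(float(v),dec) for v in t]+[round(float(v),4) for v in rv/n])
        R=R@Ro.from_rotvec(rv/n).as_matrix()
    if show: print(n,json.dumps(out))
    return out
def go(p1,R1,**k):
    st=sensors.state(); return rows(st['ee_pos'],np.array(st['eef_rot']),p1,R1,**k)
def chain(wps,**k):
    st=sensors.state(); p,R=np.array(st['ee_pos']),np.array(st['eef_rot']); o=[]
    for a,b in wps:
        o+=rows(p,R,a,b,show=False,**k); p,R=a,b
    print(len(o),json.dumps(o)); return o
E
cat > g.py <<'E'
from mv import *; from gfit import Rc
O=np.array([443.3,299.8,30.]);YG=.016;CR=Rc(YG,-np.pi/6)
def tabtcp(leg,tau,out=26.,beyond=13.):
    c,s=np.cos(leg),np.sin(leg)
    q=np.array([11,0,105.])+94*np.array([s,0,-c])+out*np.array([c,0,s])
    R=Rt(YG,tau); return O+CR@q+beyond*R[:,2],R
E
python3 - <<'E'
from g import *
p,R=tabtcp(0,np.radians(-10)); print(p)
up=p-R[:,2]*110
chain([((430,-150,260),Rt(.12)),((480,200,240),Rt(.016,-.1)),(up,R)])
E
```

```text
[467.58240515 300.18855164  45.22377865]
25 [[0.0321, -0.0236, -0.0024, -0.0001, -0.0, 0.0087], [0.0319, -0.0238, -0.0024, -0.0001, -0.0, 0.0087], [0.0317, -0.0241, -0.0024, -0.0001, -0.0, 0.0087], [0.0315, -0.0244, -0.0024, -0.0001, -0.0, 0.0087], [0.0313, -0.0247, -0.0024, -0.0001, -0.0, 0.0087], [0.0311, -0.0249, -0.0024, -0.0001, -0.0, 0.0087], [0.0309, -0.0252, -0.0024, -0.0001, -0.0, 0.0087], [0.0306, -0.0255, -0.0024, -0.0001, -0.0, 0.0087], [0.0304, -0.0257, -0.0024, -0.0001, -0.0, 0.0087], [0.0302, -0.026, -0.0024, -0.0001, -0.0, 0.0087], [0.03, -0.0263, -0.0024, -0.0001, -0.0, 0.0087], [0.0297, -0.0265, -0.0024, -0.0001, -0.0, 0.0087], [0.0102, -0.0379, 0.0022, 0.0006, -0.0111, 0.0115], [0.0098, -0.0381, 0.0021, 0.0006, -0.0111, 0.0115], [0.0093, -0.0382, 0.002, 0.0006, -0.0111, 0.0115], [0.0089, -0.0383, 0.002, 0.0006, -0.0111, 0.0115], [0.0085, -0.0384, 0.0019, 0.0006, -0.0111, 0.0115], [0.0081, -0.0385, 0.0018, 0.0006, -0.0111, 0.0115], [0.0077, -0.0386, 0.0018, 0.0006, -0.0111, 0.0115], [0.0072, -0.0386, 0.0017, 0.0006, -0.0111, 0.0115], [0.0068, -0.0387, 0.0016, 0.0006, -0.0111, 0.0115], [0.0042, -0.0251, 0.0213, 0.0, -0.0186, -0.0], [0.0046, -0.0251, 0.0212, 0.0, -0.0186, -0.0], [0.005, -0.0251, 0.0211, 0.0, -0.0186, -0.0], [0.0054, -0.0251, 0.021, 0.0, -0.0186, -0.0]]
```

Call:
move_arm([
  [0.031,-0.025,-0.002,0,0,0.009],
  [0.031,-0.025,-0.002,0,0,0.009],
  [0.031,-0.025,-0.002,0,0,0.009],
  [0.031,-0.025,-0.002,0,0,0.009],
  [0.031,-0.025,-0.002,0,0,0.009],
  [0.031,-0.025,-0.002,0,0,0.009],
  [0.031,-0.025,-0.002,0,0,0.009],
  [0.031,-0.025,-0.002,0,0,0.009],
  [0.031,-0.025,-0.002,0,0,0.009],
  [0.031,-0.025,-0.002,0,0,0.009],
  [0.031,-0.025,-0.002,0,0,0.009],
  [0.031,-0.025,-0.002,0,0,0.009],
  [0.009,-0.038,0.002,0,-0.011,0.011],
  [0.009,-0.038,0.002,0,-0.011,0.011],
  [0.009,-0.038,0.002,0,-0.011,0.011],
  [0.009,-0.038,0.002,0,-0.011,0.011],
  [0.009,-0.038,0.002,0,-0.011,0.011],
  [0.008,-0.038,0.002,0,-0.011,0.011],
  [0.008,-0.038,0.002,0,-0.011,0.011],
  [0.008,-0.038,0.002,0,-0.011,0.011],
])

```text
t: 1.82
ee_pos: [492.7, 181.0, 233.2]
eef_rot: [[0.996, 0.005, -0.092], [0.005, -1.0, -0.004], [-0.092, 0.004, -0.996]]
wrist_force: [1.4, -0.6, 1.1]
opening: 0.996
```

```bash
python3 - <<'E'
from g import *
st=sensors.state(); print(st['t'],st['ee_pos'],np.round(st['joint_positions'],3))
p,R=tabtcp(0,np.radians(-10)); 
chain([(p-R[:,2]*90,R)])
E
```

```text
1.8167 [492.7433148  181.04417863 233.15401415] [0.198 0.392 1.447 0.014 1.394 1.76 ]
4 [[0.0, -0.0299, 0.0248, 0.0005, -0.0207, -0.0028], [0.0006, -0.0299, 0.0248, 0.0005, -0.0207, -0.0028], [0.0012, -0.0299, 0.0248, 0.0005, -0.0207, -0.0028], [0.0018, -0.0299, 0.0248, 0.0005, -0.0207, -0.0028]]
```

Call:
move_arm([
  [0,-0.03,0.025,0,-0.021,-0.003],
  [0.001,-0.03,0.025,0,-0.021,-0.003],
  [0.001,-0.03,0.025,0,-0.021,-0.003],
  [0.002,-0.03,0.025,0,-0.021,-0.003],
  [0,0,0,0,0,0],
  [0,0,0,0,0,0],
], grip=0.1)

```text
t: 2.32
ee_pos: [481.8, 314.9, 125.9]
eef_rot: [[0.984, 0.026, -0.179], [0.025, -1.0, -0.007], [-0.179, 0.002, -0.984]]
wrist_force: [0.2, -0.1, 0.5]
opening: 0.553
```

```bash
python3 - <<'E'
from g import *
st=sensors.state(); print(st['t'],st['ee_pos'],np.round(st['joint_positions'],3))
s=optics.snapshot('wrist'); save(s,'w1'); np.savez('/tmp/w1.npz',pos=st['ee_pos'],rot=st['eef_rot'],**s)
from gfit import fit
W=cloud(s,st)
P=W.reshape(-1,3);P=P[~np.isnan(P[:,0])]
P=P[(P[:,2]>58)&(P[:,2]<190)&(np.abs(P[:,1]-300)<60)&(P[:,0]>340)&(P[:,0]<500)]
# exclude own fingers
T=(P-np.array(st['ee_pos']))@np.array(st['eef_rot']); P=P[~((T[:,2]>-60)&(T[:,2]<6)&(np.abs(T[:,0])<16))]
print(len(P)); p,e=fit(P,[443.3,299.8,30],.016,-np.pi/6);print(np.round(p,3),e.mean())
p,R=tabtcp(0,np.radians(-10)); go(p,R)
E
```

```text
2.3167 [481.80662003 314.89968118 125.88437536] [0.41  0.62  1.382 0.067 1.309 1.932]
10017
[ 4.41822e+02  2.99458e+02  3.06410e+01  2.60000e-02 -5.11000e-01
  0.00000e+00] 7.429256159927391
3 [[0.0002, 0.0046, 0.0272, 0.0012, 0.0021, 0.0028], [0.0002, 0.0047, 0.0272, 0.0012, 0.0021, 0.0028], [0.0001, 0.0047, 0.0272, 0.0012, 0.0021, 0.0028]]
```

View pics/w1.png

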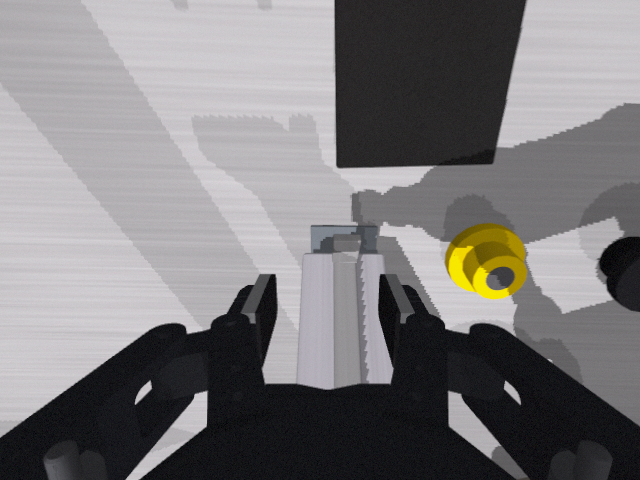

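```bash
python3 - <<'E'
from g import *
p,R=tabtcp(0,np.radians(-10)); chain([(p-R[:,2]*50,R),(p-R[:,2]*12,R)])
E
```

```text
2 [[0.0003, 0.0141, 0.0316, 0.0037, 0.0063, 0.0085], [-0.0, 0.0, 0.038, 0.0, 0.0, 0.0]]
```

Call:
move_arm([
  [0,0.007,0.016,0.002,0.003,0.004],
  [0,0.007,0.016,0.002,0.003,0.004],
  [0,0,0,0,0,0],
  [0,0,0.02,0,0,0],
  [0,0,0.018,0,0,0],
  [0,0,0,0,0,0],
  [0,0,0,0,0,0],
])

```text
t: 2.95
ee_pos: [475.5, 296.5, 64.5]
eef_rot: [[0.987, 0.01, -0.159], [0.01, -1.0, 0.003], [-0.159, -0.005, -0.987]]
wrist_force: [0.9, 0.4, 0.5]
opening: 0.548
```

```bash
python3 - <<'E'
from g import *
st=sensors.state(); print(st['t'],st['ee_pos'],st['wrist_force'])
p,R=tabtcp(0,np.radians(-10)); print(p);go(p,R)
s=optics.snapshot('wrist'); save(s,'w2'); s=optics.snapshot('side'); cv2.imwrite('pics/s2.png',cv2.resize(s['image'][300:430,300:440,::-1],None,fx=4,fy=4))
E
```

```text
2.95 [475.46354617 296.50930719  64.4777938 ] [0.92754363 0.38493495 0.46453911]
[467.58240515 300.18855164  45.22377865]
1 [[-0.0047, -0.0037, 0.0203, -0.0059, -0.0144, -0.0053]]
```

View pics/w2.png

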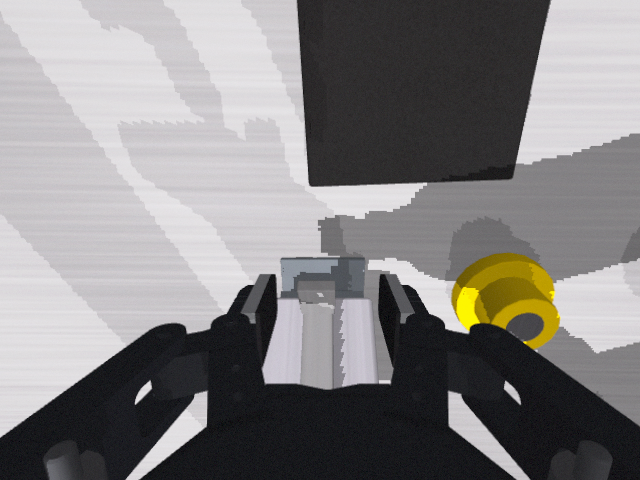

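View pics/s2.png

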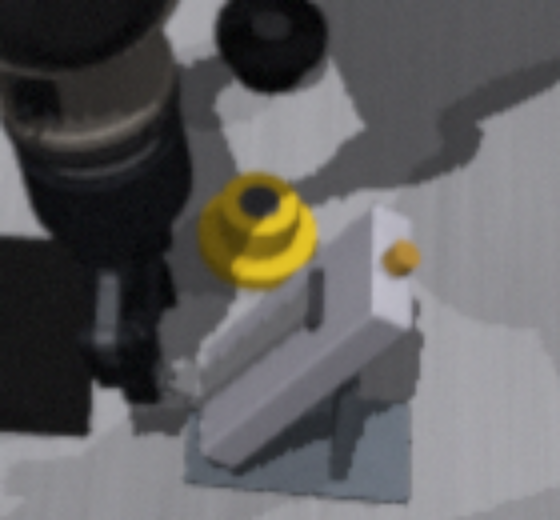

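Call:
move_arm([
  [-0.005,-0.004,0,-0.006,-0.014,-0.005],
  [0,0,0.01,0,0,0],
  [0,0,0.01,0,0,0],
  [0,0,0,0,0,0],
  [0,0,0,0,0,0],
])

```text
t: 3.47
ee_pos: [468.8, 302.1, 47.9]
eef_rot: [[0.986, 0.017, -0.168], [0.017, -1.0, -0.001], [-0.168, -0.002, -0.986]]
wrist_force: [-0.6, -0.4, -0.3]
opening: 0.553
```

```bash
python3 - <<'E'
from g import *
st=sensors.state(); print(st['t'],st['ee_pos'],st['wrist_force'])
p,R=tabtcp(0,np.radians(-10)); print(p);go(p,R)
s=optics.snapshot('wrist'); cv2.imwrite('pics/w3.png',cv2.resize(s['image'][180:400,180:480,::-1],None,fx=2.5,fy=2.5))
E
```

```text
3.4667 [468.78466846 302.06451402  47.89382983] [-0.63935657 -0.41188437 -0.31397711]
[467.58240515 300.18855164  45.22377865]
1 [[-0.0008, 0.0019, 0.0028, -0.0021, -0.0061, 0.0009]]
```

View pics/w3.png

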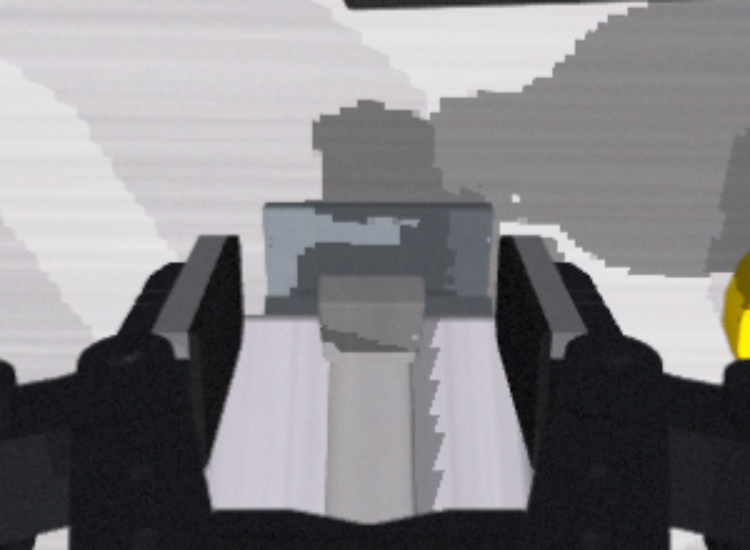

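Call:
move_arm([
  [0,0,0,0,0,0],
  [0,0,0,0,0,0],
  [0,0,0,0,0,0],
  [0,0,0,0,0,0],
  [0,0,0,0,0,0],
], grip=-1, newtons=30)

```text
t: 3.93
ee_pos: [468.5, 301.9, 47.7]
eef_rot: [[0.986, 0.017, -0.169], [0.017, -1.0, -0.001], [-0.169, -0.002, -0.986]]
wrist_force: [0.0, 0.0, -1.2]
opening: 0.204
```

```bash
python3 - <<'E'
from g import *
st=sensors.state(); print(st['t'],st['ee_pos'],st['wrist_force'],st['opening']*85)
H=O+CR@np.array([11,0,105.]); p=np.array(st['ee_pos']);R=np.array(st['eef_rot']);print(H)
ax=CR@np.array([0,-1,0]); d=.65/14
Q=Ro.from_rotvec(ax*d).as_matrix(); pn=H+Q@(p-H); print((R.T@(pn-p)).round(2),(R.T@ax*d).round(4))
E
```

```text
3.9333 [468.48619142 301.90284185  47.71568519] [ 0.01197522  0.03637638 -1.23980937] 17.365509347048448
[400.33177996 299.11244981 126.4326674 ]
[ 2.98 -0.   -3.81] [-0.      0.0464 -0.0001]
```

Call:
move_arm([
  [0.003,0,-0.0038,0,0.0464,0],
  [0.003,0,-0.0038,0,0.0464,0],
  [0.003,0,-0.0038,0,0.0464,0],
  [0.003,0,-0.0038,0,0.0464,0],
  [0.003,0,-0.0038,0,0.0464,0],
  [0.003,0,-0.0038,0,0.0464,0],
  [0,0,0,0,0,0],
])

```text
t: 4.52
ee_pos: [488.0, 302.4, 71.2]
eef_rot: [[0.993, 0.016, 0.119], [0.015, -1.0, 0.005], [0.119, -0.003, -0.993]]
wrist_force: [3.5, -0.4, -1.8]
opening: 0.196
```

```bash
cat > legst.py <<'E'
from g import *
st=sensors.state(); print(st['t'],st['ee_pos'],st['wrist_force'],st['opening']*85)
H=O+CR@np.array([11,0,105.]); p=np.array(st['ee_pos']);R=np.array(st['eef_rot'])
q=CR.T@(p-H); q0=CR.T@(np.array([468.486,301.9,47.716])-H)
print('r',np.hypot(q[0],q[2]),np.hypot(q0[0],q0[2]),'ang',np.arctan2(q[0],-q[2])-np.arctan2(q0[0],-q0[2]),'tau',np.arctan2(R[0,2],-R[2,2])-np.arctan2(-.169,.986), 'y',p[1])
s=optics.snapshot('side'); cv2.imwrite('pics/s3_%d.png'%(st['t']*10),cv2.resize(s['image'][300:430,300:440,::-1],None,fx=4,fy=4)); print(int(st['t']*10))
E
python3 legst.py
```

```text
4.5167 [487.9519926  302.38345114  71.17670965] [ 3.52757174 -0.40260637 -1.82651959] 16.68695559931954
r 103.62301804303571 104.14510470895789 ang 0.29450454995763076 tau 0.28879687828087736 y 302.3834511448165
45
```

Call:
move_arm([
  [0.003,0,-0.0038,0,0.0464,0],
  [0.003,0,-0.0038,0,0.0464,0],
  [0.003,0,-0.0038,0,0.0464,0],
  [0.003,0,-0.0038,0,0.0464,0],
  [0.003,0,-0.0038,0,0.0464,0],
  [0.003,0,-0.0038,0,0.0464,0],
  [0.0025,0,-0.003,0,0.04,0],
  [0,0,0,0,0,0],
])

```text
t: 5.23
ee_pos: [500.6, 301.8, 100.0]
eef_rot: [[0.908, 0.009, 0.418], [0.007, -1.0, 0.006], [0.418, -0.002, -0.908]]
wrist_force: [1.2, -0.2, 1.8]
opening: 0.197
```

```bash
python3 legst.py
```

```text
5.2333 [500.61259503 301.83921767 100.0230174 ] [ 1.21571364 -0.16070644  1.79434112] 16.733034346064986
r 103.72987937834918 104.14510470895789 ang 0.5994964100649353 tau 0.6015008585396219 y 301.8392176742978
52
```

Call:
move_arm([
  [0.002,0,-0.0026,0,0.032,0],
  [0.002,0,-0.0026,0,0.032,0],
  [0,0,0,0,0,0],
])

```text
t: 5.53
ee_pos: [502.2, 300.7, 105.3]
eef_rot: [[0.883, 0.004, 0.47], [0.003, -1.0, 0.002], [0.47, 0.0, -0.883]]
wrist_force: [-2.3, 1.5, 2.2]
opening: 0.199
```

```bash
python3 legst.py; ls pics
```

```text
5.5333 [502.16271826 300.71326215 105.3025483 ] [-2.31962689  1.53963786  2.2313266 ] 16.89953529455683
r 104.01242094222845 104.14510470895789 ang 0.6523567906807954 tau 0.6586763235409477 y 300.71326214932986
55
c1.png
c2.png
s2.png
s3_45.png
s3_52.png
s3_55.png
side0.png
top0.png
w1.png
w2.png
w3.png
wrist0.png
```

Call:
move_arm([
  [0.002,0,-0.0026,0,0.03,0],
  [0,0,0,0,0,0],
])

```text
t: 5.75
ee_pos: [502.7, 300.0, 107.4]
eef_rot: [[0.871, 0.001, 0.491], [0.002, -1.0, -0.001], [0.491, 0.002, -0.871]]
wrist_force: [-2.6, 1.1, 2.8]
opening: 0.2
```

```bash
python3 legst.py
```

```text
5.75 [502.66659427 299.96605586 107.41311882] [-2.60642624  1.06978729  2.820675  ] 16.982278256775455
r 104.087807952506 104.14510470895789 ang 0.673172266653095 tau 0.6832467875938446 y 299.9660558589313
57
```

View pics/s3_55.png

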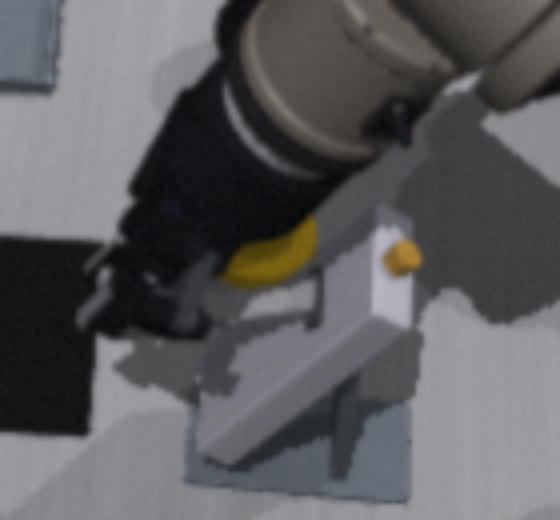

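Call:
move_arm([
  [0,0,0,0,0,0],
  [0,0,0,0,0,0],
  [0,0,0,0,0,0],
  [0,0,-0.02,0,0,0],
  [0,0,-0.035,0,0,0],
  [0,0,-0.035,0,0,0],
  [0.02,0,-0.03,0,0,0],
  [0.02,0,-0.03,0,0,0],
  [0,0,-0.035,0,0,0],
  [0,0,0,0,0,0],
  [0,0,0,0,0,0],
], grip=0.1)

```text
t: 6.72
ee_pos: [447.9, 299.6, 295.0]
eef_rot: [[0.878, 0.001, 0.479], [0.003, -1.0, -0.002], [0.479, 0.003, -0.878]]
wrist_force: [0.3, -1.3, -0.4]
opening: 0.552
```

```bash
cat > gl.py <<'E'
from gfit import *
import sys
def look(names,o0,yaw0,tilt0,leg0,tag,**k):
    ps=[]
    for n in names:
        st=sensors.state(); s=optics.snapshot(n); W=cloud(s,st); save(s,tag+n)
        P=W.reshape(-1,3);P=P[~np.isnan(P[:,0])]
        R=Rc(yaw0,tilt0); d=sd(P,R,np.array(o0,float),leg0)
        T=(P-np.array(st['ee_pos']))@np.array(st['eef_rot'])
        m=(d<15)&~((T[:,2]>-250)&(T[:,2]<15)&(np.abs(T[:,0])<70)&(np.abs(T[:,1])<75))
        if n!='wrist': pass
        P=P[m]; P=P[P[:,2]>k.get('zmin',45)]; ps.append(P)
        if len(P)<50: print(n,len(P));continue
        p,e=fit(P,o0,yaw0,tilt0,leg0,fleg=True); print(n,len(P),np.round(p,3),e.mean().round(2))
    P=np.concatenate(ps); p,e=fit(P,o0,yaw0,tilt0,leg0,fleg=True); print('all',len(P),np.round(p,3),e.mean().round(2))
    return p
if __name__=='__main__':
    st=sensors.state(); print(st['t'],st['ee_pos'],np.array(st['eef_rot']).round(2).tolist(),np.round(st['joint_positions'],2))
    look(['top','side','wrist'],[443.5,299.8,30.5],.016,-np.pi/6,.62,'a')
E
python3 gl.py
```

```text
6.7167 [447.88552197 299.63585573 295.00408746] [[0.88, 0.0, 0.48], [0.0, -1.0, -0.0], [0.48, 0.0, -0.88]] [ 0.61  0.13  1.73 -0.36  0.89  2.35]
top 1811 [ 4.45306e+02  2.98582e+02  3.14080e+01  1.50000e-02 -5.59000e-01
  6.54000e-01] 0.94
side 2273 [ 4.46672e+02  2.99171e+02  3.29570e+01  2.00000e-02 -5.55000e-01
  6.57000e-01] 1.05
wrist 6393 [ 4.46341e+02  2.99656e+02  2.98500e+01  1.40000e-02 -5.53000e-01
  7.39000e-01] 0.66
all 10477 [ 4.45859e+02  2.98807e+02  3.12940e+01  1.20000e-02 -5.55000e-01
  7.18000e-01] 0.95
```

View pics/awrist.png

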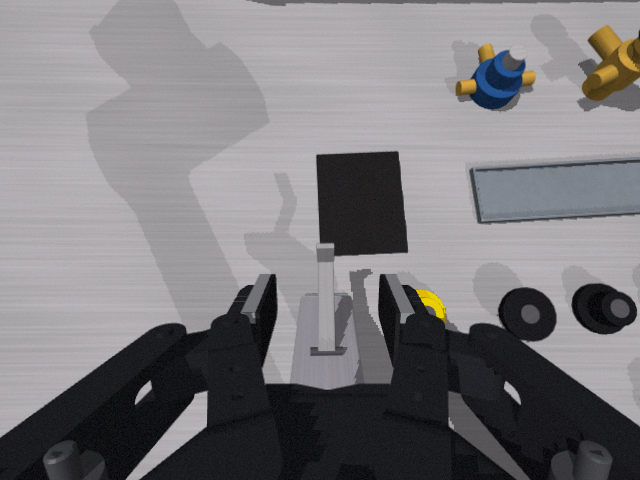

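The leg now fits at about 0.655 rad, so it is fully open, and the gauge is still on its rest. In the wrist view the leg shows at (325,300). Next I'll grasp the case by its overhanging top.

```bash
cat > gg.py <<'E'
from mv import *; from gfit import Rc
O=np.array([446.,299.2,31.]);YG=.014;TI=-.555;CR=Rc(YG,TI)
def at(zc): return O+CR@np.array([0,0,zc]), Rt(YG,-TI)
E
python3 -c "
from gg import *
chain([at(172)]);"
```

```text
4 [[-0.034, 0.0001, 0.0144, 0.0029, 0.0146, -0.0022], [-0.0342, 0.0001, 0.0139, 0.0029, 0.0146, -0.0022], [-0.0344, 0.0, 0.0134, 0.0029, 0.0146, -0.0022], [-0.0346, 0.0, 0.0128, 0.0029, 0.0146, -0.0022]]
```

Call:
move_arm([
  [-0.034,0,0.014,0.003,0.0146,-0.002],
  [-0.034,0,0.013,0.003,0.0146,-0.002],
  [-0.034,0,0.012,0.003,0.0146,-0.002],
  [-0.02,0,0.008,0.002,0.01,-0.001],
  [0,0,0,0,0,0],
  [0,0,0,0,0,0],
  [0,0,0,0,0,0],
], grip=1)

```text
t: 7.45
ee_pos: [361.2, 295.1, 179.2]
eef_rot: [[0.858, 0.013, 0.514], [0.016, -1.0, -0.001], [0.514, 0.009, -0.858]]
wrist_force: [-0.2, 0.7, 0.5]
opening: 0.995
```

```bash
python3 -c "
from gg import *
st=sensors.state(); print(np.round(st['joint_positions'],2),st['wrist_force'],st['opening']);print(np.round(CR.T@(np.array(st['ee_pos'])-O),1), np.arctan2(st['eef_rot'][0][2],-st['eef_rot'][2][2]))
chain([at(172)]);chain([at(107)]);
s=optics.snapshot('wrist');save(s,'w5')"
```

```text
[ 0.76  0.16  2.09 -0.68  0.6   2.83] [-0.21230915  0.73876053  0.52316802] 0.9952531333984983
[  6.   -2.9 170.7] 0.539574535799421
1 [[-0.006, -0.0029, -0.0012, 0.008, 0.0155, 0.0036]]
2 [[-0.0025, -0.0017, 0.0319, 0.004, 0.0077, 0.0018], [-0.0028, -0.0016, 0.0319, 0.004, 0.0077, 0.0018]]
```

View pics/w5.png

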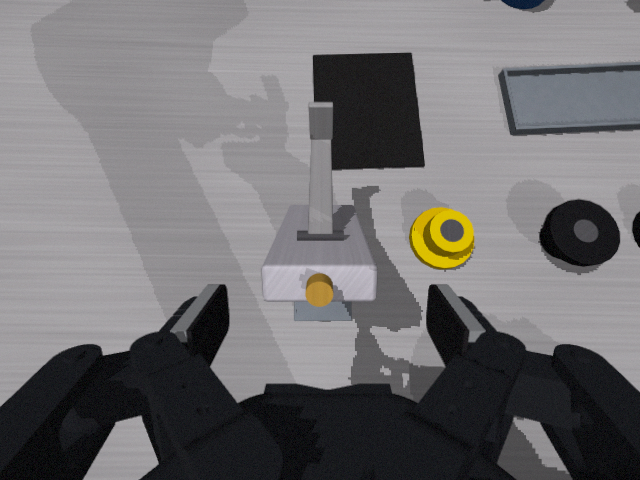

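Call:
move_arm([
  [-0.006,-0.003,0,0.004,0.01,0.002],
  [0,0,0,0,0,0],
  [0,0,0.02,0,0,0],
  [0,0,0.02,0,0,0],
  [0,0,0,0,0,0],
  [0,0,0,0,0,0],
])

```text
t: 8.0
ee_pos: [386.8, 301.8, 149.1]
eef_rot: [[0.847, 0.009, 0.532], [0.005, -1.0, 0.009], [0.532, -0.005, -0.847]]
wrist_force: [0.6, 0.6, 0.8]
opening: 0.998
```

```bash
python3 -c "
from gg import *
st=sensors.state(); print(np.round(st['joint_positions'],2),st['wrist_force'],st['opening']);print(np.round(CR.T@(np.array(st['ee_pos'])-O),1), np.arctan2(st['eef_rot'][0][2],-st['eef_rot'][2][2]))
chain([at(107)]);
s=optics.snapshot('wrist');save(s,'w6')"
```

```text
[ 0.73  0.25  2.1  -0.82  0.49  2.97] [0.6043048  0.6341625  0.75521216] 0.9975725450205936
[ 12.    3.4 131.5] 0.5612547472982001
1 [[-0.0121, 0.0035, 0.0244, -0.002, -0.0063, -0.0069]]
```

View pics/w6.png

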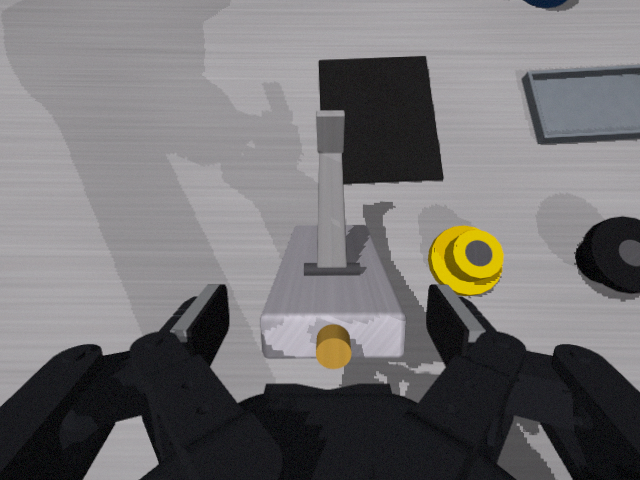

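```bash
cat > kin.py <<'E'
import numpy as np
from scipy.optimize import least_squares
S=[((-1.492,.343,1.525,0,1.275,-.146),(117.0,-511.4,230.6),(0,.002,-1)),((.198,.392,1.447,.014,1.394,1.76),(492.7,181,233.2),(-.092,-.004,-.996)),((.41,.62,1.382,.067,1.309,1.932),(481.8,314.9,125.9),(-.179,-.007,-.984)),((.61,.13,1.73,-.36,.89,2.35),(447.9,299.6,295),(.479,-.002,-.878)),((.76,.16,2.09,-.68,.6,2.83),(361.2,295.1,179.2),(.514,-.001,-.858)),((.73,.25,2.1,-.82,.49,2.97),(386.8,301.8,149.1),(.532,.009,-.847))]
from scipy.spatial.transform import Rotation as Ro
def fk(q,P):
    a1,d1,a2,a3,e,d,o4=P
    Rz=lambda a:Ro.from_euler('z',a).as_matrix();Ry=lambda a:Ro.from_euler('y',a).as_matrix()
    R=Rz(q[0]);p=R@np.array([a1,0,d1])
    R=R@Ry(q[1]);p=p+R@np.array([0,0,a2])
    R=R@Ry(q[2]);p=p+R@np.array([e,0,a3])
    R=R@Rz(q[3])@Ry(q[4]);p=p+R@np.array([0,0,d])
    R=R@Rz(q[5]+np.pi/2)
    return p,R
def res(P): 
    out=[]
    for q,p,z in S:
        a,R=fk(q,P); out+=list(a-p)+list(200*(R[:,2]-z))
    return out
P0=[0,300,400,400,0,250,0]
s=least_squares(res,P0,loss='soft_l1',f_scale=5); P=s.x
if __name__=='__main__':
    print(P.round(1)); 
    for q,p,z in S: a,R=fk(q,P); print((a-p).round(1),(R[:,2]-z).round(3),R[:,1].round(2))
E
python3 kin.py
```

```text
[194.3 229.5 218.6 257.6   2.2 126.8   0. ]
[-76.6  -0.3   0.4] [-0.    -0.001  0.   ] [ 0.22 -0.97 -0.  ]
[ 11.  -78.2   1.7] [-0. -0.  0.] [ 0.01 -1.    0.  ]
[  3.9 -94.8  47.1] [-0.001 -0.001  0.   ] [ 0.03 -1.    0.  ]
[ -2.5 -30.7 -35.4] [0.002 0.004 0.001] [ 0. -1. -0.]
[13.9 -0.7 -6.5] [-0.004 -0.004 -0.002] [ 0.01 -1.    0.01]
[  0.8 -13.5   2.1] [-0.003  0.003 -0.001] [ 0.01 -1.   -0.01]
```

```bash
python3 - <<'E'
s=open('kin.py').read()
s=s.replace("a1,d1,a2,a3,e,d,o4=P","a1,d1,a2,a3,e,d,o4=P").replace("np.array([a1,0,d1])","np.array([a1,o4,d1])").replace("P0=[0,300,400,400,0,250,0]","P0=[0,300,400,400,0,250,70]")
s=s.replace("if __name__","""LO=np.array([-2.53,-.77,.04,-1,.28,-3.11]);HI=np.array([2.53,2.02,2.7,4.14,2.66,3.11])
def ik(p,R,q0):
    f=lambda q:np.r_[(fk(q,P)[0]-p)/100,(fk(q,P)[1]-R).ravel()]
    s=least_squares(f,np.clip(q0,LO+.01,HI-.01),bounds=(LO,HI)); return s.x,np.abs(s.fun).max()
if __name__""")
open('kin.py','w').write(s)
E
python3 kin.py
cat > ikc.py <<'E'
from kin import *; from gg import *
TI2=np.radians(20)
q0=np.array(sensors.state()['joint_positions'])
for rho in np.radians([0,-8,-15,-20,15]):
  for flip in (0,np.pi):
    g=O+CR@np.array([0,0,126.]); R=Rt(YG,-TI+rho); 
    if flip: R=R@np.diag([-1,-1,1.])
    q,e=ik(g+R[:,2]*19,R,q0-np.array([0,0,0,0,0,flip]))
    # final
    O2=np.array([544,247.7,7.8]);C2=Rc(.045,TI2); g2=O2+C2@np.array([0,0,126.]);R2=Rt(.045,-TI2+rho)
    if flip: R2=R2@np.diag([-1,-1,1.])
    q2,e2=ik(g2+R2[:,2]*19,R2,q); print(np.degrees(rho),flip>0,q.round(2),e.round(3),q2.round(2),e2.round(3))
E
python3 ikc.py
```

```text
[  5.3 218.  505.5 373.2  43.8 312.9  75.8]
[-0.6  0.1 -0.6] [-0.    -0.001  0.   ] [ 0.22 -0.97 -0.  ]
[-0.4 -0.6 -0.8] [-0. -0.  0.] [ 0.01 -1.    0.  ]
[ 0.2 -0.7 -0.1] [-0.001 -0.001  0.   ] [ 0.03 -1.    0.  ]
[0.3 1.6 1.5] [0.002 0.004 0.001] [ 0. -1. -0.]
[-1.  -1.5  0.2] [-0.004 -0.004 -0.002] [ 0.01 -1.    0.01]
[ 0.3  1.8 -0.2] [-0.003  0.003 -0.001] [ 0.01 -1.   -0.01]
0.0 False [ 0.72  0.3   2.14 -0.95  0.43  3.1 ] 0.0 [0.25 0.85 1.02 0.07 1.62 1.77] 0.0
0.0 True [ 0.72  0.3   2.14 -0.95  0.43 -0.04] 0.0 [ 0.25  0.85  1.02  0.07  1.62 -1.37] 0.0
-8.0 False [ 0.66  0.3   2.05 -0.52  0.51  2.64] 0.0 [0.24 0.94 0.87 0.09 1.81 1.77] 0.0
-8.0 True [ 0.66  0.3   2.05 -0.52  0.51 -0.51] 0.0 [ 0.24  0.94  0.87  0.09  1.81 -1.38] 0.0
-14.999999999999998 False [ 0.61  0.31  1.98 -0.28  0.62  2.37] 0.0 [0.23 1.02 0.74 0.12 1.98 1.77] 0.0
-14.999999999999998 True [ 0.61  0.31  1.98 -0.28  0.62 -0.77] 0.0 [ 0.23  1.02  0.74  0.12  1.98 -1.37] 0.0
-20.0 False [ 0.58  0.33  1.93 -0.17  0.72  2.25] 0.0 [0.23 1.09 0.64 0.14 2.1  1.78] 0.0
-20.0 True [ 0.58  0.33  1.93 -0.17  0.72 -0.89] 0.0 [ 0.23  1.09  0.64  0.14  2.1  -1.36] 0.0
14.999999999999998 False [ 0.73  0.29  2.13 -1.    0.45  3.11] 0.174 [0.27 0.7  1.27 0.02 1.26 1.79] 0.0
14.999999999999998 True [ 0.75  0.3   2.11 -1.    0.49  0.03] 0.171 [ 0.27  0.7   1.27  0.02  1.26 -1.35] 0.0
```

```bash
python3 -c "
from gg import *
R=Rt(YG,-TI-np.radians(15));g=O+CR@np.array([0,0,127.]);chain([(g+R[:,2]*5,R),(g+R[:,2]*19,R)])"
```

```text
4 [[-0.0045, 0.0012, 0.0031, -0.0011, -0.0895, -0.0022], [-0.0042, 0.0012, 0.0035, -0.0011, -0.0895, -0.0022], [-0.0038, 0.0012, 0.0039, -0.0011, -0.0895, -0.0022], [0.0, 0.0, 0.014, 0.0, 0.0, 0.0]]
```

Call:
move_arm([
  [-0.0045,0.001,0.003,-0.001,-0.09,-0.002],
  [-0.004,0.001,0.0035,-0.001,-0.09,-0.002],
  [-0.004,0.001,0.004,-0.001,-0.09,-0.002],
  [0,0,0,0,0,0],
  [0,0,0,0,0,0],
  [0,0,0,0,0,0],
])

```text
t: 8.55
ee_pos: [382.2, 300.1, 141.7]
eef_rot: [[0.946, 0.012, 0.325], [0.01, -1.0, 0.009], [0.325, -0.005, -0.946]]
wrist_force: [0.0, -0.5, -0.2]
opening: 0.999
```

```bash
python3 -c "
from gg import *
st=sensors.state(); print(np.round(st['joint_positions'],2),st['wrist_force'])
R=Rt(YG,-TI-np.radians(15));g=O+CR@np.array([0,0,127.]);chain([(g+R[:,2]*19,R)])
s=optics.snapshot('wrist');save(s,'w7')"
```

```text
[ 0.63  0.27  1.98 -0.31  0.65  2.41] [ 0.02858609 -0.54762357 -0.15137212]
1 [[-0.0046, 0.0019, 0.0206, -0.004, -0.0378, -0.003]]
```

View pics/w7.png

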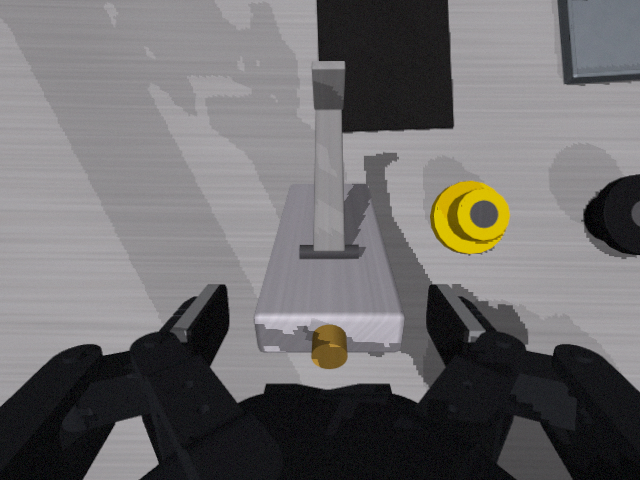

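Call:
move_arm([
  [-0.0046,0.001,0,-0.003,-0.0378,-0.003],
  [0,0,0.012,0,0,0],
  [0,0,0.0086,0,0,0],
  [0,0,0,0,0,0],
  [0,0,0,0,0,0],
  [0,0,0,0,0,0],
])

```text
t: 9.1
ee_pos: [380.7, 298.7, 120.4]
eef_rot: [[0.956, 0.018, 0.294], [0.018, -1.0, 0.002], [0.294, 0.003, -0.956]]
wrist_force: [-1.1, 0.3, -0.1]
opening: 0.999
```

```bash
python3 -c "
from gg import *
st=sensors.state(); print(np.round(st['joint_positions'],2),st['wrist_force'])
R=Rt(YG,-TI-np.radians(15));g=O+CR@np.array([0,0,127.]);chain([(g+R[:,2]*19,R)])
R=np.array(st['eef_rot']);
for k in (19,25,32): print(k,CR.T@(np.array(st['ee_pos'])-k*R[:,2]-O))"
```

```text
[ 0.62  0.31  1.98 -0.29  0.62  2.39] [-1.08020067  0.30918056 -0.11794043]
1 [[0.0038, 0.0004, 0.0008, 0.0017, -0.005, 0.0046]]
19 [ -3.59811651   0.4590391  128.77535536]
25 [ -2.07425131   0.4689061  134.57860768]
32 [ -0.29640858   0.48041759 141.34906873]
```

Call:
move_arm([
  [0.002,0,0.004,0,0,0],
  [0,0,0,0,0,0],
  [0,0,0,0,0,0],
])

```text
t: 9.35
ee_pos: [383.8, 299.0, 117.5]
eef_rot: [[0.955, 0.019, 0.295], [0.019, -1.0, 0.003], [0.295, 0.003, -0.955]]
wrist_force: [-0.2, 0.4, -0.6]
opening: 0.997
```

Call:
move_arm([
  [0,0,0,0,0,0],
  [0,0,0,0,0,0],
  [0,0,0,0,0,0],
  [0,0,0,0,0,0],
  [0,0,0,0,0,0],
  [0,0,0,0,0,0],
], grip=-1, newtons=60)

```text
t: 9.85
ee_pos: [383.9, 299.1, 118.0]
eef_rot: [[0.955, 0.018, 0.296], [0.018, -1.0, 0.003], [0.296, 0.002, -0.955]]
wrist_force: [0.4, 0.1, 0.7]
opening: 0.721
```

```bash
python3 -c "
from gl import *
st=sensors.state(); print(st['ee_pos'],st['eef_rot'],st['wrist_force'],st['opening']*85)
p=look(['top','side','wrist'],[446,299.2,31],.014,-.555,.655,'b')
np.save('/tmp/gp.npy',p)
R=np.array(st['eef_rot']);C=Rc(p[3],p[4]);print('rel',(R.T@C).round(4).tolist(),R.T@(p[:3]-np.array(st['ee_pos'])))
"
```

```text
[383.92639932 299.09697839 118.04776748] [[ 0.95508344  0.01825366  0.2957743 ]
 [ 0.0181268  -0.99983067  0.00317119]
 [ 0.2957821   0.00233269 -0.95525259]] [0.3757389  0.13022972 0.67495746] 61.31437608249827
top 777 [ 4.45934e+02  2.98368e+02  3.06330e+01  1.50000e-02 -5.62000e-01
  6.56000e-01] 0.81
side 1099 [ 4.47257e+02  2.99026e+02  3.24350e+01  2.60000e-02 -5.61000e-01
  6.60000e-01] 1.13
wrist 9094 [ 4.45586e+02  2.99373e+02  3.11730e+01  1.60000e-02 -5.56000e-01
  6.52000e-01] 0.34
all 10970 [ 4.45902e+02  2.98802e+02  3.12150e+01  1.60000e-02 -5.59000e-01
  6.51000e-01] 0.53
rel [[0.9668, 0.003, -0.2555], [0.0033, -1.0, 0.0007], [-0.2555, -0.0015, -0.9668]] [ 33.50301114   1.22380231 101.27744616]
```

```bash
cat > pl.py <<'E'
from mv import *; from gfit import Rc; from kin import ik
gp=np.load('/tmp/gp.npy'); rel=np.array([[0.9668,0.003,-0.2555],[0.0033,-1,0.0007],[-0.2555,-0.0015,-0.9668]]);U,_,V=np.linalg.svd(rel);rel=U@V; tr=np.array([33.5,1.22,101.28])
def tool(o,yaw,tilt):
    C=Rc(yaw,tilt); R=C@rel.T; return np.array(o,float)-R@tr,R
E
python3 - <<'E'
from pl import *
a=tool(gp[:3]+Rc(gp[3],gp[4])@np.array([0,0,40.]),gp[3],gp[4])
b=tool([460,290,110],.02,-.4)
c=tool([544,247.7,60],.045,np.radians(20))
d=tool([544,247.7,12],.045,np.radians(20))
q=np.array(sensors.state()['joint_positions'])
for w in (a,b,c,d):
    q,e=ik(w[0],w[1],q); print(np.round(w[0]),q.round(2),e.round(4))
chain([a,b,c],step=25,ang=5)
E
```

```text
[363. 299. 152.] [ 0.64  0.23  1.98 -0.27  0.7   2.39] 0.0
[413. 290. 206.] [ 0.5   0.27  1.72 -0.08  1.03  2.09] 0.0
[574. 250. 162.] [0.24 0.98 0.69 0.12 2.07 1.78] 0.0
[574. 250. 114.] [0.24 1.01 0.75 0.12 1.98 1.77] 0.0
14 [[-0.0051, 0.0, -0.0193, -0.0, -0.0, 0.0], [-0.0051, 0.0, -0.0193, -0.0, -0.0, 0.0], [0.0211, 0.0032, -0.0122, 0.0005, -0.0529, -0.0014], [0.0204, 0.0032, -0.0133, 0.0005, -0.0529, -0.0014], [0.0197, 0.0032, -0.0143, 0.0005, -0.0529, -0.0014], [0.017, 0.0048, 0.0073, -0.0004, -0.0832, -0.0029], [0.0175, 0.0049, 0.0059, -0.0004, -0.0832, -0.0029], [0.0179, 0.0049, 0.0044, -0.0004, -0.0832, -0.0029], [0.0182, 0.005, 0.0029, -0.0004, -0.0832, -0.0029], [0.0184, 0.005, 0.0013, -0.0004, -0.0832, -0.0029], [0.0184, 0.0051, -0.0002, -0.0004, -0.0832, -0.0029], [0.0183, 0.0051, -0.0017, -0.0004, -0.0832, -0.0029], [0.0181, 0.0052, -0.0032, -0.0004, -0.0832, -0.0029], [0.0178, 0.0053, -0.0047, -0.0004, -0.0832, -0.0029]]
```

Call:
move_arm([
  [-0.003,0,-0.01,0,0,0],
  [-0.005,0,-0.019,0,0,0],
  [-0.003,0,-0.011,0,0,0],
  [0.021,0.003,-0.012,0,-0.053,-0.001],
  [0.02,0.003,-0.013,0,-0.053,-0.001],
  [0.02,0.003,-0.014,0,-0.053,-0.001],
  [0.017,0.005,0.007,0,-0.083,-0.003],
  [0.018,0.005,0.006,0,-0.083,-0.003],
  [0.018,0.005,0.004,0,-0.083,-0.003],
  [0.018,0.005,0.003,0,-0.083,-0.003],
  [0.018,0.005,0.001,0,-0.083,-0.003],
  [0.018,0.005,0,0,-0.083,-0.003],
  [0.018,0.005,-0.002,0,-0.083,-0.003],
  [0.018,0.005,-0.003,0,-0.083,-0.003],
  [0,0,0,0,0,0],
  [0,0,0,0,0,0],
  [0,0,0,0,0,0],
])

```text
t: 11.42
ee_pos: [553.9, 249.6, 145.9]
eef_rot: [[0.83, 0.051, -0.555], [0.041, -0.999, -0.03], [-0.556, 0.002, -0.831]]
wrist_force: [-1.1, 0.6, -4.6]
opening: 0.72
```

```bash
cat > chk.py <<'E'
from pl import *; from gl import look
import sys
st=sensors.state(); R=np.array(st['eef_rot']);p=np.array(st['ee_pos']);C=R@rel;o=p+R@tr
tilt=np.arctan2(C[0,2],C[2,2]);yaw=np.arctan2(C[1,1]*0-C[0,1],C[1,1])
print('t',st['t'],np.round(st['joint_positions'],2),'F',np.round(st['wrist_force'],1),'exp',o.round(1),yaw.round(3),tilt.round(3))
print('roll',C[2,1].round(4))
pp=look(sys.argv[2].split(','),o,yaw,tilt,.65,sys.argv[1],zmin=float(sys.argv[3]) if len(sys.argv)>3 else 15)
E
python3 chk.py c side,top,wrist
```

```text
t 11.4167 [0.24 0.93 0.84 0.11 1.95 1.77] F [-1.1  0.6 -4.6] exp [525.6 246.7  43.1] 0.048 0.33
roll -0.0023
side 868 [5.28692e+02 2.46867e+02 4.54950e+01 5.40000e-02 3.21000e-01 6.34000e-01] 0.83
top 633 [5.27500e+02 2.46359e+02 4.72560e+01 4.60000e-02 3.17000e-01 6.13000e-01] 0.71
wrist 9122 [5.29017e+02 2.47991e+02 5.21220e+01 4.70000e-02 3.09000e-01 5.87000e-01] 0.62
all 10623 [5.29219e+02 2.47163e+02 5.17860e+01 5.00000e-02 3.06000e-01 5.87000e-01] 0.74
```

View pics/cside.png

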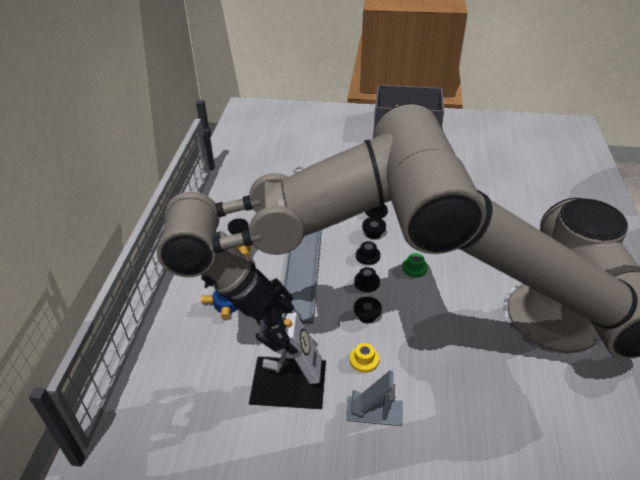

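```bash
cat > chk2.py <<'E'
from pl import *; from gfit import *
st=sensors.state(); R=np.array(st['eef_rot']);p=np.array(st['ee_pos']);C=R@rel;o=p+R@tr
tilt=np.arctan2(C[0,2],C[2,2]);yaw=-np.arctan2(C[0,1],C[1,1])*-1
yaw=np.arctan2(-C[0,1],C[1,1])
for n in ('side','top','wrist'):
    s=optics.snapshot(n);P=cloud(s,st).reshape(-1,3);P=P[~np.isnan(P[:,0])]
    T=(P-p)@R;m=~((T[:,2]>-250)&(T[:,2]<15)&(np.abs(T[:,0])<70)&(np.abs(T[:,1])<75))
    m&=(sd(P,Rc(yaw,tilt),o,.63)<12)&(P[:,2]>15);P=P[m]
    for ft in (0,1):
        q,e=fit(P,o,yaw,tilt,.63,ftilt=ft,fleg=True); print(n,len(P),q.round(3),e.mean().round(2))
    # leg points only: distance to leg
    q2=(P-q[:3])@Rc(q[3],q[4]); L=q2[(q2[:,0]>16)&(np.abs(q2[:,1])<9)]; print('legpts',len(L))
    if len(L): print(np.percentile(L,[2,98],axis=0).round(1).tolist())
E
python3 chk2.py
```

```text
side 873 [5.28812e+02 2.47817e+02 5.10790e+01 5.90000e-02 3.26000e-01 6.30000e-01] 0.86
side 873 [5.29060e+02 2.47841e+02 5.03220e+01 6.00000e-02 3.15000e-01 6.30000e-01] 0.84
legpts 194
[[38.8, -7.8, 26.6], [94.3, 8.6, 72.8]]
top 623 [5.25337e+02 2.47181e+02 4.44240e+01 5.00000e-02 3.26000e-01 7.17000e-01] 0.76
top 623 [5.26001e+02 2.47237e+02 4.43230e+01 5.00000e-02 3.12000e-01 6.82000e-01] 0.72
legpts 12
[[88.9, -0.5, 49.2], [94.8, 6.1, 57.4]]
wrist 9134 [5.26497e+02 2.48600e+02 4.73880e+01 4.90000e-02 3.26000e-01 6.47000e-01] 0.33
wrist 9134 [5.26482e+02 2.48605e+02 4.74220e+01 4.90000e-02 3.26000e-01 6.47000e-01] 0.33
legpts 4945
[[39.8, -8.1, 36.5], [96.6, 8.0, 76.9]]
```

```bash
cat >> pl.py <<'E'
try:
    z=np.load('/tmp/rel.npz'); rel=z['rel'];tr=z['tr']
except Exception: pass
E
python3 - <<'E'
from pl import *
st=sensors.state();R=np.array(st['eef_rot']);p=np.array(st['ee_pos'])
o=np.array([526.5,248.6,47.4]);C=Rc(.049,.326);print((R.T@C).round(3).tolist(),R.T@(o-p))
np.savez('/tmp/rel.npz',rel=R.T@C,tr=R.T@(o-p))
import pl; pl.rel=R.T@C; pl.tr=R.T@(o-p)
print(st['ee_pos'])
c=tool([544,247.7,22],.045,np.radians(20)); chain([c],step=15)
E
```

```text
[[0.967, 0.003, -0.253], [0.004, -1.0, 0.001], [-0.253, -0.002, -0.967]] [ 34.02872989   0.69787841 101.71929785]
[553.92927915 250.74088424 151.07404838]
3 [[0.0103, 0.0006, 0.0036, 0.0008, -0.0077, 0.0011], [0.0103, 0.0006, 0.0035, 0.0008, -0.0077, 0.0011], [0.0103, 0.0006, 0.0035, 0.0008, -0.0077, 0.0011]]
```

Call:
move_arm([
  [0.01,0,0.0035,0,-0.008,0.001],
  [0.01,0,0.0035,0,-0.008,0.001],
  [0.011,0,0.0035,0,-0.008,0.001],
  [0,0,0,0,0,0],
  [0,0,0,0,0,0],
  [0,0,0,0,0,0],
  [0,0,0,0,0,0],
])

```text
t: 12.3
ee_pos: [573.5, 254.5, 136.5]
eef_rot: [[0.83, 0.054, -0.555], [0.046, -0.999, -0.029], [-0.556, -0.002, -0.831]]
wrist_force: [0.6, -0.3, -4.4]
opening: 0.717
```

```bash
cat > fe.py <<'E'
from pl import *
st=sensors.state(); R=np.array(st['eef_rot']);p=np.array(st['ee_pos']);C=R@rel;o=p+R@tr
print('t',st['t'],np.round(st['joint_positions'],2),'F',np.round(st['wrist_force'],1),'o',o.round(1),'yaw',np.arctan2(-C[0,1],C[1,1]).round(4),'tilt',np.arctan2(C[0,2],C[2,2]).round(4),'roll',C[2,1].round(4))
E
python3 fe.py; python3 -c "
from pl import *
chain([tool([544,247.7,14],.045,np.radians(20))],step=8)"
```

```text
t 12.3 [0.24 0.98 0.75 0.12 1.99 1.77] F [ 0.6 -0.3 -4.4] o [545.3 252.5  33. ] yaw 0.0507 tilt 0.333 roll 0.0016
3 [[0.0036, 0.0016, 0.0054, 0.0007, -0.0052, 0.0019], [0.0036, 0.0016, 0.0054, 0.0007, -0.0052, 0.0019], [0.0037, 0.0016, 0.0053, 0.0007, -0.0052, 0.0019]]
```

Call:
move_arm([
  [0.0036,0.0016,0.0054,0.0007,-0.005,-0.001],
  [0.0036,0.0016,0.0054,0.0007,-0.005,-0.001],
  [0.0036,0.0016,0.0054,0.0007,-0.005,-0.001],
  [0,0,0,0,0,0],
  [0,0,0,0,0,0],
  [0,0,0,0,0,0],
  [0,0,0,0,0,0],
  [0,0,0,0,0,0],
])

```text
t: 12.97
ee_pos: [573.1, 249.3, 116.6]
eef_rot: [[0.821, 0.056, -0.568], [0.049, -0.998, -0.027], [-0.568, -0.006, -0.823]]
wrist_force: [1.0, 0.4, -4.9]
opening: 0.714
```

```bash
python3 fe.py;python3 fe.py; python3 chk2.py; python3 fe.py;python3 -c "
from pl import *
chain([tool([544,247.7,12],.045,np.radians(20))],step=8)"
```

```text
t 12.9667 [0.23 1.   0.76 0.11 1.97 1.76] F [ 1.   0.4 -4.9] o [543.3 247.5  13.6] yaw 0.0525 tilt 0.3482 roll 0.0056
t 12.9667 [0.23 1.   0.76 0.11 1.97 1.76] F [ 1.   0.4 -4.9] o [543.3 247.5  13.6] yaw 0.0525 tilt 0.3482 roll 0.0056
side 867 [5.45785e+02 2.46616e+02 1.70190e+01 6.10000e-02 3.48000e-01 6.48000e-01] 0.86
side 867 [5.45940e+02 2.46633e+02 1.61060e+01 6.00000e-02 3.39000e-01 6.49000e-01] 0.84
legpts 180
[[40.2, -7.6, 30.1], [95.3, 8.7, 72.1]]
top 603 [5.43561e+02 2.45705e+02 1.40080e+01 5.40000e-02 3.48000e-01 6.47000e-01] 0.77
top 603 [5.44050e+02 2.45689e+02 1.34940e+01 5.70000e-02 3.35000e-01 6.38000e-01] 0.73
legpts 10
[[87.0, -6.7, 49.5], [97.4, 0.4, 51.9]]
wrist 9072 [5.43963e+02 2.47457e+02 1.48610e+01 5.50000e-02 3.48000e-01 6.47000e-01] 0.33
wrist 9072 [5.44019e+02 2.47458e+02 1.47250e+01 5.50000e-02 3.46000e-01 6.47000e-01] 0.33
legpts 4942
[[39.9, -8.2, 36.6], [96.6, 8.0, 76.7]]
t 13.1167 [0.23 1.   0.76 0.11 1.97 1.76] F [ 0.3 -0.4 -4.6] o [543.3 247.6  13.7] yaw 0.0526 tilt 0.348 roll 0.0056
1 [[0.0016, -0.0004, 0.001, -0.0003, -0.0009, 0.0094]]
```

```bash
python3 - <<'E'
from h import *
st=sensors.state(); 
for n in ('wrist','top','side'):
    s=optics.snapshot(n); save(s,'d'+n)
    W=cloud(s,st); g=s['image'].max(2).astype(int)
    print(n)
    # mat: pixels with |z-4|<8, inside region, dark
    m=(np.abs(W[...,2]-4)<8)&(np.abs(W[...,0]-584)<95)&(np.abs(W[...,1]-249)<80)
    print(np.percentile(g[m],[5,20,50,80]))
    for th in (45,60,80):
        k=m&(g<th); k=cv2.morphologyEx(k.astype(np.uint8),cv2.MORPH_OPEN,np.ones((3,3)))
        n_,lab,stt,_=cv2.connectedComponentsWithStats(k); 
        if n_<2: continue
        i=1+stt[1:,4].argmax(); q=W[lab==i][:,:2].astype(np.float32); print(th,len(q),cv2.minAreaRect(q))
E
```

```text
wrist
[ 27.  38.  46. 133.]
45 8592 ((594.7284545898438, 215.24806213378906), (120.75132751464844, 54.24479293823242), 9.705794334411621)
60 31672 ((584.6881713867188, 251.05709838867188), (146.27024841308594, 119.71481323242188), 3.0466959476470947)
80 31832 ((584.6265258789062, 251.0410919189453), (146.69435119628906, 120.24819946289062), 2.804257392883301)
top
[ 49.  53.  65. 186.]
60 634 ((581.9332275390625, 215.91268920898438), (96.13400268554688, 49.11030578613281), 2.2324445247650146)
80 1431 ((583.9131469726562, 245.61334228515625), (146.7509002685547, 111.91455841064453), 2.2345569133758545)
side
[ 17.75  22.    33.   172.  ]
45 2183 ((585.2628784179688, 252.76771545410156), (146.57749938964844, 119.07032775878906), 3.304741382598877)
60 2272 ((585.216552734375, 252.78070068359375), (147.93975830078125, 119.64369201660156), 2.9778225421905518)
80 2343 ((585.0924072265625, 250.15625), (148.1956024169922, 125.6359634399414), 2.546826124191284)
```

View pics/dwrist.png

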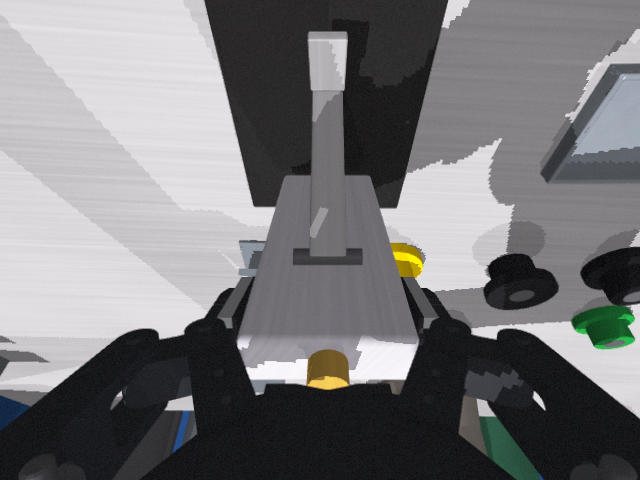

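```bash
python3 -c "
from pl import *
chain([tool([544,249,10],.049,np.radians(20))],step=8)
st=sensors.state();print(np.array(st['eef_rot']).T@[0,0,-1])"
```

```text
1 [[0.0028, -0.0018, 0.0026, -0.0026, -0.001, 0.0062]]
[0.56813302 0.00577121 0.8229165 ]
```

Call:
move_arm([
  [0.0014,-0.001,0.0013,-0.0026,-0.001,0.006],
  [0.0014,-0.0008,0.0013,0,0,0],
  [0,0,0,0,0,0],
  [0.0011,0,0.0016,0,0,0],
  [0.0011,0,0.0016,0,0,0],
  [0,0,0,0,0,0],
  [0,0,0,0,0,0],
  [0,0,0,0,0,0],
])

```text
t: 13.93
ee_pos: [574.1, 251.7, 108.8]
eef_rot: [[0.822, 0.053, -0.567], [0.043, -0.999, -0.03], [-0.568, 0.0, -0.823]]
wrist_force: [-0.8, 0.1, -4.4]
opening: 0.716
```

```bash
python3 fe.py
```

```text
t 13.9333 [0.24 1.02 0.76 0.11 1.96 1.77] F [-0.8  0.1 -4.4] o [544.3 249.4   5.8] yaw 0.049 tilt 0.3478 roll -0.0003
```

Call:
move_arm([
  [0.0006,0,0.0008,0,0,0],
  [0,0,0,0,0,0],
  [0,0,0,0,0,0],
])

```text
t: 14.18
ee_pos: [574.2, 251.6, 108.8]
eef_rot: [[0.822, 0.053, -0.567], [0.043, -0.999, -0.03], [-0.568, -0.0, -0.823]]
wrist_force: [-0.1, 0.0, -4.5]
opening: 0.717
```

Call:
move_arm([
  [0.0006,0,0.0008,0,0,0],
  [0,0,0,0,0,0],
  [0,0,0,0,0,0],
])

```text
t: 14.43
ee_pos: [574.3, 251.6, 108.7]
eef_rot: [[0.822, 0.053, -0.567], [0.044, -0.999, -0.029], [-0.567, -0.0, -0.823]]
wrist_force: [0.8, 0.6, -3.2]
opening: 0.713
```

```bash
python3 fe.py
```

```text
t 14.4333 [0.24 1.02 0.76 0.11 1.96 1.77] F [ 0.8  0.6 -3.2] o [544.7 249.4   5.7] yaw 0.0489 tilt 0.3468 roll 0.0003
```

Call:
move_arm([
  [0.0012,0,0.0016,0,0,0],
  [0.0006,0,0.0008,0,0,0],
  [0,0,0,0,0,0],
])

```text
t: 14.68
ee_pos: [574.4, 251.5, 108.8]
eef_rot: [[0.823, 0.053, -0.566], [0.044, -0.999, -0.029], [-0.567, -0.001, -0.824]]
wrist_force: [-0.7, -0.2, -3.9]
opening: 0.715
```

```bash
python3 fe.py; python3 chk2.py
```

```text
t 14.6833 [0.24 1.01 0.76 0.11 1.96 1.77] F [-0.7 -0.2 -3.9] o [544.8 249.4   5.7] yaw 0.0491 tilt 0.3462 roll 0.0008
side 849 [5.47274e+02 2.48585e+02 9.49300e+00 5.30000e-02 3.46000e-01 6.50000e-01] 0.86
side 849 [5.47366e+02 2.48574e+02 9.02300e+00 5.40000e-02 3.41000e-01 6.51000e-01] 0.85
legpts 174
[[40.8, -7.7, 33.8], [94.3, 8.8, 70.8]]
top 573 [5.46547e+02 2.47960e+02 1.01800e+01 4.80000e-02 3.46000e-01 6.10000e-01] 0.77
top 573 [5.46662e+02 2.47951e+02 8.87600e+00 5.00000e-02 3.34000e-01 6.10000e-01] 0.74
legpts 7
[[88.6, -4.6, 44.6], [97.8, -0.3, 51.2]]
wrist 8834 [5.45332e+02 2.49531e+02 6.92500e+00 5.00000e-02 3.46000e-01 6.47000e-01] 0.34
wrist 8834 [5.45336e+02 2.49531e+02 6.91600e+00 5.00000e-02 3.46000e-01 6.47000e-01] 0.34
legpts 4952
[[39.7, -8.1, 36.6], [96.7, 8.0, 76.9]]
```

Call:
move_arm([
  [0.003,0,0.0042,0,0,0],
  [0,0,0,0,0,0],
])

```text
t: 15.0
ee_pos: [575.4, 251.5, 109.3]
eef_rot: [[0.825, 0.053, -0.563], [0.045, -0.999, -0.028], [-0.564, -0.002, -0.826]]
wrist_force: [-0.2, 0.2, -5.0]
opening: 0.719
```

```bash
python3 fe.py
```

```text
t 15.0 [0.24 1.01 0.76 0.11 1.96 1.77] F [-0.2  0.2 -5. ] o [546.2 249.5   6.1] yaw 0.0493 tilt 0.3427 roll 0.002
```

Call:
move_arm([
  [0,0,0,0,0,0],
  [0,0,0,0,0,0],
  [0,0,0,0,0,0],
  [0,0,0,0,0,0],
  [0,0,0,0,0,0],
  [0,0,0,0,0,0],
], grip=1)

```text
t: 15.5
ee_pos: [575.4, 251.7, 108.2]
eef_rot: [[0.824, 0.053, -0.563], [0.045, -0.999, -0.028], [-0.564, -0.002, -0.826]]
wrist_force: [-0.6, -0.2, 0.1]
opening: 1.003
```

```bash
python3 fe.py; python3 chk2.py; python3 -c "
from h import *
s=optics.snapshot('side');cv2.imwrite('pics/e1.png',cv2.resize(s['image'][280:430,220:400,::-1],None,fx=4,fy=4))
s=optics.snapshot('wrist');save(s,'e2')"
```

```text
t 15.5 [0.24 1.01 0.76 0.11 1.95 1.76] F [-0.6 -0.2  0.1] o [546.2 249.7   5. ] yaw 0.0493 tilt 0.3429 roll 0.0024
side 827 [5.49223e+02 2.49170e+02 9.40500e+00 5.30000e-02 3.43000e-01 6.37000e-01] 0.85
side 827 [5.49235e+02 2.49168e+02 1.01750e+01 5.30000e-02 3.49000e-01 6.35000e-01] 0.85
legpts 159
[[45.4, -8.0, 33.9], [94.2, 8.8, 66.7]]
top 576 [5.45542e+02 2.48290e+02 2.42500e+00 5.00000e-02 3.43000e-01 7.62000e-01] 0.78
top 576 [5.45615e+02 2.48288e+02 2.12500e+00 5.10000e-02 3.40000e-01 7.62000e-01] 0.78
legpts 15
[[49.4, -8.7, 41.4], [83.4, 7.0, 66.3]]
wrist 8638 [5.47233e+02 2.49830e+02 6.17800e+00 4.70000e-02 3.43000e-01 6.46000e-01] 0.37
wrist 8638 [5.46901e+02 2.49922e+02 6.85900e+00 4.70000e-02 3.52000e-01 6.47000e-01] 0.34
legpts 4876
[[40.4, -8.0, 36.5], [96.6, 8.1, 76.1]]
```

View pics/e1.png

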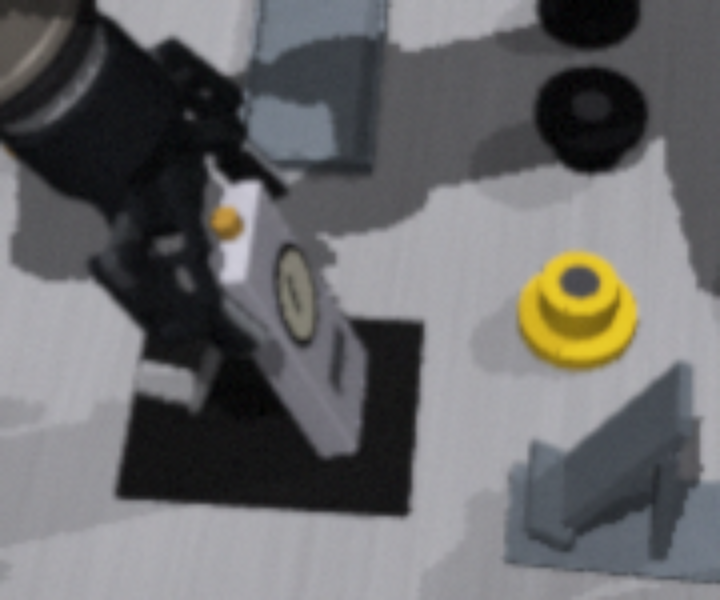

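View pics/e2.png

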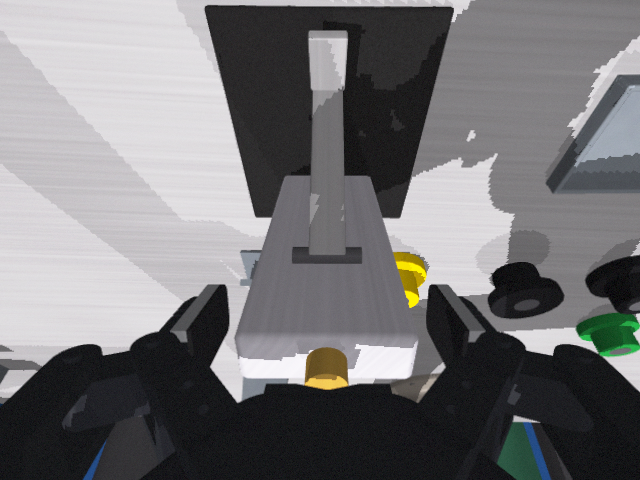

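```bash
python3 - <<'E'
from pl import *
st=sensors.state();R=np.array(st['eef_rot']);p=np.array(st['ee_pos'])
a=p-R[:,2]*75; q=np.array(st['joint_positions'])
# bushing approach pose: yaw pi/2 tool
b=np.array([520,150,260.]);Rb=Rt(.6)
for w in ((a,R),(b,Rb)):
    q,e=ik(w[0],w[1],q);print(q.round(2),e.round(4))
chain([(a,R),(b,Rb)],step=30,ang=6)
E
```

```text
[0.23 1.11 0.39 0.13 2.23 1.79] 0.0
[ 0.14  0.35  1.43 -0.    1.36  1.11] 0.0
11 [[0.0, -0.0, -0.025, 0.0, 0.0, 0.0], [0.0, -0.0, -0.025, 0.0, 0.0, 0.0], [0.0, -0.0, -0.025, 0.0, 0.0, 0.0], [-0.017, 0.0123, -0.002, -0.0208, 0.0729, -0.0662], [-0.0176, 0.0112, -0.003, -0.0208, 0.0729, -0.0662], [-0.018, 0.0101, -0.0041, -0.0208, 0.0729, -0.0662], [-0.0183, 0.009, -0.0052, -0.0208, 0.0729, -0.0662], [-0.0184, 0.0079, -0.0064, -0.0208, 0.0729, -0.0662], [-0.0184, 0.0068, -0.0076, -0.0208, 0.0729, -0.0662], [-0.0182, 0.0058, -0.0088, -0.0208, 0.0729, -0.0662], [-0.0179, 0.0048, -0.01, -0.0208, 0.0729, -0.0662]]
```

```bash
python3 - <<'E'
from pl import *
st=sensors.state();R=np.array(st['eef_rot']);p=np.array(st['ee_pos'])
a=p-R[:,2]*75; b=a+np.array([-10,-30,60.]);c=np.array([560,60,270.]);Rc_=Rt(.6);d=np.array([432,51,200.]);Rd=Rt(np.pi/2)
q=np.array(st['joint_positions'])
for w in ((a,R),(b,R),(c,Rc_),(d,Rd)):
    q,e=ik(w[0],w[1],q);print(q.round(2),e.round(4))
chain([(a,R),(b,R),(c,Rc_)],step=34,ang=6.5)
E
```

```text
[0.23 1.11 0.39 0.13 2.23 1.79] 0.0
[0.2  1.03 0.4  0.11 2.31 1.76] 0.0
[-0.03  0.39  1.34 -0.    1.41  0.94] 0.0
[-0.06  0.21  1.81 -0.    1.13 -0.06] 0.0
13 [[0.0, -0.0, -0.025, 0.0, 0.0, 0.0], [0.0, -0.0, -0.025, 0.0, 0.0, 0.0], [0.0, -0.0, -0.025, 0.0, 0.0, 0.0], [-0.0217, 0.0146, -0.0215, 0.0, 0.0, 0.0], [-0.0217, 0.0146, -0.0215, 0.0, 0.0, 0.0], [-0.0086, 0.0201, -0.0002, -0.0208, 0.0729, -0.0662], [-0.0099, 0.0195, -0.0004, -0.0208, 0.0729, -0.0662], [-0.0111, 0.0188, -0.0008, -0.0208, 0.0729, -0.0662], [-0.0123, 0.0181, -0.0013, -0.0208, 0.0729, -0.0662], [-0.0133, 0.0172, -0.0018, -0.0208, 0.0729, -0.0662], [-0.0143, 0.0164, -0.0025, -0.0208, 0.0729, -0.0662], [-0.0152, 0.0155, -0.0032, -0.0208, 0.0729, -0.0662], [-0.0159, 0.0145, -0.004, -0.0208, 0.0729, -0.0662]]
```

Call:
move_arm([
  [0,0,-0.025,0,0,0],
  [0,0,-0.025,0,0,0],
  [0,0,-0.025,0,0,0],
  [0,0,0,0,0,0],
  [-0.022,0.015,-0.021,0,0,0],
  [-0.022,0.015,-0.021,0,0,0],
  [-0.009,0.02,0,-0.021,0.073,-0.066],
  [-0.01,0.0195,0,-0.021,0.073,-0.066],
  [-0.011,0.019,-0.001,-0.021,0.073,-0.066],
  [-0.012,0.018,-0.001,-0.021,0.073,-0.066],
  [-0.013,0.017,-0.002,-0.021,0.073,-0.066],
  [-0.014,0.016,-0.0025,-0.021,0.073,-0.066],
  [-0.015,0.0155,-0.003,-0.021,0.073,-0.066],
  [-0.016,0.0145,-0.004,-0.021,0.073,-0.066],
  [0,0,0,0,0,0],
  [0,0,0,0,0,0],
  [0,0,0,0,0,0],
])

```text
t: 17.17
ee_pos: [550.4, 51.6, 261.4]
eef_rot: [[0.807, 0.591, 0.012], [0.591, -0.807, -0.003], [0.008, 0.01, -1.0]]
wrist_force: [-0.2, 0.2, 0.3]
opening: 0.995
```

```bash
cat > bl.py <<'E'
from h import *
def tops(n='top',zmin=28,zmax=46,region=(380,720,-480,130)):
    """blobs of points at bushing-top height, dark pixels"""
    st=sensors.state(); s=optics.snapshot(n); W=cloud(s,st)
    m=(W[...,2]>zmin)&(W[...,2]<zmax)&(W[...,0]>region[0])&(W[...,0]<region[1])&(W[...,1]>region[2])&(W[...,1]<region[3])
    sat=s['image'].max(2).astype(int)-s['image'].min(2)
    m&=sat<40
    k,lab,stt,_=cv2.connectedComponentsWithStats(m.astype(np.uint8))
    out=[]
    for i in range(1,k):
        if stt[i,4]<100: continue
        q=W[lab==i]; c,rad=cv2.minEnclosingCircle(q[:,:2].astype(np.float32)); lo,hi=np.percentile(q[:,:2],[2,98],axis=0)
        out.append((((lo+hi)/2).round(1).tolist(),(hi-lo).round(0).tolist(),q[:,2].mean().round(1),stt[i,4]))
    return s,out
if __name__=='__main__':
    import sys
    for n in sys.argv[1:]:
        s,o=tops(n); save(s,'b'+n); print(n)
        for x in o: print('  ',x)
E
python3 fe.py; python3 bl.py top side; python3 - <<'E'
from gl import *
look(['side','top'],[546.9,249.9,7],.047,.35,.647,'f',zmin=15)
E
```

```text
t 17.1667 [-0.04  0.37  1.4  -0.    1.36  0.9 ] F [-0.2  0.2  0.3] o [579.5  70.9 160. ] yaw 0.6293 tilt -0.2197 roll -0.0078
top
   ([495.6, -413.7], [58.0, 59.0], np.float64(35.8), np.int32(692))
   ([433.4, -238.8], [58.0, 58.0], np.float64(35.7), np.int32(685))
   ([442.7, -150.2], [37.0, 37.0], np.float64(35.6), np.int32(285))
   ([432.2, 50.5], [57.0, 57.0], np.float64(35.4), np.int32(659))
   ([440.4, -56.4], [38.0, 37.0], np.float64(35.5), np.int32(287))
   ([430.8, -334.5], [37.0, 36.0], np.float64(35.8), np.int32(292))
side
   ([498.3, -411.9], [58.0, 63.0], np.float64(36.0), np.int32(276))
   ([433.7, -331.0], [38.0, 40.0], np.float64(35.6), np.int32(137))
   ([435.7, -234.4], [57.0, 62.0], np.float64(35.8), np.int32(347))
   ([445.7, -146.6], [38.0, 39.0], np.float64(35.7), np.int32(172))
   ([441.8, -52.9], [37.0, 40.0], np.float64(35.5), np.int32(199))
   ([434.2, 55.5], [58.0, 59.0], np.float64(35.5), np.int32(514))
side 1678 [5.48178e+02 2.49270e+02 7.70300e+00 5.60000e-02 3.51000e-01 6.66000e-01] 0.92
top 736 [ 5.38987e+02  2.47922e+02 -1.61020e+01  5.20000e-02  3.42000e-01
  6.47000e-01] 0.76
all 2414 [5.47553e+02 2.49104e+02 7.89200e+00 5.20000e-02 3.53000e-01 6.72000e-01] 0.98
```

View pics/btop.png

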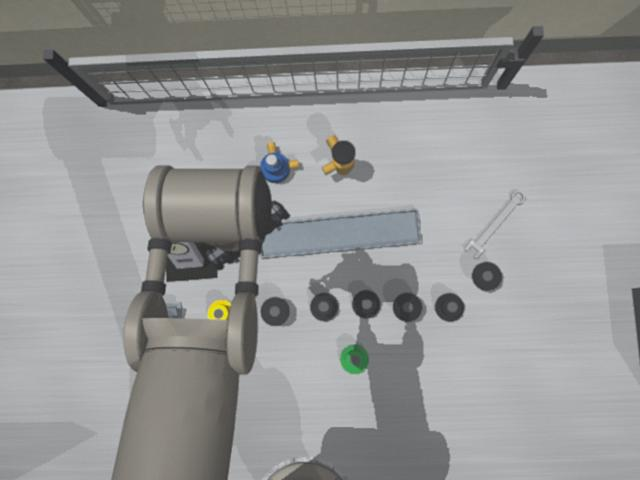

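```bash
python3 - <<'E'
from pl import *
chain([((500,-100,260),Rt(1.633)),],step=38,ang=6.8)
E
```

```text
9 [[-0.0146, 0.0103, 0.0, 0.0013, -0.0003, -0.111], [-0.0157, 0.0086, 0.0, 0.0013, -0.0003, -0.111], [-0.0165, 0.0068, 0.0, 0.0013, -0.0003, -0.111], [-0.0172, 0.0049, 0.0, 0.0013, -0.0003, -0.111], [-0.0176, 0.003, 0.0, 0.0013, -0.0003, -0.111], [-0.0179, 0.001, 0.0, 0.0013, -0.0003, -0.111], [-0.0179, -0.001, 0.0, 0.0013, -0.0003, -0.111], [-0.0176, -0.0029, 0.0, 0.0013, -0.0003, -0.111], [-0.0172, -0.0049, 0.0001, 0.0013, -0.0003, -0.111]]
```

Call:
move_arm([
  [-0.0146,0.01,0,0.001,0,-0.111],
  [-0.0157,0.0086,0,0.001,0,-0.111],
  [-0.0165,0.007,0,0.001,0,-0.111],
  [-0.017,0.005,0,0.001,0,-0.111],
  [-0.0176,0.003,0,0.001,0,-0.111],
  [-0.018,0.001,0,0.001,0,-0.111],
  [-0.018,-0.001,0,0.001,0,-0.111],
  [-0.0176,-0.003,0,0.001,0,-0.111],
  [-0.017,-0.005,0,0.001,0,-0.111],
  [0,0,0,0,0,0],
  [0,0,0,0,0,0],
  [0,0,0,0,0,0],
])

```text
t: 18.37
ee_pos: [508.0, -99.5, 251.6]
eef_rot: [[-0.12, 0.993, -0.01], [0.993, 0.12, 0.005], [0.006, -0.01, -1.0]]
wrist_force: [-0.3, 0.4, -0.7]
opening: 1.0
```

```bash
python3 bl.py wrist top; python3 - <<'E'
from h import *
st=sensors.state(); print(st['t'],st['ee_pos'],st['eef_rot'])
for n in ('wrist','top','side'):
    st=sensors.state(); s=optics.snapshot(n);W=cloud(s,st)
    m=(W[...,2]>6)&(W[...,2]<17)&(np.abs(W[...,0]-605)<60)&(np.abs(W[...,1]+95)<200)
    q=W[m][:,:2].astype(np.float32); 
    if len(q)>100: print(n,len(q),cv2.minAreaRect(q), 'floor',np.nanmedian(W[(np.abs(W[...,0]-605)<20)&(np.abs(W[...,1]+95)<100)][:,2]))
E
```

```text
wrist
   ([433.4, 52.7], [58.0, 57.0], np.float64(35.4), np.int32(3949))
   ([440.8, -54.4], [37.0, 37.0], np.float64(35.5), np.int32(1259))
   ([444.0, -147.6], [37.0, 38.0], np.float64(35.3), np.int32(1060))
   ([434.9, -235.4], [56.0, 58.0], np.float64(35.2), np.int32(2062))
   ([431.3, -331.8], [39.0, 39.0], np.float64(34.8), np.int32(847))
top
   ([496.1, -413.4], [57.0, 58.0], np.float64(35.8), np.int32(692))
   ([433.4, -238.6], [58.0, 58.0], np.float64(35.7), np.int32(687))
   ([440.4, -56.4], [38.0, 37.0], np.float64(35.6), np.int32(284))
   ([430.8, -334.8], [37.0, 38.0], np.float64(35.6), np.int32(291))
   ([427.2, 35.2], [47.0, 30.0], np.float64(35.1), np.int32(242))
18.4667 [507.9302309  -99.06260504 251.70275785] [[-0.12107297  0.99259087 -0.01023247]
 [ 0.99262455  0.12112808  0.00494795]
 [ 0.00615073 -0.00955794 -0.99993541]]
wrist 3373 ((605.633056640625, -92.83998107910156), (81.11488342285156, 368.3178405761719), 3.5653650760650635) floor 2.5774203740484722
top 324 ((605.4154663085938, -96.0848388671875), (80.4139175415039, 370.93951416015625), 3.5259552001953125) floor -1.9983484570511791
side 840 ((604.7498168945312, -88.35768127441406), (116.24473571777344, 381.1601867675781), 0.5611430406570435) floor 3.198596140942982
```

View pics/bwrist.png

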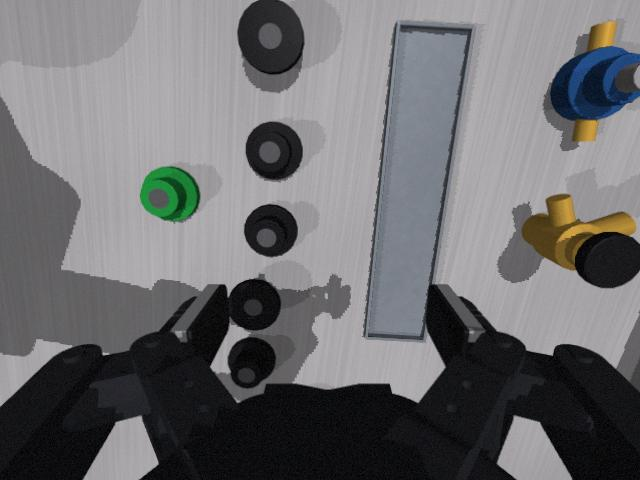

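```bash
cat > bp.py <<'E'
from mv import *
Y=np.pi/2+.0622
TC=np.array([605.6,-92.8])
def slot(y): return TC+y*np.array([-np.sin(.0622),np.cos(.0622)])
D={'A':(440.8,-54.4),'B':(444.,-147.6),'C':(431.3,-331.8)};U={'P':(433.4,52.7),'Q':(434.9,-235.4),'R':(496.9,-410.6)}
def to(x,y,z,**k): 
    st=sensors.state(); print('t',round(st['t'],2),np.round(st['ee_pos'],1),'F',np.round(st['wrist_force'],1),'open',round(st['opening']*85,1))
    return chain([((x,y,z),Rt(Y))],**k)
E
python3 - <<'E'
from bp import *
to(444,-147.6,70)
E
```

```text
t 18.62 [507.7 -99.2 252. ] F [-0.3  0.   0.3] open 85.3
5 [[-0.0083, -0.0135, 0.0365, -0.0019, -0.0011, 0.0121], [-0.0084, -0.0135, 0.0365, -0.0019, -0.0011, 0.0121], [-0.0085, -0.0134, 0.0365, -0.0019, -0.0011, 0.0121], [-0.0086, -0.0134, 0.0364, -0.0019, -0.0011, 0.0121], [-0.0087, -0.0134, 0.0364, -0.0019, -0.0011, 0.0121]]
```

Call:
move_arm([
  [-0.0085,-0.0135,0.0365,-0.002,-0.001,0.012],
  [-0.0085,-0.0135,0.0365,-0.002,-0.001,0.012],
  [-0.0085,-0.0135,0.0365,-0.002,-0.001,0.012],
  [-0.0085,-0.0135,0.0365,-0.002,-0.001,0.012],
  [-0.0085,-0.0135,0.025,-0.002,-0.001,0.012],
  [0,0,0,0,0,0],
  [0,0,0,0,0,0],
  [0,0,0,0,0,0],
])

```text
t: 19.28
ee_pos: [447.4, -146.6, 79.4]
eef_rot: [[-0.062, 0.998, 0.014], [0.998, 0.062, -0.002], [-0.003, 0.014, -1.0]]
wrist_force: [0.5, 0.2, -0.4]
opening: 1.0
```

```bash
python3 - <<'E'
from bp import *
to(444,-147.6,60)
to(444,-147.6,11)
s=optics.snapshot('wrist');save(s,'p1')
E
python3 bl.py wrist
```

```text
t 19.28 [ 447.4 -146.6   79.4] F [ 0.5  0.2 -0.4] open 85.0
1 [[-0.0007, -0.0037, 0.0193, 0.0136, 0.0033, -0.0003]]
t 19.28 [ 447.4 -146.6   79.4] F [ 0.5  0.2 -0.4] open 85.0
2 [[-0.0003, -0.0022, 0.0342, 0.0068, 0.0017, -0.0002], [-0.0003, -0.002, 0.0342, 0.0068, 0.0017, -0.0002]]
wrist
   ([440.1, -54.7], [37.0, 37.0], np.float64(35.5), np.int32(5436))
   ([443.2, -147.6], [37.0, 38.0], np.float64(35.3), np.int32(3673))
   ([433.4, -224.9], [58.0, 38.0], np.float64(34.9), np.int32(4180))
```

View pics/p1.png

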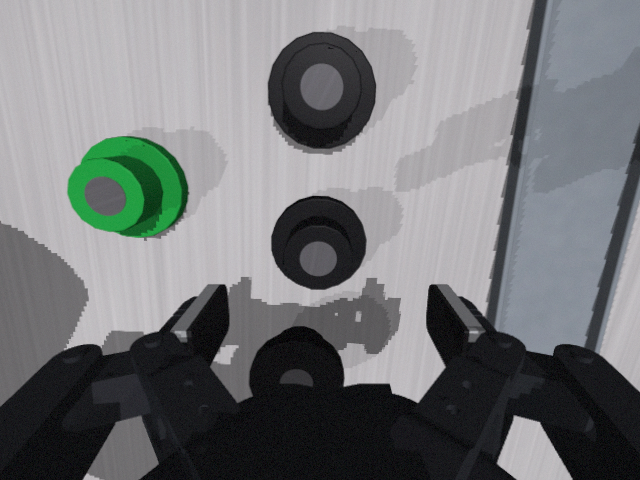

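Call:
move_arm([
  [-0.0007,-0.004,0.015,0.0136,0.003,0],
  [0,0,0.03,0,0,0],
  [0,0,0.0,0,0,0],
  [0,0,0.012,0,0,0],
  [0,0,0.007,0,0,0],
  [0,0,0,0,0,0],
  [0,0,0,0,0,0],
])

```text
t: 19.97
ee_pos: [456.4, -149.7, 25.5]
eef_rot: [[-0.068, 0.997, 0.023], [0.998, 0.068, -0.012], [-0.013, 0.022, -1.0]]
wrist_force: [0.0, -0.9, -0.8]
opening: 0.998
```

```bash
python3 - <<'E'
from bp import *
to(443.2,-147.6,11)
E
```

```text
t 19.97 [ 456.4 -149.7   25.5] F [ 0.  -0.9 -0.8] open 84.9
1 [[0.0032, -0.0133, 0.0141, 0.0222, 0.0134, 0.006]]
```

Call:
move_arm([
  [0.003,-0.0133,0,0.022,0.013,0.006],
  [0,0,0,0,0,0],
  [0,0,0,0,0,0],
])

```text
t: 20.22
ee_pos: [443.2, -147.9, 28.0]
eef_rot: [[-0.062, 0.998, 0.002], [0.998, 0.062, -0.001], [-0.001, 0.002, -1.0]]
wrist_force: [-0.1, 0.5, 0.2]
opening: 0.998
```

```bash
python3 - <<'E'
from bp import *
to(443.2,-147.6,11)
s=optics.snapshot('wrist');save(s,'p2')
to(443.2,-147.6,11)
E
```

```text
t 20.22 [ 443.2 -147.9   28. ] F [-0.1  0.5  0.2] open 84.8
1 [[0.0003, -0.0, 0.017, 0.0018, 0.0014, 0.0002]]
t 20.27 [ 443.  -147.8   28. ] F [-0.2  0.8  0.2] open 84.8
1 [[0.0002, 0.0002, 0.017, 0.0014, 0.0012, 0.0002]]
```

View pics/p2.png

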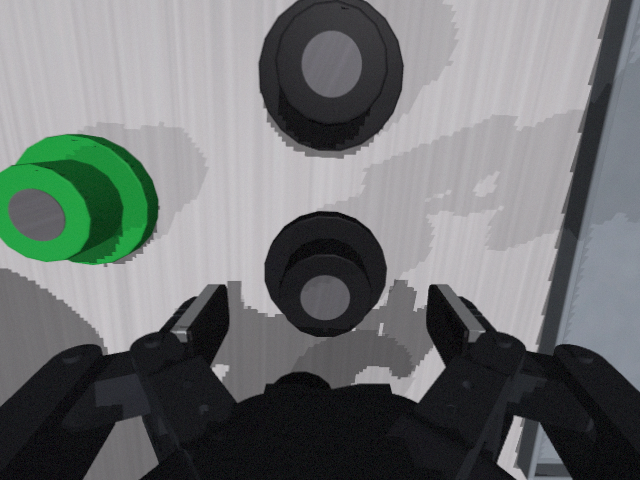

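Call:
move_arm([
  [0,0,0.009,0.0015,0.001,0],
  [0,0,0.008,0,0,0],
  [0,0,0,0,0,0],
  [0,0,0,0,0,0],
])

```text
t: 20.6
ee_pos: [443.3, -148.2, 9.8]
eef_rot: [[-0.062, 0.998, 0.001], [0.998, 0.062, -0.001], [-0.001, 0.001, -1.0]]
wrist_force: [-0.1, -0.2, 0.2]
opening: 0.996
```

Call:
move_arm([
  [0,0,0,0,0,0],
  [0,0,0,0,0,0],
  [0,0,0,0,0,0],
  [0,0,0,0,0,0],
  [0,0,0,0,0,0],
  [0,0,0,0,0,0],
], grip=-1, newtons=35)

```text
t: 21.1
ee_pos: [443.1, -148.6, 11.4]
eef_rot: [[-0.063, 0.998, 0.001], [0.998, 0.063, -0.001], [-0.001, 0.0, -1.0]]
wrist_force: [0.8, 0.2, -0.6]
opening: 0.48
```

```bash
python3 - <<'E'
from bp import *
st=sensors.state(); print(st['ee_pos'],st['wrist_force'],st['opening']*85)
x,y=slot(-27.75);print(x,y)
p=np.array(st['ee_pos'])
chain([(p+[0,0,70],Rt(Y)),((x,y,80),Rt(Y))],step=25)
E
```

```text
[ 443.14464415 -148.55221242   11.41602696] [ 0.78956721  0.1553333  -0.56031573] 40.823787790071975
607.324937246728 -120.49633714942917
10 [[-0.0, 0.0, -0.0233, 0.0001, 0.0005, 0.0001], [-0.0, 0.0, -0.0233, 0.0001, 0.0005, 0.0001], [-0.0, 0.0, -0.0233, 0.0001, 0.0005, 0.0001], [0.0025, 0.0237, 0.0002, 0.0, 0.0, 0.0], [0.0025, 0.0237, 0.0002, 0.0, 0.0, 0.0], [0.0025, 0.0237, 0.0002, 0.0, 0.0, 0.0], [0.0025, 0.0237, 0.0002, 0.0, 0.0, 0.0], [0.0025, 0.0237, 0.0002, 0.0, 0.0, 0.0], [0.0025, 0.0237, 0.0002, 0.0, 0.0, 0.0], [0.0025, 0.0237, 0.0002, 0.0, 0.0, 0.0]]
```

Call:
move_arm([
  [0,0,-0.015,0,0,0],
  [0,0,-0.025,0,0,0],
  [0,0,-0.025,0,0,0],
  [0.0025,0.02,-0.005,0,0,0],
  [0.0025,0.0237,0,0,0,0],
  [0.0025,0.0237,0,0,0,0],
  [0.0025,0.0237,0,0,0,0],
  [0.0025,0.0237,0,0,0,0],
  [0.0025,0.0237,0,0,0,0],
  [0.0025,0.02,0,0,0,0],
  [0,0,0,0,0,0],
  [0,0,0,0,0,0],
  [0,0,0,0,0,0],
])

```text
t: 22.18
ee_pos: [604.5, -117.7, 81.7]
eef_rot: [[-0.062, 0.998, -0.004], [0.998, 0.062, 0.002], [0.002, -0.004, -1.0]]
wrist_force: [-1.3, -0.5, -0.5]
opening: 0.479
```

```bash
python3 - <<'E'
from bp import *
x,y=slot(-27.75); to(x,y-1,40)
E
```

```text
t 22.18 [ 604.5 -117.7   81.7] F [-1.3 -0.5 -0.5] open 40.7
2 [[-0.002, 0.0014, 0.0208, -0.0021, -0.0012, -0.0003], [-0.002, 0.0013, 0.0208, -0.0021, -0.0012, -0.0003]]
```

Call:
move_arm([
  [-0.002,0.0014,0.014,-0.002,-0.001,0],
  [-0.002,0.0014,0.014,-0.002,-0.001,0],
  [0,0,0.014,0,0,0],
  [0,0,0,0,0,0],
  [0,0,0,0,0,0],
])

```text
t: 22.6
ee_pos: [603.5, -122.5, 38.9]
eef_rot: [[-0.06, 0.998, -0.003], [0.998, 0.06, 0.001], [0.001, -0.003, -1.0]]
wrist_force: [-0.5, -0.6, -1.2]
opening: 0.482
```

```bash
python3 - <<'E'
from bp import *
x,y=slot(-27.75); to(x,y-1,18)
E
```

```text
t 22.6 [ 603.5 -122.5   38.9] F [-0.5 -0.6 -1.2] open 41.0
1 [[0.0007, 0.0039, 0.0209, -0.0025, -0.0009, -0.0024]]
```

Call:
move_arm([
  [0.0007,0.004,0.006,-0.0025,-0.001,-0.002],
  [0,0,0,0,0,0],
  [0,0,0,0,0,0],
])

```text
t: 22.85
ee_pos: [607.4, -122.0, 34.2]
eef_rot: [[-0.061, 0.998, 0.001], [0.998, 0.061, -0.001], [-0.001, 0.001, -1.0]]
wrist_force: [-0.5, 0.3, -1.3]
opening: 0.485
```

```bash
python3 - <<'E'
from bp import *
x,y=slot(-27.75); to(x,y-1,15)
E
```

```text
t 22.85 [ 607.4 -122.    34.2] F [-0.5  0.3 -1.3] open 41.2
1 [[0.0006, -0.0001, 0.0192, 0.0012, 0.0007, -0.0011]]
```

Call:
move_arm([
  [0.0006,0,0.008,0.001,0,-0.001],
  [0,0,0.007,0,0,0],
  [0,0,0.004,0,0,0],
  [0,0,0,0,0,0],
  [0,0,0,0,0,0],
])

```text
t: 23.27
ee_pos: [608.1, -121.4, 14.5]
eef_rot: [[-0.063, 0.998, 0.002], [0.998, 0.063, -0.001], [-0.002, 0.002, -1.0]]
wrist_force: [-0.2, -1.5, 0.1]
opening: 0.476
```

```bash
python3 - <<'E'
from bp import *
x,y=slot(-27.75); to(x,y-1,14.4)
E
```

```text
t 23.27 [ 608.1 -121.4   14.5] F [-0.2 -1.5  0.1] open 40.5
1 [[-0.0, -0.0007, 0.0001, 0.0022, 0.0015, 0.0005]]
```

Call:
move_arm([
  [0,0,0,0,0,0],
  [0,0,0,0,0,0],
  [0,0,0,0,0,0],
  [0,0,0,0,0,0],
  [0,0,-0.02,0,0,0],
  [0,0,-0.03,0,0,0],
  [0,0,-0.03,0,0,0],
  [0,0,0,0,0,0],
], grip=1)

```text
t: 23.93
ee_pos: [607.3, -121.2, 96.4]
eef_rot: [[-0.062, 0.998, -0.001], [0.998, 0.062, -0.0], [-0.0, -0.001, -1.0]]
wrist_force: [1.5, -0.0, 0.8]
opening: 0.998
```

```bash
python3 bl.py wrist; python3 - <<'E'
from bp import *
x,y=D['A']; to(x,y,70,step=30)
E
```

```text
wrist
   ([441.5, -54.2], [38.0, 37.0], np.float64(35.0), np.int32(4947))
   ([608.8, -120.6], [37.0, 38.0], np.float64(38.2), np.int32(3300))
   ([422.2, -217.1], [37.0, 25.0], np.float64(33.9), np.int32(509))
   ([440.7, -320.7], [21.0, 16.0], np.float64(33.2), np.int32(570))
t 23.98 [ 606.2 -120.9   94. ] F [ 0.1 -0.3  1. ] open 84.8
6 [[0.0128, -0.0268, 0.0041, -0.0006, -0.0001, 0.0001], [0.0128, -0.0268, 0.0041, -0.0006, -0.0001, 0.0001], [0.0128, -0.0268, 0.0041, -0.0006, -0.0001, 0.0001], [0.0128, -0.0268, 0.0041, -0.0006, -0.0001, 0.0001], [0.0128, -0.0268, 0.004, -0.0006, -0.0001, 0.0001], [0.0128, -0.0268, 0.004, -0.0006, -0.0001, 0.0001]]
```

Call:
move_arm([
  [0.0128,-0.0268,0.003,0,0,0],
  [0.0128,-0.0268,0.003,0,0,0],
  [0.0128,-0.0268,0.003,0,0,0],
  [0.0128,-0.0268,0.003,0,0,0],
  [0.0128,-0.0268,0.003,0,0,0],
  [0.0128,-0.024,0.003,0,0,0],
  [0,0,0,0,0,0],
  [0,0,0,0,0,0],
])

```text
t: 24.65
ee_pos: [433.1, -50.8, 70.9]
eef_rot: [[-0.061, 0.998, -0.008], [0.998, 0.062, 0.002], [0.002, -0.007, -1.0]]
wrist_force: [1.0, -0.3, 0.5]
opening: 1.001
```

```bash
python3 bl.py wrist; python3 - <<'E'
from bp import *
x,y=D['A']; to(x,y,40,step=30)
E
```

```text
wrist
   ([432.8, 50.7], [56.0, 52.0], np.float64(35.5), np.int32(13935))
   ([439.9, -53.6], [37.0, 38.0], np.float64(35.3), np.int32(3972))
   ([615.5, -109.2], [24.0, 17.0], np.float64(36.7), np.int32(614))
t 24.7 [432.8 -50.6  70.7] F [-0.4  0.2 -0.9] open 84.9
2 [[-0.0022, 0.004, 0.0153, -0.0044, -0.0013, -0.0004], [-0.0021, 0.0039, 0.0153, -0.0044, -0.0013, -0.0004]]
```

Call:
move_arm([
  [-0.003,0.0075,0.01,-0.008,-0.002,-0.001],
  [0,0,0.012,0,0,0],
  [0,0,0.012,0,0,0],
  [0,0,0,0,0,0],
  [0,0,0,0,0,0],
])

```text
t: 25.12
ee_pos: [446.8, -55.7, 35.6]
eef_rot: [[-0.062, 0.998, 0.006], [0.998, 0.062, -0.002], [-0.002, 0.006, -1.0]]
wrist_force: [0.3, 0.5, 0.5]
opening: 0.999
```

```bash
python3 - <<'E'
from bp import *
to(440.2,-54,11,step=60)
E
```

```text
t 25.12 [446.8 -55.7  35.6] F [0.3 0.5 0.5] open 84.9
1 [[0.0022, -0.0066, 0.0246, 0.0057, 0.0019, -0.0005]]
```

Call:
move_arm([
  [0.002,-0.006,0.006,0.005,0.002,0],
  [0,0,0.008,0,0,0],
  [0,0,0.008,0,0,0],
  [0,0,0.002,0,0,0],
  [0,0,0,0,0,0],
])

```text
t: 25.53
ee_pos: [442.2, -54.8, 10.3]
eef_rot: [[-0.061, 0.998, 0.003], [0.998, 0.061, -0.001], [-0.001, 0.003, -1.0]]
wrist_force: [-0.8, -0.3, -0.6]
opening: 1.0
```

```bash
python3 - <<'E'
from bp import *
to(440.2,-54,11,step=60)
E
```

```text
t 25.53 [442.2 -54.8  10.3] F [-0.8 -0.3 -0.6] open 85.0
1 [[0.001, -0.002, -0.0007, 0.003, 0.0008, -0.0009]]
```

Close, then lift and carry to slot 83.25.

Call:
move_arm([
  [0.001,-0.002,-0.001,0.003,0.001,-0.001],
  [0,0,0,0,0,0],
  [0,0,0,0,0,0],
  [0,0,0,0,0,0],
  [0,0,0,0,0,0],
  [0,0,0,0,0,0],
], grip=-1)

```text
t: 26.03
ee_pos: [440.4, -53.9, 12.2]
eef_rot: [[-0.063, 0.998, 0.001], [0.998, 0.063, -0.0], [-0.0, 0.001, -1.0]]
wrist_force: [-0.5, 0.2, -0.7]
opening: 0.483
```

```bash
python3 - <<'E'
from bp import *
st=sensors.state(); print(st['ee_pos'],st['wrist_force'],st['opening']*85)
x,y=slot(83.25);print(x,y)
p=np.array(st['ee_pos'])
chain([(p+[0,0,65],Rt(Y)),((x,y,76),Rt(Y))],step=25)
E
```

```text
[440.40893412 -53.91147308  12.21226254] [-0.49777298  0.24346341 -0.68427675] 41.06409814026031
600.425188259816 -9.71098855171249
10 [[-0.0, 0.0, -0.0217, 0.0003, 0.0, 0.0001], [-0.0, 0.0, -0.0217, 0.0003, 0.0, 0.0001], [-0.0, 0.0, -0.0217, 0.0003, 0.0, 0.0001], [0.0049, 0.0232, 0.0002, 0.0, 0.0, 0.0], [0.0049, 0.0232, 0.0002, 0.0, 0.0, 0.0], [0.0049, 0.0232, 0.0002, 0.0, 0.0, 0.0], [0.0049, 0.0232, 0.0002, 0.0, 0.0, 0.0], [0.0049, 0.0232, 0.0002, 0.0, 0.0, 0.0], [0.0049, 0.0232, 0.0002, 0.0, 0.0, 0.0], [0.0049, 0.0232, 0.0002, 0.0, 0.0, 0.0]]
```

Call:
move_arm([
  [0,0,-0.015,0,0,0],
  [0,0,-0.025,0,0,0],
  [0,0,-0.025,0,0,0],
  [0.005,0.0232,0,0,0,0],
  [0.005,0.0232,0,0,0,0],
  [0.005,0.0232,0,0,0,0],
  [0.005,0.0232,0,0,0,0],
  [0.005,0.0232,0,0,0,0],
  [0.005,0.0232,0,0,0,0],
  [0.003,0.018,0,0,0,0],
  [0,0,0,0,0,0],
  [0,0,0,0,0,0],
  [0,0,0,0,0,0],
])

```text
t: 27.12
ee_pos: [598.8, -8.3, 79.0]
eef_rot: [[-0.062, 0.998, -0.003], [0.998, 0.062, 0.001], [0.001, -0.003, -1.0]]
wrist_force: [-0.3, 0.2, -0.9]
opening: 0.475
```

```bash
python3 - <<'E'
from bp import *
x,y=slot(83.25); to(x,y,40,step=50)
E
```

```text
t 27.12 [598.8  -8.3  79. ] F [-0.3  0.2 -0.9] open 40.4
1 [[-0.0016, 0.0016, 0.039, -0.0028, -0.0015, -0.0006]]
```

Call:
move_arm([
  [-0.001,0.001,0.015,-0.003,-0.001,0],
  [0,0,0.015,0,0,0],
  [0,0,0.012,0,0,0],
  [0,0,0,0,0,0],
  [0,0,0,0,0,0],
  [0,0,0,0,0,0],
])

```text
t: 27.62
ee_pos: [594.5, -10.7, 36.9]
eef_rot: [[-0.06, 0.998, -0.004], [0.998, 0.06, 0.001], [0.001, -0.004, -1.0]]
wrist_force: [-0.1, 0.1, -0.3]
opening: 0.48
```

```bash
python3 - <<'E'
from bp import *
x,y=slot(83.25); to(x,y,15.2,step=50)
E
```

```text
t 27.62 [594.5 -10.7  36.9] F [-0.1  0.1 -0.3] open 40.8
1 [[0.0007, 0.0061, 0.0216, -0.0035, -0.0008, -0.0025]]
```

Call:
move_arm([
  [0.0007,0.006,0,-0.0035,-0.001,-0.0025],
  [0,0,0,0,0,0],
  [0,0,0.006,0,0,0],
  [0,0,0.006,0,0,0],
  [0,0,0,0,0,0],
  [0,0,0,0,0,0],
])

```text
t: 28.12
ee_pos: [602.4, -10.1, 27.0]
eef_rot: [[-0.062, 0.998, 0.006], [0.998, 0.062, -0.001], [-0.001, 0.005, -1.0]]
wrist_force: [0.6, 0.2, -1.1]
opening: 0.48
```

```bash
python3 - <<'E'
from bp import *
x,y=slot(83.25); to(x,y,15.2,step=50)
E
```

```text
t 28.12 [602.4 -10.1  27. ] F [ 0.6  0.2 -1.1] open 40.8
1 [[0.0005, -0.002, 0.0118, 0.0054, 0.0015, -0.0]]
```

Call:
move_arm([
  [0.0005,-0.0015,0.002,0.005,0.001,0],
  [0,0,0.005,0,0,0],
  [0,0,0.005,0,0,0],
  [0,0,0,0,0,0],
  [0,0,0,0,0,0],
])

```text
t: 28.53
ee_pos: [601.2, -9.6, 14.3]
eef_rot: [[-0.062, 0.998, 0.001], [0.998, 0.062, -0.0], [-0.001, 0.001, -1.0]]
wrist_force: [-1.2, 0.6, 4.4]
opening: 0.482
```

```bash
python3 - <<'E'
from bp import *
x,y=slot(83.25); to(x,y,15.2,step=50)
E
```

```text
t 28.53 [601.2  -9.6  14.3] F [-1.2  0.6  4.4] open 41.0
1 [[-0.0001, -0.0008, -0.0009, 0.001, 0.0005, 0.0]]
```

On the floor. I'll release it and go for C.

Call:
move_arm([
  [0,0,0,0,0,0],
  [0,0,0,0,0,0],
  [0,0,0,0,0,0],
  [0,0,0,0,0,0],
  [0,0,-0.02,0,0,0],
  [0,0,-0.03,0,0,0],
  [0,0,-0.035,0,0,0],
  [0,0,0,0,0,0],
], grip=1)

```text
t: 29.2
ee_pos: [599.3, -9.4, 99.4]
eef_rot: [[-0.062, 0.998, -0.006], [0.998, 0.062, 0.001], [0.001, -0.006, -1.0]]
wrist_force: [1.0, 0.9, 0.4]
opening: 1.001
```

```bash
python3 bl.py wrist top; python3 - <<'E'
from bp import *
x,y=D['C']; to(x,y,80,step=36)
E
```

```text
wrist
   ([435.4, 53.9], [57.0, 57.0], np.float64(35.1), np.int32(10158))
   ([602.3, -9.2], [37.0, 38.0], np.float64(38.2), np.int32(3220))
   ([608.0, -108.6], [36.0, 16.0], np.float64(36.4), np.int32(1218))
   ([439.5, -211.8], [39.0, 15.0], np.float64(33.4), np.int32(1012))
top
   ([608.6, -123.4], [38.0, 37.0], np.float64(38.3), np.int32(273))
   ([496.1, -413.4], [57.0, 58.0], np.float64(35.8), np.int32(689))
   ([433.4, -238.8], [58.0, 58.0], np.float64(35.7), np.int32(682))
   ([430.8, -334.4], [37.0, 37.0], np.float64(35.8), np.int32(293))
t 29.3 [596.5  -9.   94.4] F [ 0.9 -0.9 -0.1] open 85.2
11 [[-0.0284, -0.0168, 0.0015, -0.0012, -0.0002, -0.0], [-0.0284, -0.0168, 0.0014, -0.0012, -0.0002, -0.0], [-0.0284, -0.0168, 0.0014, -0.0012, -0.0002, -0.0], [-0.0284, -0.0168, 0.0014, -0.0012, -0.0002, -0.0], [-0.0284, -0.0168, 0.0014, -0.0012, -0.0002, -0.0], [-0.0284, -0.0168, 0.0014, -0.0012, -0.0002, -0.0], [-0.0284, -0.0168, 0.0014, -0.0012, -0.0002, -0.0], [-0.0284, -0.0168, 0.0014, -0.0012, -0.0002, -0.0], [-0.0284, -0.0168, 0.0013, -0.0012, -0.0002, -0.0], [-0.0284, -0.0168, 0.0013, -0.0012, -0.0002, -0.0], [-0.0284, -0.0168, 0.0013, -0.0012, -0.0002, -0.0]]
```

Call:
move_arm([
  [-0.0284,-0.0168,0.001,-0.001,0,0],
  [-0.0284,-0.0168,0.001,-0.001,0,0],
  [-0.0284,-0.0168,0.001,-0.001,0,0],
  [-0.0284,-0.0168,0.001,-0.001,0,0],
  [-0.0284,-0.0168,0.001,-0.001,0,0],
  [-0.0284,-0.0168,0.001,-0.001,0,0],
  [-0.0284,-0.0168,0.001,-0.001,0,0],
  [-0.0284,-0.0168,0.001,-0.001,0,0],
  [-0.0284,-0.0168,0.001,-0.001,0,0],
  [-0.0284,-0.0168,0.001,-0.001,0,0],
  [-0.022,-0.013,0.001,-0.001,0,0],
  [0,0,0,0,0,0],
  [0,0,0,0,0,0],
  [0,0,0,0,0,0],
])

```text
t: 30.47
ee_pos: [419.4, -332.9, 66.0]
eef_rot: [[-0.065, 0.998, -0.023], [0.998, 0.066, 0.018], [0.019, -0.021, -1.0]]
wrist_force: [-0.8, -0.2, -0.5]
opening: 0.999
```

```bash
python3 bl.py wrist; python3 - <<'E'
from bp import *
x,y=D['C']; to(x,y,40,step=60)
E
```

```text
wrist
   ([433.5, -237.1], [56.0, 57.0], np.float64(35.5), np.int32(14770))
   ([431.1, -332.5], [37.0, 38.0], np.float64(35.4), np.int32(4217))
   ([477.9, -399.8], [26.0, 32.0], np.float64(34.6), np.int32(1927))
t 30.52 [ 419.6 -332.4   66. ] F [-0.4  0.2 -0.2] open 84.7
1 [[-0.0007, 0.0123, 0.0257, -0.0217, -0.0198, 0.0039]]
```

Call:
move_arm([
  [-0.001,0.012,0,-0.022,-0.02,0.004],
  [0,0,0,0,0,0],
  [0,0,0.01,0,0,0],
  [0,0,0.01,0,0,0],
  [0,0,0.006,0,0,0],
  [0,0,0,0,0,0],
  [0,0,0,0,0,0],
])

```text
t: 31.1
ee_pos: [432.7, -326.2, 35.2]
eef_rot: [[-0.07, 0.998, -0.004], [0.998, 0.07, 0.004], [0.005, -0.004, -1.0]]
wrist_force: [-0.3, -0.1, -0.2]
opening: 0.997
```

```bash
python3 bl.py wrist; python3 - <<'E'
from bp import *
x,y=431,-332.3; to(x,y,11,step=60)
E
```

```text
wrist
   ([433.6, -238.1], [56.0, 54.0], np.float64(35.5), np.int32(21399))
   ([431.1, -332.3], [37.0, 38.0], np.float64(35.3), np.int32(5756))
   ([484.1, -385.5], [11.0, 5.0], np.float64(31.2), np.int32(221))
t 31.15 [ 432.6 -326.2   35.2] F [-0.2  0.  -0.8] open 84.9
1 [[-0.0061, -0.0019, 0.0242, -0.0037, -0.0048, 0.0081]]
```

Call:
move_arm([
  [-0.006,-0.002,0,-0.004,-0.005,0.008],
  [0,0,0.008,0,0,0],
  [0,0,0.008,0,0,0],
  [0,0,0.008,0,0,0],
  [0,0,0,0,0,0],
  [0,0,0,0,0,0],
])

```text
t: 31.65
ee_pos: [430.7, -334.0, 9.1]
eef_rot: [[-0.06, 0.998, 0.002], [0.998, 0.06, -0.002], [-0.002, 0.001, -1.0]]
wrist_force: [0.7, 0.7, 0.7]
opening: 0.997
```

```bash
python3 - <<'E'
from bp import *
x,y=431,-332.3; to(x,y,11,step=60)
E
```

```text
t 31.65 [ 430.7 -334.     9.1] F [0.7 0.7 0.7] open 84.7
1 [[0.0016, 0.0004, -0.0019, 0.0014, 0.0018, -0.002]]
```

Call:
move_arm([
  [0.0016,0,-0.002,0.001,0.002,-0.002],
  [0,0,0,0,0,0],
  [0,0,0,0,0,0],
  [0,0,0,0,0,0],
  [0,0,0,0,0,0],
  [0,0,0,0,0,0],
], grip=-1)

```text
t: 32.15
ee_pos: [431.1, -332.3, 12.0]
eef_rot: [[-0.063, 0.998, 0.001], [0.998, 0.063, -0.0], [-0.0, 0.001, -1.0]]
wrist_force: [1.1, -0.3, -1.5]
opening: 0.479
```

```bash
python3 - <<'E'
from bp import *
st=sensors.state(); print(st['ee_pos'],st['wrist_force'],st['opening']*85)
x,y=slot(-138.75);print(x,y)
p=np.array(st['ee_pos'])
chain([(p+[0,0,65],Rt(Y)),((x,y,76),Rt(Y))],step=25)
E
```

```text
[ 431.0781532  -332.30205176   12.01770505] [ 1.1147623  -0.34511327 -1.47479424] 40.73406760755278
614.2246862336402 -231.28168574714584
12 [[-0.0, 0.0, -0.0217, 0.0004, 0.0001, 0.0002], [-0.0, 0.0, -0.0217, 0.0004, 0.0001, 0.0002], [-0.0, 0.0, -0.0217, 0.0004, 0.0001, 0.0002], [0.0099, 0.021, 0.0001, 0.0, 0.0, 0.0], [0.0099, 0.021, 0.0001, 0.0, 0.0, 0.0], [0.0099, 0.021, 0.0001, 0.0, 0.0, 0.0], [0.0099, 0.021, 0.0001, 0.0, 0.0, 0.0], [0.0099, 0.021, 0.0001, 0.0, 0.0, 0.0], [0.0099, 0.021, 0.0001, 0.0, 0.0, 0.0], [0.0099, 0.021, 0.0001, 0.0, 0.0, 0.0], [0.0099, 0.021, 0.0001, 0.0, 0.0, 0.0], [0.0099, 0.021, 0.0001, 0.0, 0.0, 0.0]]
```

Call:
move_arm([
  [0,0,-0.015,0,0,0],
  [0,0,-0.025,0,0,0],
  [0,0,-0.025,0,0,0],
  [0.01,0.021,0,0,0,0],
  [0.01,0.021,0,0,0,0],
  [0.01,0.021,0,0,0,0],
  [0.01,0.021,0,0,0,0],
  [0.01,0.021,0,0,0,0],
  [0.01,0.021,0,0,0,0],
  [0.01,0.021,0,0,0,0],
  [0.01,0.021,0,0,0,0],
  [0.006,0.012,0,0,0,0],
  [0,0,0,0,0,0],
  [0,0,0,0,0,0],
  [0,0,0,0,0,0],
])

```text
t: 33.4
ee_pos: [610.8, -229.8, 78.7]
eef_rot: [[-0.061, 0.998, -0.002], [0.998, 0.061, 0.002], [0.002, -0.002, -1.0]]
wrist_force: [0.5, 0.3, -0.5]
opening: 0.481
```

```bash
python3 - <<'E'
from bp import *
x,y=slot(-138.75); to(x,y,40,step=60)
E
```

```text
t 33.4 [ 610.8 -229.8   78.7] F [ 0.5  0.3 -0.5] open 40.9
1 [[-0.0018, 0.0034, 0.0387, -0.0019, -0.0024, -0.0014]]
```

Call:
move_arm([
  [-0.001,0.006,0.013,-0.002,-0.002,-0.001],
  [0,0,0.013,0,0,0],
  [0,0,0.012,0,0,0],
  [0,0,0,0,0,0],
  [0,0,0,0,0,0],
  [0,0,0,0,0,0],
])

```text
t: 33.9
ee_pos: [613.7, -234.2, 36.8]
eef_rot: [[-0.056, 0.998, -0.002], [0.998, 0.056, 0.0], [0.0, -0.002, -1.0]]
wrist_force: [-0.6, -0.2, -1.2]
opening: 0.478
```

```bash
python3 - <<'E'
from bp import *
x,y=slot(-138.75); to(x,y,15,step=60)
E
```

```text
t 33.9 [ 613.7 -234.2   36.8] F [-0.6 -0.2 -1.2] open 40.6
1 [[0.0029, 0.0007, 0.0218, -0.0019, -0.0004, -0.0058]]
```

Call:
move_arm([
  [0.003,0.0007,0,-0.002,0,-0.006],
  [0,0,0.007,0,0,0],
  [0,0,0.007,0,0,0],
  [0,0,0.007,0,0,0],
  [0,0,0,0,0,0],
  [0,0,0,0,0,0],
])

```text
t: 34.4
ee_pos: [614.9, -232.0, 15.5]
eef_rot: [[-0.062, 0.998, 0.003], [0.998, 0.062, -0.001], [-0.001, 0.003, -1.0]]
wrist_force: [0.2, 0.3, -0.5]
opening: 0.478
```

```bash
python3 - <<'E'
from bp import *
x,y=slot(-138.75); to(x,y,15,step=60)
E
```

```text
t 34.4 [ 614.9 -232.    15.5] F [ 0.2  0.3 -0.5] open 40.6
1 [[0.0007, -0.0007, 0.0005, 0.0032, 0.0013, -0.0]]
```

Call:
move_arm([
  [0,0,0.001,0.003,0,0],
  [0,0,0,0,0,0],
  [0,0,0,0,0,0],
  [0,0,0,0,0,0],
  [0,0,-0.02,0,0,0],
  [0,0,-0.03,0,0,0],
  [0,0,-0.035,0,0,0],
  [0,0,0,0,0,0],
], grip=1)

```text
t: 35.07
ee_pos: [614.5, -231.5, 101.3]
eef_rot: [[-0.062, 0.998, -0.003], [0.998, 0.062, 0.0], [0.0, -0.003, -1.0]]
wrist_force: [1.3, -0.3, 1.4]
opening: 0.997
```

```bash
python3 bl.py wrist; python3 - <<'E'
from bp import *
x,y=434,-237; to(x,y,85,step=36)
E
```

```text
wrist
   ([609.0, -122.0], [37.0, 37.0], np.float64(38.4), np.int32(4820))
   ([435.8, -235.6], [57.0, 57.0], np.float64(35.0), np.int32(7847))
   ([615.7, -232.3], [37.0, 38.0], np.float64(38.2), np.int32(3152))
   ([477.6, -411.1], [24.0, 46.0], np.float64(35.2), np.int32(1252))
t 35.12 [ 613.2 -230.9   98.2] F [ 1.4  0.1 -0.5] open 85.2
5 [[0.001, -0.0358, 0.0029, -0.0013, -0.0005, 0.0], [0.001, -0.0358, 0.0028, -0.0013, -0.0005, 0.0], [0.001, -0.0358, 0.0028, -0.0013, -0.0005, 0.0], [0.001, -0.0358, 0.0027, -0.0013, -0.0005, 0.0], [0.001, -0.0358, 0.0027, -0.0013, -0.0005, 0.0]]
```

Call:
move_arm([
  [0.001,-0.0355,0.002,-0.001,0,0],
  [0.001,-0.0355,0.002,-0.001,0,0],
  [0.001,-0.0355,0.002,-0.001,0,0],
  [0.001,-0.0355,0.002,-0.001,0,0],
  [0.001,-0.033,0.002,-0.001,0,0],
  [0,0,0,0,0,0],
  [0,0,0,0,0,0],
  [0,0,0,0,0,0],
])

```text
t: 35.78
ee_pos: [428.9, -233.6, 83.5]
eef_rot: [[-0.064, 0.998, -0.004], [0.998, 0.064, 0.006], [0.006, -0.004, -1.0]]
wrist_force: [0.0, -0.6, -0.6]
opening: 0.998
```

```bash
python3 bl.py wrist; python3 - <<'E'
from bp import *
x,y=434,-237; to(x,y,40,step=60)
E
```

```text
wrist
   ([590.0, -127.4], [5.0, 14.0], np.float64(29.2), np.int32(109))
   ([433.5, -236.1], [56.0, 57.0], np.float64(35.4), np.int32(8104))
   ([606.6, -232.9], [23.0, 38.0], np.float64(36.7), np.int32(2763))
t 35.83 [ 429.5 -233.8   83.6] F [ 0.6 -0.3  0.2] open 85.3
1 [[-0.0037, 0.0044, 0.0436, -0.0029, -0.0052, 0.002]]
```

Call:
move_arm([
  [-0.003,0.0045,0.01,-0.003,-0.005,0.002],
  [0,0,0.013,0,0,0],
  [0,0,0.013,0,0,0],
  [0,0,0,0,0,0],
  [0,0,0,0,0,0],
  [0,0,0,0,0,0],
])

```text
t: 36.33
ee_pos: [441.6, -238.1, 46.8]
eef_rot: [[-0.066, 0.998, 0.006], [0.998, 0.066, -0.004], [-0.004, 0.006, -1.0]]
wrist_force: [0.2, -0.0, 1.9]
opening: 0.995
```

```bash
python3 bl.py wrist; python3 - <<'E'
from bp import *
x,y=433.6,-236.5; to(x,y,7,step=60)
E
```

```text
wrist
   ([433.6, -235.9], [56.0, 57.0], np.float64(35.4), np.int32(11922))
   ([597.9, -235.3], [8.0, 27.0], np.float64(33.2), np.int32(965))
t 36.38 [ 441.7 -238.2   47. ] F [0.7 0.2 0.2] open 84.7
1 [[0.0024, -0.0083, 0.04, 0.0065, 0.0048, 0.0041]]
```

Call:
move_arm([
  [0.0024,-0.008,0,0.0065,0.005,0.004],
  [0,0,0,0,0,0],
  [0,0,0.008,0,0,0],
  [0,0,0.008,0,0,0],
  [0,0,0,0,0,0],
  [0,0,0,0,0,0],
])

```text
t: 36.88
ee_pos: [434.0, -236.9, 31.5]
eef_rot: [[-0.062, 0.998, 0.003], [0.998, 0.062, -0.002], [-0.002, 0.002, -1.0]]
wrist_force: [-0.5, -0.1, -0.8]
opening: 0.996
```

```bash
python3 - <<'E'
from bp import *
x,y=433.6,-236.1; to(x,y,7,step=60)
E
```

```text
t 36.88 [ 434.  -236.9   31.5] F [-0.5 -0.1 -0.8] open 84.7
1 [[0.0008, -0.0004, 0.0245, 0.0025, 0.0021, -0.0]]
```

Call:
move_arm([
  [0.0008,0,0.006,0.002,0.002,0],
  [0,0,0.008,0,0,0],
  [0,0,0.008,0,0,0],
  [0,0,0.002,0,0,0],
  [0,0,0,0,0,0],
  [0,0,0,0,0,0],
])

```text
t: 37.38
ee_pos: [433.6, -235.8, 3.9]
eef_rot: [[-0.062, 0.998, -0.001], [0.998, 0.062, 0.001], [0.001, -0.001, -1.0]]
wrist_force: [-0.5, -0.5, 0.5]
opening: 0.999
```

```bash
python3 - <<'E'
from bp import *
x,y=433.6,-236.1; to(x,y,7,step=60)
E
```

```text
t 37.38 [ 433.6 -235.8    3.9] F [-0.5 -0.5  0.5] open 84.9
1 [[-0.0003, -0.0, -0.0031, -0.001, -0.0013, -0.0001]]
```

Call:
move_arm([
  [0,0,-0.004,-0.001,-0.001,0],
  [0,0,0,0,0,0],
  [0,0,0,0,0,0],
])

```text
t: 37.63
ee_pos: [433.7, -235.9, 8.5]
eef_rot: [[-0.062, 0.998, 0.0], [0.998, 0.062, 0.0], [0.0, 0.0, -1.0]]
wrist_force: [1.2, 0.6, -0.0]
opening: 1.001
```

Call:
move_arm([
  [0,0,0,0,0,0],
  [0,0,0,0,0,0],
  [0,0,0,0,0,0],
  [0,0,0,0,0,0],
], grip=-1)

```text
t: 37.97
ee_pos: [434.2, -236.2, 9.7]
eef_rot: [[-0.062, 0.998, 0.002], [0.998, 0.062, -0.001], [-0.001, 0.002, -1.0]]
wrist_force: [-0.2, -0.1, -1.2]
opening: 0.733
```

```bash
python3 - <<'E'
from bp import *
st=sensors.state(); print(st['ee_pos'],st['wrist_force'],st['opening']*85)
x,y=605.6,-65.6
p=np.array(st['ee_pos'])
chain([(p+[0,0,65],Rt(Y)),((x,y,76),Rt(Y))],step=25)
E
```

```text
[ 434.19603514 -236.18494352    9.70283811] [-0.18457699 -0.08072809 -1.15675728] 62.294551043883565
13 [[-0.0, 0.0, -0.0217, 0.0006, 0.0005, -0.0], [-0.0, 0.0, -0.0217, 0.0006, 0.0005, -0.0], [-0.0, 0.0, -0.0217, 0.0006, 0.0005, -0.0], [0.016, 0.0182, -0.0001, 0.0, 0.0, 0.0], [0.016, 0.0182, -0.0001, 0.0, 0.0, 0.0], [0.016, 0.0182, -0.0001, 0.0, 0.0, 0.0], [0.016, 0.0182, -0.0001, 0.0, 0.0, 0.0], [0.016, 0.0182, -0.0001, 0.0, 0.0, 0.0], [0.016, 0.0182, -0.0001, 0.0, 0.0, 0.0], [0.016, 0.0182, -0.0001, 0.0, 0.0, 0.0], [0.016, 0.0182, -0.0001, 0.0, 0.0, 0.0], [0.016, 0.0182, -0.0001, 0.0, 0.0, 0.0], [0.016, 0.0182, -0.0001, 0.0, 0.0, 0.0]]
```

Call:
move_arm([
  [0,0,-0.015,0,0,0],
  [0,0,-0.025,0,0,0],
  [0,0,-0.03,0,0,0],
  [0.016,0.0182,0,0,0,0],
  [0.016,0.0182,0,0,0,0],
  [0.016,0.0182,0,0,0,0],
  [0.016,0.0182,0,0,0,0],
  [0.016,0.0182,0,0,0,0],
  [0.016,0.0182,0,0,0,0],
  [0.016,0.0182,0,0,0,0],
  [0.016,0.0182,0,0,0,0],
  [0.016,0.0182,0,0,0,0],
  [0.01,0.014,0,0,0,0],
  [0,0,0,0,0,0],
  [0,0,0,0,0,0],
  [0,0,0,0,0,0],
])

```text
t: 39.3
ee_pos: [607.5, -63.1, 80.6]
eef_rot: [[-0.06, 0.998, -0.002], [0.998, 0.06, 0.001], [0.001, -0.002, -1.0]]
wrist_force: [-0.1, 0.7, -0.8]
opening: 0.734
```

```bash
python3 - <<'E'
from bp import *
x,y=605.6,-65.6; to(x,y,55,step=60); s=optics.snapshot('wrist');save(s,'u1')
E
python3 bl.py wrist
```

```text
t 39.3 [607.5 -63.1  80.6] F [-0.1  0.7 -0.8] open 62.4
1 [[-0.0025, -0.0021, 0.0256, -0.0016, -0.0012, -0.0026]]
wrist
   ([451.3, 40.9], [27.0, 35.0], np.float64(34.5), np.int32(4392))
   ([602.4, -10.1], [37.0, 37.0], np.float64(38.6), np.int32(4539))
```

View pics/u1.png

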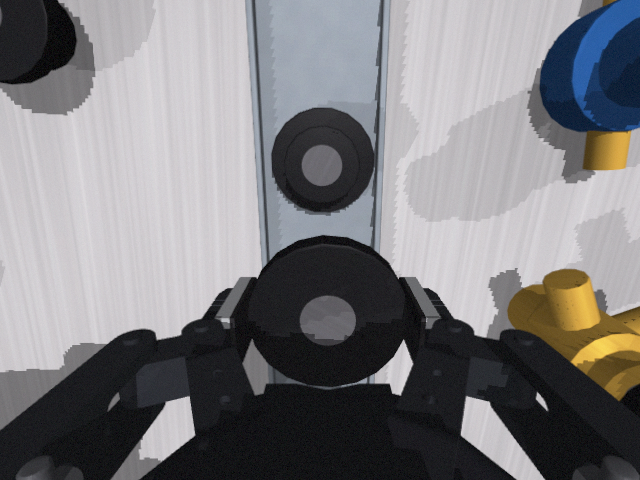

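Call:
move_arm([
  [-0.0025,-0.002,0.01,-0.0016,-0.001,-0.002],
  [0,0,0.012,0,0,0],
  [0,0,0.012,0,0,0],
  [0,0,0,0,0,0],
  [0,0,0,0,0,0],
  [0,0,0,0,0,0],
])

```text
t: 39.9
ee_pos: [602.7, -71.2, 47.6]
eef_rot: [[-0.054, 0.999, 0.0], [0.999, 0.054, -0.001], [-0.001, 0.0, -1.0]]
wrist_force: [0.3, -0.3, -1.1]
opening: 0.736
```

```bash
python3 - <<'E'
from bp import *
x,y=605.6,-65.8; to(x,y,32,step=60)
E
```

```text
t 39.9 [602.7 -71.2  47.6] F [ 0.3 -0.3 -1.1] open 62.5
1 [[0.0053, 0.0032, 0.0156, 0.0001, 0.0007, -0.0081]]
```

Call:
move_arm([
  [0.0053,0.0032,0,0,0.0007,-0.008],
  [0,0,0,0,0,0],
  [0,0,0,0,0,0],
  [0,0,0.006,0,0,0],
  [0,0,0.006,0,0,0],
  [0,0,0,0,0,0],
  [0,0,0,0,0,0],
])

```text
t: 40.48
ee_pos: [607.4, -65.8, 37.4]
eef_rot: [[-0.063, 0.998, 0.005], [0.998, 0.063, -0.001], [-0.001, 0.005, -1.0]]
wrist_force: [0.5, -1.0, -1.3]
opening: 0.737
```

```bash
python3 - <<'E'
from bp import *
x,y=605.6,-65.8; to(x,y,25,step=60); to(x,y,13,step=60)
E
```

```text
t 40.48 [607.4 -65.8  37.4] F [ 0.5 -1.  -1.3] open 62.6
1 [[0.0002, -0.0018, 0.0124, 0.0048, 0.0014, 0.0005]]
t 40.48 [607.4 -65.8  37.4] F [ 0.5 -1.  -1.3] open 62.6
1 [[0.0002, -0.0019, 0.0244, 0.0048, 0.0014, 0.0005]]
```

Call:
move_arm([
  [0,-0.0015,0,0.004,0.001,0],
  [0,0,0.006,0,0,0],
  [0,0,0.006,0,0,0],
  [0,0,0,0,0,0],
  [0,0,0,0,0,0],
])

```text
t: 40.9
ee_pos: [605.3, -65.9, 23.6]
eef_rot: [[-0.063, 0.998, -0.001], [0.998, 0.063, -0.0], [-0.0, -0.001, -1.0]]
wrist_force: [0.4, -0.7, -0.5]
opening: 0.738
```

```bash
python3 - <<'E'
from bp import *
x,y=605.6,-65.8; to(x,y,13,step=60)
E
```

```text
t 40.9 [605.3 -65.9  23.6] F [ 0.4 -0.7 -0.5] open 62.7
1 [[0.0001, 0.0003, 0.0106, -0.0007, 0.0, 0.0004]]
```

Call:
move_arm([
  [0,0,0.006,0,0,0],
  [0,0,0.005,0,0,0],
  [0,0,0,0,0,0],
  [0,0,0,0,0,0],
])

```text
t: 41.23
ee_pos: [605.6, -66.1, 12.3]
eef_rot: [[-0.063, 0.998, 0.0], [0.998, 0.063, -0.0], [-0.0, 0.0, -1.0]]
wrist_force: [-1.0, 0.1, 3.6]
opening: 0.729
```

```bash
python3 - <<'E'
from bp import *
x,y=605.6,-65.8; to(x,y,13,step=60)
E
```

```text
t 41.23 [605.6 -66.1  12.3] F [-1.   0.1  3.6] open 61.9
1 [[0.0003, 0.0, -0.0007, 0.0, 0.0005, 0.0005]]
```

Call:
move_arm([
  [0,0,0,0,0,0],
  [0,0,0,0,0,0],
  [0,0,0,0,0,0],
  [0,0,-0.02,0,0,0],
  [0,0,-0.03,0,0,0],
  [0,0,-0.04,0,0,0],
  [0,0,0,0,0,0],
], grip=1)

```text
t: 41.82
ee_pos: [604.3, -65.7, 101.7]
eef_rot: [[-0.062, 0.998, -0.006], [0.998, 0.062, 0.001], [0.002, -0.006, -1.0]]
wrist_force: [1.7, -1.3, 0.8]
opening: 1.001
```

```bash
python3 bl.py wrist; python3 - <<'E'
from bp import *
x,y=434.3,53.3; to(x,y,90,step=32)
s=optics.snapshot('wrist');save(s,'u2')
E
```

```text
wrist
   ([441.0, 42.8], [47.0, 39.0], np.float64(35.0), np.int32(7126))
   ([602.3, -10.1], [37.0, 37.0], np.float64(38.5), np.int32(3722))
   ([606.9, -86.7], [55.0, 98.0], np.float64(38.2), np.int32(9923))
t 41.87 [602.6 -65.4  98.4] F [-0.1  0.4 -0.4] open 85.1
7 [[0.0184, -0.0229, 0.0015, -0.0015, -0.0004, 0.0], [0.0184, -0.0229, 0.0014, -0.0015, -0.0004, 0.0], [0.0184, -0.0229, 0.0014, -0.0015, -0.0004, 0.0], [0.0184, -0.0229, 0.0014, -0.0015, -0.0004, 0.0], [0.0184, -0.0229, 0.0013, -0.0015, -0.0004, 0.0], [0.0184, -0.0229, 0.0013, -0.0015, -0.0004, 0.0], [0.0184, -0.0229, 0.0012, -0.0015, -0.0004, 0.0]]
```

View pics/u2.png

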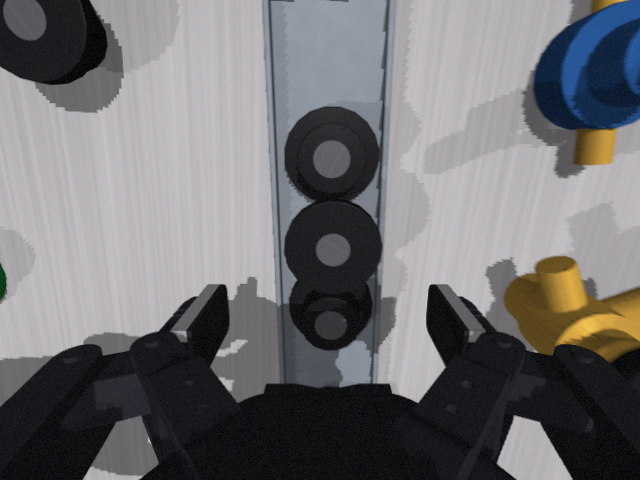

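Call:
move_arm([
  [0.0184,-0.0229,0.001,-0.001,0,0],
  [0.0184,-0.0229,0.001,-0.001,0,0],
  [0.0184,-0.0229,0.001,-0.001,0,0],
  [0.0184,-0.0229,0.001,-0.001,0,0],
  [0.0184,-0.0229,0.001,-0.001,0,0],
  [0.0184,-0.0229,0.001,-0.001,0,0],
  [0.014,-0.018,0.001,-0.001,0,0],
  [0,0,0,0,0,0],
  [0,0,0,0,0,0],
  [0,0,0,0,0,0],
  [0,0,0,0,0,0],
])

```text
t: 42.83
ee_pos: [424.6, 53.1, 80.3]
eef_rot: [[-0.06, 0.998, -0.024], [0.998, 0.06, 0.005], [0.006, -0.023, -1.0]]
wrist_force: [0.2, -1.3, 1.2]
opening: 1.0
```

```bash
python3 bl.py wrist; python3 - <<'E'
from bp import *
x,y=433.4,52.7; to(x,y,45,step=60)
E
```

```text
wrist
   ([432.7, 54.3], [56.0, 57.0], np.float64(35.4), np.int32(8457))
   ([603.8, -1.7], [35.0, 24.0], np.float64(36.9), np.int32(1512))
   ([587.8, -84.7], [27.0, 49.0], np.float64(36.2), np.int32(1097))
t 42.88 [424.7  53.   80.3] F [ 0.1 -0.5  0.1] open 84.9
1 [[-0.001, 0.0095, 0.0351, -0.0234, -0.006, -0.0022]]
```

Call:
move_arm([
  [0,0.008,0,-0.023,-0.006,-0.002],
  [0,0,0,0,0,0],
  [0,0,0,0,0,0],
  [0,0,0.012,0,0,0],
  [0,0,0.012,0,0,0],
  [0,0,0.01,0,0,0],
  [0,0,0,0,0,0],
  [0,0,0,0,0,0],
  [0,0,0,0,0,0],
])

```text
t: 43.63
ee_pos: [438.7, 51.1, 45.3]
eef_rot: [[-0.058, 0.998, 0.007], [0.998, 0.058, -0.001], [-0.002, 0.007, -1.0]]
wrist_force: [-0.4, -0.1, 0.0]
opening: 1.0
```

```bash
python3 bl.py wrist; python3 - <<'E'
from bp import *
x,y=433,54; to(x,y,8.5,step=60)
E
```

```text
wrist
   ([432.7, 54.5], [56.0, 58.0], np.float64(35.4), np.int32(12161))
   ([602.4, 5.6], [14.0, 10.0], np.float64(35.5), np.int32(543))
   ([580.6, -62.9], [12.0, 24.0], np.float64(34.9), np.int32(848))
t 43.68 [438.9  51.   45.5] F [-0.4 -0.4  0.1] open 85.2
1 [[0.0034, -0.006, 0.037, 0.0079, 0.0016, -0.0039]]
```

Call:
move_arm([
  [0.0037,-0.006,0,0.008,0.002,-0.004],
  [0,0,0,0,0,0],
  [0,0,0,0,0,0],
  [0,0,0.008,0,0,0],
  [0,0,0.008,0,0,0],
  [0,0,0,0,0,0],
  [0,0,0,0,0,0],
])

```text
t: 44.27
ee_pos: [433.2, 54.8, 29.7]
eef_rot: [[-0.063, 0.998, 0.003], [0.998, 0.063, 0.0], [0.0, 0.003, -1.0]]
wrist_force: [-0.8, -0.7, -0.6]
opening: 0.997
```

```bash
python3 - <<'E'
from bp import *
x,y=433,54.2; to(x,y,8.5,step=60)
E
```

```text
t 44.27 [433.2  54.8  29.7] F [-0.8 -0.7 -0.6] open 84.7
1 [[-0.0006, -0.0003, 0.0212, 0.0031, -0.0002, 0.0008]]
```

Call:
move_arm([
  [0,0,0.006,0.003,0,0],
  [0,0,0.007,0,0,0],
  [0,0,0.006,0,0,0],
  [0,0,0,0,0,0],
  [0,0,0,0,0,0],
])

```text
t: 44.68
ee_pos: [433.0, 54.8, 7.9]
eef_rot: [[-0.063, 0.998, -0.002], [0.998, 0.063, 0.0], [0.0, -0.002, -1.0]]
wrist_force: [1.0, -0.5, 0.8]
opening: 0.998
```

Call:
move_arm([
  [0,0,0,0,0,0],
  [0,0,0,0,0,0],
  [0,0,0,0,0,0],
  [0,0,0,0,0,0],
], grip=-1)

```text
t: 45.02
ee_pos: [432.8, 54.8, 8.2]
eef_rot: [[-0.063, 0.998, -0.002], [0.998, 0.063, 0.0], [0.0, -0.002, -1.0]]
wrist_force: [0.0, -0.5, -1.6]
opening: 0.734
```

```bash
python3 - <<'E'
from bp import *
st=sensors.state(); print(st['ee_pos'],st['wrist_force'],st['opening']*85)
x,y=598.9,46
p=np.array(st['ee_pos'])
chain([(p+[0,0,65],Rt(Y)),((x,y,76),Rt(Y))],step=25)
E
```

```text
[432.84580224  54.76142383   8.23099895] [ 0.02418172 -0.47925348 -1.57961826] 62.40947555899426
10 [[0.0, -0.0, -0.0217, -0.0007, -0.0001, 0.0002], [0.0, -0.0, -0.0217, -0.0007, -0.0001, 0.0002], [0.0, -0.0, -0.0217, -0.0007, -0.0001, 0.0002], [-0.0027, 0.0236, -0.0004, 0.0, 0.0, 0.0], [-0.0027, 0.0236, -0.0004, 0.0, 0.0, 0.0], [-0.0027, 0.0236, -0.0004, 0.0, 0.0, 0.0], [-0.0027, 0.0236, -0.0004, 0.0, 0.0, 0.0], [-0.0027, 0.0236, -0.0004, 0.0, 0.0, 0.0], [-0.0027, 0.0236, -0.0004, 0.0, 0.0, 0.0], [-0.0027, 0.0236, -0.0004, 0.0, 0.0, 0.0]]
```

Call:
move_arm([
  [0,0,-0.015,0,0,0],
  [0,0,-0.025,0,0,0],
  [0,0,-0.03,0,0,0],
  [-0.0027,0.0236,0,0,0,0],
  [-0.0027,0.0236,0,0,0,0],
  [-0.0027,0.0236,0,0,0,0],
  [-0.0027,0.0236,0,0,0,0],
  [-0.0027,0.0236,0,0,0,0],
  [-0.0027,0.0236,0,0,0,0],
  [-0.001,0.018,0,0,0,0],
  [0,0,0,0,0,0],
  [0,0,0,0,0,0],
  [0,0,0,0,0,0],
  [0,0,0,0,0,0],
])

```text
t: 46.18
ee_pos: [596.5, 47.7, 81.6]
eef_rot: [[-0.063, 0.998, -0.004], [0.998, 0.063, 0.0], [0.001, -0.004, -1.0]]
wrist_force: [0.6, 0.6, -0.9]
opening: 0.73
```

```bash
python3 - <<'E'
from bp import *
x,y=598.9,46; to(x,y,45,step=60)
E
```

```text
t 46.18 [596.5  47.7  81.6] F [ 0.6  0.6 -0.9] open 62.1
1 [[-0.0019, 0.0024, 0.0366, -0.0036, -0.0005, 0.0011]]
```

Call:
move_arm([
  [-0.002,0.0024,0,-0.0036,0,0.001],
  [0,0,0,0,0,0],
  [0,0,0.012,0,0,0],
  [0,0,0.012,0,0,0],
  [0,0,0.012,0,0,0],
  [0,0,0,0,0,0],
  [0,0,0,0,0,0],
  [0,0,0,0,0,0],
])

```text
t: 46.85
ee_pos: [596.1, 45.8, 46.9]
eef_rot: [[-0.062, 0.998, 0.0], [0.998, 0.062, 0.001], [0.0, 0.0, -1.0]]
wrist_force: [0.2, -0.5, -0.6]
opening: 0.733
```

```bash
python3 - <<'E'
from bp import *
x,y=598.9,46; to(x,y,11.5,step=60)
E
```

```text
t 46.85 [596.1  45.8  46.9] F [ 0.2 -0.5 -0.6] open 62.3
1 [[-0.0, 0.0028, 0.0354, 0.0005, -0.0005, 0.0002]]
```

Call:
move_arm([
  [0,0.0028,0,0,0,0],
  [0,0,0,0,0,0],
  [0,0,0.008,0,0,0],
  [0,0,0.008,0,0,0],
  [0,0,0.008,0,0,0],
  [0,0,0,0,0,0],
  [0,0,0,0,0,0],
])

```text
t: 47.43
ee_pos: [600.6, 46.0, 23.0]
eef_rot: [[-0.062, 0.998, 0.005], [0.998, 0.062, 0.0], [0.0, 0.005, -1.0]]
wrist_force: [0.3, -0.4, -0.8]
opening: 0.738
```

```bash
python3 - <<'E'
from bp import *
x,y=598.9,46; to(x,y,11.5,step=60)
E
```

```text
t 47.43 [600.6  46.   23. ] F [ 0.3 -0.4 -0.8] open 62.7
1 [[0.0001, -0.0017, 0.0115, 0.0047, -0.0, 0.0002]]
```

Call:
move_arm([
  [0,-0.0015,0.003,0.004,0,0],
  [0,0,0.005,0,0,0],
  [0,0,0.004,0,0,0],
  [0,0,0,0,0,0],
  [0,0,0,0,0,0],
])

```text
t: 47.85
ee_pos: [599.5, 45.9, 10.8]
eef_rot: [[-0.063, 0.998, 0.002], [0.998, 0.063, -0.0], [-0.0, 0.002, -1.0]]
wrist_force: [-0.8, -0.1, 0.6]
opening: 0.735
```

```bash
python3 - <<'E'
from bp import *
x,y=598.9,46; to(x,y,11.5,step=60)
E
```

```text
t 47.85 [599.5  45.9  10.8] F [-0.8 -0.1  0.6] open 62.5
1 [[0.0001, -0.0006, -0.0007, 0.0018, 0.0001, 0.0003]]
```

Call:
move_arm([
  [0,0,0,0,0,0],
  [0,0,0,0,0,0],
  [0,0,0,0,0,0],
  [0,0,-0.02,0,0,0],
  [0,0,-0.03,0,0,0],
  [0,0,-0.04,0,0,0],
  [0,0,0,0,0,0],
], grip=1)

```text
t: 48.43
ee_pos: [598.0, 45.9, 100.7]
eef_rot: [[-0.062, 0.998, -0.004], [0.998, 0.062, 0.0], [0.001, -0.004, -1.0]]
wrist_force: [1.3, 0.5, 0.5]
opening: 0.999
```

```bash
python3 bl.py wrist; python3 - <<'E'
from bp import *
to(520,-150,140,step=38)
chain([((496.9,-410.6,100),Rt(Y))],step=40)
s=optics.snapshot('wrist');save(s,'u3')
E
```

```text
wrist
   ([601.5, 7.1], [56.0, 132.0], np.float64(38.0), np.int32(12577))
t 48.48 [596.3  45.9  97.4] F [-0.4 -0.1 -0.2] open 85.0
6 [[-0.0318, -0.0148, -0.007, -0.0015, -0.0002, 0.0], [-0.0318, -0.0148, -0.007, -0.0015, -0.0002, 0.0], [-0.0318, -0.0148, -0.007, -0.0015, -0.0002, 0.0], [-0.0318, -0.0148, -0.0071, -0.0015, -0.0002, 0.0], [-0.0318, -0.0147, -0.0071, -0.0015, -0.0002, 0.0], [-0.0318, -0.0147, -0.0071, -0.0015, -0.0002, 0.0]]
12 [[-0.0375, -0.0106, -0.0002, -0.0007, -0.0001, 0.0], [-0.0375, -0.0106, -0.0002, -0.0007, -0.0001, 0.0], [-0.0375, -0.0106, -0.0002, -0.0007, -0.0001, 0.0], [-0.0375, -0.0106, -0.0002, -0.0007, -0.0001, 0.0], [-0.0375, -0.0106, -0.0002, -0.0007, -0.0001, 0.0], [-0.0375, -0.0106, -0.0002, -0.0007, -0.0001, 0.0], [-0.0375, -0.0106, -0.0002, -0.0007, -0.0001, 0.0], [-0.0375, -0.0106, -0.0002, -0.0007, -0.0001, 0.0], [-0.0375, -0.0106, -0.0002, -0.0007, -0.0001, 0.0], [-0.0375, -0.0106, -0.0002, -0.0007, -0.0001, 0.0], [-0.0375, -0.0106, -0.0002, -0.0007, -0.0001, 0.0], [-0.0375, -0.0106, -0.0002, -0.0007, -0.0001, 0.0]]
```

View pics/u3.png

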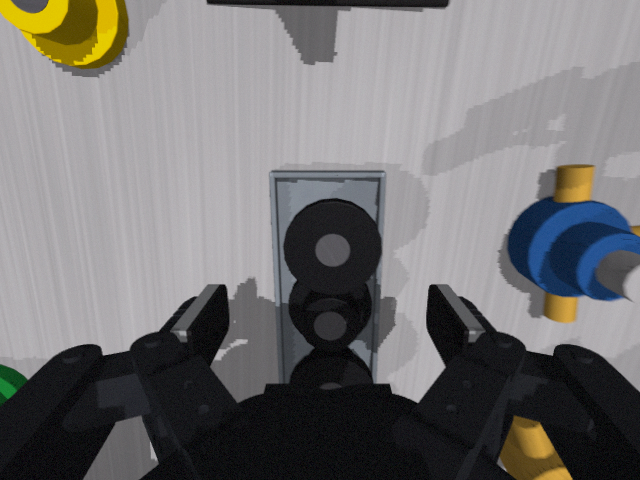

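The row's +y end is seated in the tray at (333,245) and (330,320). I'll fetch R next.

Call:
move_arm([
  [-0.0375,-0.0106,-0.003,-0.001,0,0],
  [-0.0375,-0.0106,-0.003,-0.001,0,0],
  [-0.0375,-0.0106,-0.003,-0.001,0,0],
  [-0.0375,-0.0106,-0.003,-0.001,0,0],
  [-0.0375,-0.0106,0,-0.001,0,0],
  [-0.0375,-0.0106,0,-0.001,0,0],
  [-0.0375,-0.0106,0,-0.001,0,0],
  [-0.0375,-0.0106,0,-0.001,0,0],
  [-0.0375,-0.0106,0,-0.001,0,0],
  [-0.0375,-0.0106,0,-0.001,0,0],
  [-0.0375,-0.0106,0,-0.001,0,0],
  [-0.03,-0.009,0,-0.001,0,0],
  [0,0,0,0,0,0],
  [0,0,0,0,0,0],
  [0,0,0,0,0,0],
  [0,0,0,0,0,0],
])

```text
t: 49.87
ee_pos: [484.5, -417.6, 84.3]
eef_rot: [[-0.066, 0.998, -0.024], [0.998, 0.067, 0.019], [0.02, -0.022, -1.0]]
wrist_force: [1.0, 0.6, 0.3]
opening: 0.995
```

```bash
python3 bl.py wrist; python3 - <<'E'
from bp import *
to(496.9,-411,50,step=60)
E
```

```text
wrist
   ([496.0, -413.1], [56.0, 57.0], np.float64(35.4), np.int32(8249))
t 49.92 [ 484.6 -417.3   84.2] F [-0.8  0.4  0.1] open 85.5
1 [[0.0047, 0.0135, 0.034, -0.0227, -0.0203, 0.005]]
```

Call:
move_arm([
  [0.004,0.0125,0,-0.0227,-0.02,0.005],
  [0,0,0,0,0,0],
  [0,0,0,0,0,0],
  [0,0,0.012,0,0,0],
  [0,0,0.012,0,0,0],
  [0,0,0.012,0,0,0],
  [0,0,0,0,0,0],
  [0,0,0,0,0,0],
  [0,0,0,0,0,0],
])

```text
t: 50.67
ee_pos: [497.5, -406.3, 43.1]
eef_rot: [[-0.071, 0.997, -0.004], [0.997, 0.071, 0.004], [0.004, -0.004, -1.0]]
wrist_force: [-0.5, -0.4, -0.5]
opening: 1.002
```

```bash
python3 bl.py wrist; python3 - <<'E'
from bp import *
to(496.2,-412.8,8.5,step=60)
E
```

```text
wrist
   ([496.0, -412.6], [56.0, 58.0], np.float64(35.3), np.int32(11978))
t 50.72 [ 497.6 -406.5   43.4] F [ 0.6 -0.2 -0.4] open 84.8
1 [[-0.0063, -0.0017, 0.0349, -0.0038, -0.0038, 0.0084]]
```

Call:
move_arm([
  [-0.006,-0.0017,0,-0.004,-0.004,0.008],
  [0,0,0,0,0,0],
  [0,0,0,0,0,0],
  [0,0,0.008,0,0,0],
  [0,0,0.006,0,0,0],
  [0,0,0,0,0,0],
  [0,0,0,0,0,0],
])

```text
t: 51.3
ee_pos: [496.7, -414.8, 30.0]
eef_rot: [[-0.061, 0.998, 0.003], [0.998, 0.061, -0.003], [-0.004, 0.003, -1.0]]
wrist_force: [0.1, -0.0, 0.7]
opening: 1.003
```

```bash
python3 - <<'E'
from bp import *
to(496.2,-412.6,8.5,step=60)
E
```

```text
t 51.3 [ 496.7 -414.8   30. ] F [ 0.1 -0.   0.7] open 85.3
1 [[0.0023, -0.0004, 0.0214, 0.0031, 0.0036, -0.0013]]
```

Call:
move_arm([
  [0.002,0,0.004,0.003,0.003,-0.001],
  [0,0,0.008,0,0,0],
  [0,0,0.007,0,0,0],
  [0,0,0,0,0,0],
  [0,0,0,0,0,0],
  [0,0,0,0,0,0],
])

```text
t: 51.8
ee_pos: [496.3, -411.8, 7.8]
eef_rot: [[-0.062, 0.998, -0.002], [0.998, 0.062, 0.001], [0.001, -0.001, -1.0]]
wrist_force: [0.2, -1.0, 0.7]
opening: 1.0
```

Call:
move_arm([
  [0,0,0,0,0,0],
  [0,0,0,0,0,0],
  [0,0,0,0,0,0],
  [0,0,0,0,0,0],
], grip=-1)

```text
t: 52.13
ee_pos: [496.7, -412.3, 8.7]
eef_rot: [[-0.062, 0.998, -0.001], [0.998, 0.062, 0.0], [0.0, -0.001, -1.0]]
wrist_force: [0.8, 0.2, -1.3]
opening: 0.735
```

```bash
python3 - <<'E'
from bp import *
st=sensors.state(); print(st['ee_pos'],st['wrist_force'],st['opening']*85)
x,y=612.3,-177
p=np.array(st['ee_pos'])
chain([(p+[0,0,70],Rt(Y)),((x,y,80),Rt(Y))],step=25)
E
```

```text
[ 496.72413861 -412.26337108    8.67424783] [ 0.80504241  0.17281939 -1.27776569] 62.50513364773252
14 [[0.0, -0.0, -0.0233, -0.0002, -0.0, 0.0001], [0.0, -0.0, -0.0233, -0.0002, -0.0, 0.0001], [0.0, -0.0, -0.0233, -0.0002, -0.0, 0.0001], [0.0207, 0.0118, -0.0001, 0.0, 0.0, 0.0], [0.0207, 0.0118, -0.0001, 0.0, 0.0, 0.0], [0.0207, 0.0118, -0.0001, 0.0, 0.0, 0.0], [0.0207, 0.0118, -0.0001, 0.0, 0.0, 0.0], [0.0207, 0.0118, -0.0001, 0.0, 0.0, 0.0], [0.0207, 0.0118, -0.0001, 0.0, 0.0, 0.0], [0.0207, 0.0118, -0.0001, 0.0, 0.0, 0.0], [0.0207, 0.0118, -0.0001, 0.0, 0.0, 0.0], [0.0207, 0.0118, -0.0001, 0.0, 0.0, 0.0], [0.0207, 0.0118, -0.0001, 0.0, 0.0, 0.0], [0.0207, 0.0118, -0.0001, 0.0, 0.0, 0.0]]
```

Call:
move_arm([
  [0,0,-0.015,0,0,0],
  [0,0,-0.028,0,0,0],
  [0,0,-0.03,0,0,0],
  [0.0207,0.0118,0,0,0,0],
  [0.0207,0.0118,0,0,0,0],
  [0.0207,0.0118,0,0,0,0],
  [0.0207,0.0118,0,0,0,0],
  [0.0207,0.0118,0,0,0,0],
  [0.0207,0.0118,0,0,0,0],
  [0.0207,0.0118,0,0,0,0],
  [0.0207,0.0118,0,0,0,0],
  [0.0207,0.0118,0,0,0,0],
  [0.0207,0.0118,0,0,0,0],
  [0.013,0.008,0,0,0,0],
  [0,0,0,0,0,0],
  [0,0,0,0,0,0],
  [0,0,0,0,0,0],
  [0,0,0,0,0,0],
])

```text
t: 53.63
ee_pos: [612.3, -176.7, 85.5]
eef_rot: [[-0.059, 0.998, 0.0], [0.998, 0.059, -0.001], [-0.001, 0.0, -1.0]]
wrist_force: [0.2, -0.0, -1.3]
opening: 0.734
```

```bash
python3 bl.py wrist top; python3 - <<'E'
from bp import *
x,y=612.3,-177; to(x,y,45,step=60)
E
```

```text
wrist
   ([606.9, -70.8], [57.0, 50.0], np.float64(38.5), np.int32(12173))
   ([608.9, -121.4], [37.0, 37.0], np.float64(38.6), np.int32(4359))
top
   ([612.0, -54.7], [49.0, 30.0], np.float64(38.4), np.int32(217))
   ([611.9, -232.0], [33.0, 29.0], np.float64(38.7), np.int32(162))
   ([599.2, 41.9], [57.0, 56.0], np.float64(38.4), np.int32(632))
   ([616.8, -127.2], [23.0, 30.0], np.float64(38.8), np.int32(112))
   ([601.5, -12.4], [38.0, 37.0], np.float64(38.3), np.int32(275))
t 53.73 [ 612.3 -177.    85.5] F [-0.5  0.4 -0.7] open 62.4
1 [[0.0001, -0.0, 0.0405, 0.0005, 0.0007, -0.0043]]
```

Call:
move_arm([
  [0,0,0.01,0,0,-0.004],
  [0,0,0.012,0,0,0],
  [0,0,0.012,0,0,0],
  [0,0,0.006,0,0,0],
  [0,0,0,0,0,0],
  [0,0,0,0,0,0],
  [0,0,0,0,0,0],
])

```text
t: 54.32
ee_pos: [610.1, -180.3, 39.7]
eef_rot: [[-0.057, 0.998, -0.002], [0.998, 0.057, 0.0], [0.0, -0.002, -1.0]]
wrist_force: [-0.5, -0.6, -1.3]
opening: 0.737
```

```bash
python3 - <<'E'
from bp import *
x,y=612.3,-177; to(x,y,30,step=60)
E
```

```text
t 54.32 [ 610.1 -180.3   39.7] F [-0.5 -0.6 -1.3] open 62.7
1 [[0.0031, 0.0024, 0.0097, -0.0022, -0.0002, -0.0047]]
```

Call:
move_arm([
  [0.0031,0.0024,0,-0.002,0,-0.005],
  [0,0,0,0,0,0],
  [0,0,0,0,0,0],
  [0,0,0.006,0,0,0],
  [0,0,0.005,0,0,0],
  [0,0,0,0,0,0],
  [0,0,0,0,0,0],
])

```text
t: 54.9
ee_pos: [613.9, -176.9, 29.6]
eef_rot: [[-0.064, 0.998, 0.004], [0.998, 0.064, -0.001], [-0.002, 0.004, -1.0]]
wrist_force: [-0.4, -0.4, -1.7]
opening: 0.734
```

```bash
python3 - <<'E'
from bp import *
x,y=612.3,-177; to(x,y,12,step=60)
E
```

```text
t 54.9 [ 613.9 -176.9   29.6] F [-0.4 -0.4 -1.7] open 62.4
1 [[-0.0, -0.0017, 0.0176, 0.0036, 0.0016, 0.0014]]
```

Call:
move_arm([
  [0,-0.0015,0.003,0.003,0.001,0.001],
  [0,0,0.006,0,0,0],
  [0,0,0.005,0,0,0],
  [0,0,0.004,0,0,0],
  [0,0,0,0,0,0],
  [0,0,0,0,0,0],
])

```text
t: 55.4
ee_pos: [613.1, -177.3, 11.0]
eef_rot: [[-0.062, 0.998, 0.003], [0.998, 0.062, -0.001], [-0.001, 0.003, -1.0]]
wrist_force: [-1.1, 0.2, 2.7]
opening: 0.737
```

```bash
python3 - <<'E'
from bp import *
x,y=612.3,-177; to(x,y,11.7,step=60)
E
```

```text
t 55.4 [ 613.1 -177.3   11. ] F [-1.1  0.2  2.7] open 62.6
1 [[0.0004, -0.0008, -0.0007, 0.0026, 0.0013, 0.0001]]
```

Call:
move_arm([
  [0,0,0,0,0,0],
  [0,0,0,0,0,0],
  [0,0,0,0,0,0],
  [0,0,-0.02,0,0,0],
  [0,0,-0.03,0,0,0],
  [0,0,-0.04,0,0,0],
  [0,0,0,0,0,0],
  [0,0,0,0,0,0],
], grip=1)

```text
t: 56.07
ee_pos: [611.4, -176.8, 100.7]
eef_rot: [[-0.062, 0.998, -0.003], [0.998, 0.062, 0.001], [0.001, -0.003, -1.0]]
wrist_force: [0.1, -0.4, -2.1]
opening: 1.002
```

```bash
python3 bl.py wrist; python3 - <<'E'
from bp import *
print(slot(-195)); x,y=slot(-195);to(x,y,90,step=32)
E
```

```text
wrist
   ([607.0, -68.4], [56.0, 55.0], np.float64(38.5), np.int32(11034))
   ([608.9, -121.5], [37.0, 37.0], np.float64(38.6), np.int32(3747))
   ([613.9, -198.8], [55.0, 98.0], np.float64(38.3), np.int32(9940))
[ 617.72118065 -287.4229097 ]
t 56.12 [ 612.3 -177.2  101.6] F [ 0.4 -1.5  0.8] open 85.0
4 [[-0.0276, -0.0004, 0.0029, -0.0002, -0.0001, -0.0001], [-0.0276, -0.0004, 0.0029, -0.0002, -0.0001, -0.0001], [-0.0276, -0.0004, 0.0029, -0.0002, -0.0001, -0.0001], [-0.0276, -0.0004, 0.0029, -0.0002, -0.0001, -0.0001]]
```

View pics/bwrist.png

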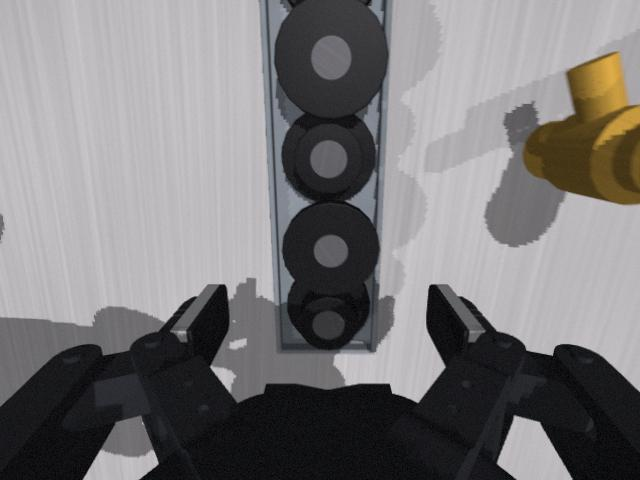

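Call:
move_arm([
  [-0.0276,0,0,0,0,0],
  [-0.0276,0,0,0,0,0],
  [-0.0276,0,0,0,0,0],
  [-0.026,0,0,0,0,0],
  [0,0,0,0,0,0],
  [0,0,0,0,0,0],
  [0,0,0,0,0,0],
  [0,0,0,0,0,0],
], grip=-1)

```text
t: 56.78
ee_pos: [617.6, -287.1, 94.4]
eef_rot: [[-0.065, 0.998, -0.008], [0.998, 0.065, 0.005], [0.005, -0.007, -1.0]]
wrist_force: [0.1, 0.7, -0.4]
opening: 0.001
```

```bash
python3 - <<'E'
from bp import *
x,y=slot(-190);to(x,y,22,step=100)
print(slot(-180))
E
```

```text
t 56.78 [ 617.6 -287.1   94.4] F [ 0.1  0.7 -0.4] open 0.1
1 [[0.0043, 0.0007, 0.0724, -0.0073, -0.0054, 0.0024]]
[ 616.78878214 -272.45191664]
```

Call:
move_arm([
  [0,0,0.01,-0.007,-0.005,0.002],
  [0,0,0.018,0,0,0],
  [0,0,0.018,0,0,0],
  [0,0,0.015,0,0,0],
  [0,0,0.006,0,0,0],
  [0,0,0,0,0,0],
  [0,0,0,0,0,0],
  [0,0,0,0,0,0],
])

```text
t: 57.45
ee_pos: [619.0, -278.7, 26.0]
eef_rot: [[-0.071, 0.997, 0.0], [0.997, 0.071, 0.001], [0.001, 0.0, -1.0]]
wrist_force: [0.1, -0.2, 0.2]
opening: 0.0
```

```bash
python3 - <<'E'
from bp import *
x,y=slot(-175);to(x,y,22,step=100)
E
```

```text
t 57.45 [ 619.  -278.7   26. ] F [ 0.1 -0.2  0.2] open 0.0
1 [[0.0114, -0.0017, 0.004, 0.0003, -0.0013, 0.0091]]
```

Call:
move_arm([
  [0.004,-0.0017,0.003,0,0,0.009],
  [0.004,0,0,0,0,0],
  [0.004,0,0,0,0,0],
  [0,0,0,0,0,0],
  [0,0,0,0,0,0],
])

```text
t: 57.87
ee_pos: [618.0, -265.9, 26.5]
eef_rot: [[-0.062, 0.998, 0.005], [0.998, 0.062, -0.001], [-0.002, 0.005, -1.0]]
wrist_force: [0.6, 0.3, 0.5]
opening: -0.001
```

```bash
python3 - <<'E'
from bp import *
x,y=slot(-158);print(y);to(x,y,22,step=100)
E
```

```text
-250.4944601661192
t 57.87 [ 618.  -265.9   26.5] F [0.6 0.3 0.5] open -0.1
1 [[0.0155, -0.0016, 0.0044, 0.005, 0.0017, -0.0004]]
```

Call:
move_arm([
  [0.003,-0.0016,0.003,0.005,0.001,0],
  [0.003,0,0,0,0,0],
  [0.003,0,0,0,0,0],
  [0.002,0,0,0,0,0],
  [0,0,0,0,0,0],
  [0,0,0,0,0,0],
])

```text
t: 58.37
ee_pos: [615.9, -255.0, 23.8]
eef_rot: [[-0.062, 0.998, 0.001], [0.998, 0.062, -0.003], [-0.003, 0.001, -1.0]]
wrist_force: [-0.4, -1.3, 0.8]
opening: -0.003
```

```bash
python3 bl.py wrist top; python3 - <<'E'
from bp import *
x,y=slot(-158);print(y);to(x,y,22,step=100)
E
```

```text
wrist
   ([613.5, -195.2], [55.0, 99.0], np.float64(38.5), np.int32(35215))
top
   ([609.0, -109.1], [60.0, 135.0], np.float64(38.5), np.int32(1237))
   ([599.4, 42.1], [58.0, 56.0], np.float64(38.2), np.int32(633))
   ([601.4, -12.3], [38.0, 37.0], np.float64(38.3), np.int32(274))
-250.4944601661192
t 58.47 [ 615.9 -255.1   23.8] F [ 0.6 -1.  -0.7] open -0.1
1 [[0.0046, -0.0002, 0.0018, 0.0008, 0.0026, -0.0007]]
```

View pics/bwrist.png

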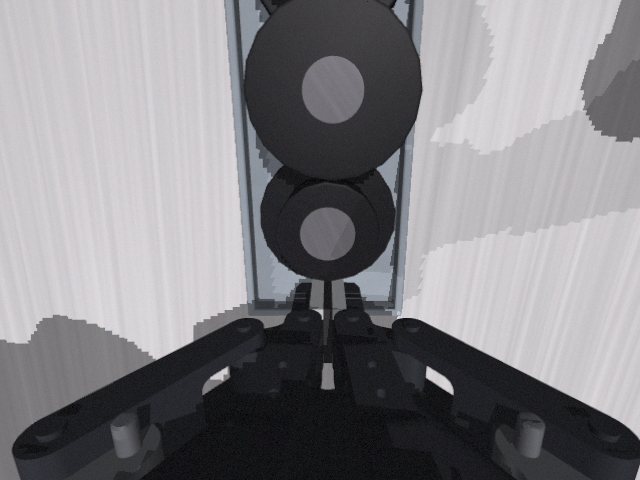

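Call:
move_arm([
  [0.002,0,0,0,0.002,0],
  [0.002,0,0,0,0,0],
  [0.002,0,0,0,0,0],
  [0.002,0,0,0,0,0],
  [0,0,0,0,0,0],
  [0,0,0,0,0,0],
])

```text
t: 58.97
ee_pos: [615.5, -247.6, 24.0]
eef_rot: [[-0.061, 0.998, 0.002], [0.998, 0.061, -0.002], [-0.002, 0.002, -1.0]]
wrist_force: [-0.1, -2.2, -0.5]
opening: -0.003
```

```bash
python3 bl.py top; python3 - <<'E'
from bp import *
x,y=slot(-158);print(y);to(x,y,22,step=100)
E
```

```text
top
   ([605.5, -47.4], [62.0, 235.0], np.float64(38.4), np.int32(2126))
-250.4944601661192
t 59.02 [ 615.5 -247.6   24. ] F [ 0.4 -2.   0.3] open -0.2
1 [[-0.0029, -0.0003, 0.002, 0.0017, 0.002, -0.0013]]
```

Call:
move_arm([
  [-0.006,0,0,0,0,0],
  [-0.012,0,0,0,0,0],
  [0,0,-0.02,0,0,0],
  [0,0,-0.035,0,0,0],
  [0,0,-0.038,0,0,0],
  [0,0.0,-0.038,0,0,0],
  [0.005,-0.02,-0.03,0,0,0],
  [0.01,-0.03,-0.02,0,0,0],
  [0.01,-0.03,-0.02,0,0,0],
  [0,0,0,0,0,0],
  [0,0,0,0,0,0],
  [0,0,0,0,0,0],
  [0,0,0,0,0,0],
])

```text
t: 60.1
ee_pos: [532.1, -253.2, 232.4]
eef_rot: [[-0.057, 0.998, -0.002], [0.998, 0.057, 0.003], [0.003, -0.002, -1.0]]
wrist_force: [-0.6, 0.3, -1.4]
opening: 0.003
```

```bash
cat > row.py <<'E'
from bl import *
import sys
for n in sys.argv[1:]:
    st=sensors.state(); s=optics.snapshot(n); W=cloud(s,st); save(s,'r'+n)
    print(n,st['t'],np.round(st['ee_pos'],1))
    g=s['image'].astype(int)
    # light-grey bore discs at top height
    z=W[...,2]; m=(np.abs(z-38.4)<4)&(np.abs(W[...,0]-606)<40)&(np.abs(W[...,1]+93)<190)
    b=g.max(2); th=cv2.threshold(b[m].astype(np.uint8).reshape(-1,1),0,255,cv2.THRESH_OTSU)[0]
    k,lab,stt,_=cv2.connectedComponentsWithStats((m&(b>th)).astype(np.uint8))
    L=[]
    for i in range(1,k):
        if stt[i,4]<25: continue
        q=W[lab==i]; lo,hi=np.percentile(q[:,:2],[3,97],axis=0); L.append(np.r_[(lo+hi)/2,(hi-lo),stt[i,4]])
    L=sorted(L,key=lambda v:v[1]); 
    for v in L: print('  ',np.round(v,1))
    P=np.array(L)[:,:2]; print('  pitch',np.linalg.norm(np.diff(P,axis=0),axis=1).round(1))
E
python3 row.py top wrist side
```

```text
top 60.1 [ 532.1 -253.2  232.4]
   [ 613.7 -217.8   18.1   17.8   63. ]
   [ 612.5 -164.7   18.    17.7   69. ]
   [ 607.3 -112.3   19.6   19.9   74. ]
   [605.8 -58.9  18.6  20.   77. ]
   [601.5  -6.2  20.1  18.4  79. ]
   [599.   46.7  20.2  19.9  75. ]
  pitch [53.2 52.7 53.4 52.8 53. ]
wrist 60.15 [ 532.2 -253.2  232. ]
   [ 614.7 -216.9   18.6   18.7  378. ]
   [ 613.4 -163.6   19.    19.   447. ]
   [ 608.6 -110.7   19.3   19.1  531. ]
   [607.5 -67.9  10.6   1.9  33. ]
  pitch [53.3 53.1 42.9]
side 60.2 [ 532.1 -253.   231.7]
   [ 615.8 -220.7   21.5   20.    32. ]
   [ 614.7 -164.8   18.1   22.    40. ]
   [ 608.7 -110.9   19.2   20.7   47. ]
   [608.2 -59.2  18.9  25.   42. ]
   [602.5  -5.5  18.5  20.5  50. ]
   [601.8  46.5  18.4  19.2  50. ]
  pitch [56.  54.2 51.7 54.  52. ]
```

View pics/rtop.png

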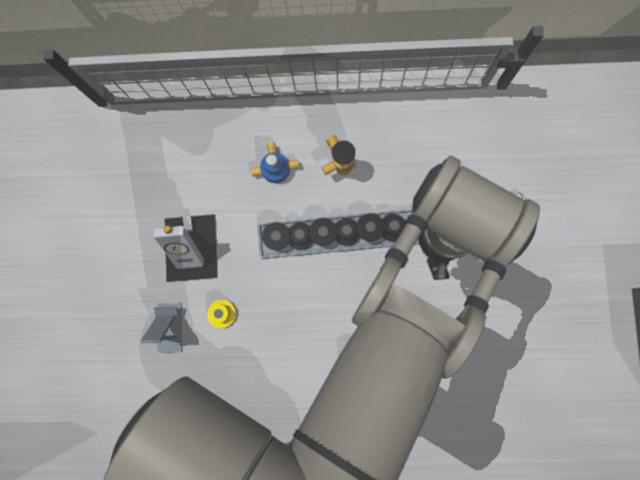

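View pics/rwrist.png

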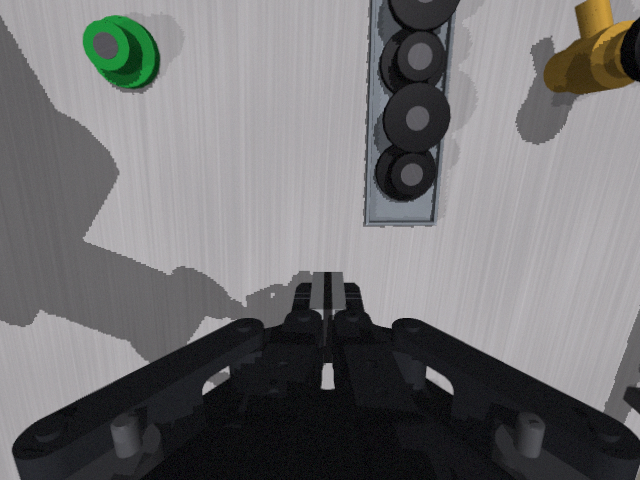

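Call:
move_arm([
  [-0.02,-0.02,-0.01,0,0,0],
  [-0.02,-0.02,-0.01,0,0,0],
  [-0.02,-0.02,0,0,0,0],
  [-0.02,-0.02,0,0,0,0],
  [0,0,0,0,0,0],
  [0,0,0,0,0,0],
  [0,0,0,0,0,0],
  [0,0,0,0,0,0],
  [0,0,0,0,0,0],
  [0,0,0,0,0,0],
  [0,0,0,0,0,0],
  [0,0,0,0,0,0],
  [0,0,0,0,0,0],
  [0,0,0,0,0,0],
  [0,0,0,0,0,0],
  [0,0,0,0,0,0],
  [0,0,0,0,0,0],
  [0,0,0,0,0,0],
  [0,0,0,0,0,0],
  [0,0,0,0,0,0],
])

```text
t: 61.92
ee_pos: [459.9, -335.8, 242.8]
eef_rot: [[-0.069, 0.998, -0.013], [0.998, 0.069, 0.015], [0.016, -0.012, -1.0]]
wrist_force: [-1.0, 0.1, -0.4]
opening: 0.002
```

```bash
python3 row.py top side; python3 - <<'E'
from gl import *
look(['side','top'],[547,249.9,7.5],.047,.35,.65,'z',zmin=12)
s=optics.snapshot('side');cv2.imwrite('pics/z1.png',cv2.resize(s['image'][200:430,210:410,::-1],None,fx=2.5,fy=2.5))
E
```

```text
top 61.9167 [ 459.9 -335.8  242.8]
   [ 613.6 -217.9   18.8   17.9   73. ]
   [ 612.2 -164.6   20.1   17.8   74. ]
   [ 607.4 -112.3   19.1   19.8   75. ]
   [605.5 -59.1  18.2  19.4  75. ]
   [601.4  -5.5  19.7  19.8  77. ]
   [599.   46.5  20.3  20.3  81. ]
  pitch [53.3 52.6 53.2 53.7 52. ]
side 61.9667 [ 459.9 -335.8  242.8]
   [ 617.1 -217.4   18.9   21.4   32. ]
   [ 615.1 -164.4   19.2   20.    37. ]
   [ 610.3 -112.5   18.8   19.4   41. ]
   [607.6 -58.4  19.   21.1  44. ]
   [603.7  -6.3  20.5  21.4  51. ]
   [601.8  46.5  18.4  21.2  56. ]
  pitch [53.  52.2 54.1 52.3 52.8]
side 1688 [5.48246e+02 2.49127e+02 7.93600e+00 5.90000e-02 3.52000e-01 6.69000e-01] 0.93
top 1484 [5.46895e+02 2.48394e+02 6.91900e+00 4.70000e-02 3.49000e-01 6.65000e-01] 0.92
all 3172 [5.47551e+02 2.48987e+02 7.50600e+00 5.20000e-02 3.51000e-01 6.75000e-01] 1.03
```

View pics/z1.png

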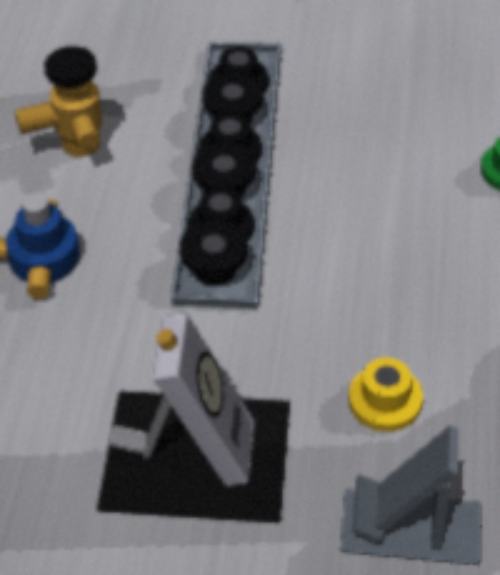

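```bash
python3 -c "
from plant import r,sensors
print(r.close_job(), sensors.state()['t'])"
```

```text
the job is handed in; nothing more can be done
the job is handed in; nothing more can be done
```

The job is done and handed in at about 62 s of the 208 s allowed, with no verdict reported. The kickstand is fully unfolded, the gauge stands on it on the mat, and all six black bushings are packed in the tray.

**Gauge**
- I unfolded the kickstand while the gauge lay on its rest, and it fitted at about 0.65 rad, its stop. The stop pulled the gauge's lean on the rest about 2° further, but it stayed on the rest.
- In the last views the gauge leans back 0.35 rad (20°), dial towards the robot. It stands about 37 mm towards the robot from the mat centre, with its base wholly on the mat. The kickstand's finger tab overhangs to about 4 mm inside the far edge.
- It measured 0.047 to 0.059 rad in yaw against 0.045 to 0.050 for the mat, so it is square to within about 0.01 rad.
- The kickstand read about 0.67 rad in these last coarse views. That is past the stop, so I put it down to measurement error.

**Bushings**
- All six are in the tray the way up they were, in the order down, up, down, up, down, up.
- After I pushed the row closed, the spacing measured 52 to 54 mm, about the 53 mm at which they touch, so each flange laps its neighbour's.
- No bushing was seen to be knocked aside.

I did not touch the valve, regulator, spanner or the green and yellow look-alikes. I checked the spanner only by eye, and the arm partly hid it in the late top view. No force went above about 5 N, and the arm was clear of everything at hand-in.

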